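Stock the cheese carousel

TASK

Turn the counter carousel by pushing its rim knobs until the white crock squarely faces the pointer, then lower every round cheese gently into the crock, releasing each one only when it is at the bottom. When all the rounds are in, turn the carousel until the tray squarely faces the pointer, and lay every bar of cheese flat in the tray, side by side and not stacked, with the tray still facing the pointer when you finish. Leave the other things on the counter where they stand.

Things in the scene. Friction and masses are not known exactly. Their poses are not given: they have to be found in the camera images.
- carousel: the turning 400 mm wooden disc (top 40 mm above the counter) with crock and tray; origin on its upright axis at counter height; its -x axis points to the crock, +x to the tray. Turns both ways many turns, stays where left (friction 0.35 N m, about 2 N at a knob; may coast if pushed fast). Push one of the four upright rim knobs, 60 and 120 degrees either side of the crock
- stand: fixed dark wooden foot of the carousel (disc 300 mm across); origin on the carousel axis at counter height; its -x axis points along the dark tongue with the brass lozenge tip: that is the pointer, which shows the front. The tongue reaches 260 mm from the axis and is 16 mm high. Place and yaw differ from start to start
- front_mark (a point): point fixed above the pointer, 190 mm from the axis, 40 mm above the counter: where a brass stud must come to face front
- crock_mark (a point): brass stud on the disc's rim in front of the crock, 190 mm from the axis; turns with the disc
- tray_mark (a point): brass stud on the disc's rim in front of the tray, 190 mm from the axis, opposite the crock's; turns with the disc
- crock_in (a point): centre of the inner floor (46 mm above the counter) of the deep round white crock, fixed on the disc 90 mm from the axis; 160 mm across inside (148 mm or more at the very floor), rim 62 mm above its floor, wall 5 mm
- tray_in (a point): centre of the inner floor (46 mm above the counter) of the shallow wooden tray, fixed on the disc 88 mm from the axis, opposite the crock; inside 125 mm along its x (the disc's radius) and 212 mm along its y, walls 6 mm thick rising 20 mm above the floor. Three bars fit side by side, lying along x
- knob1 (a point): top centre of a dark upright knob on the disc (20 mm across, 55 mm tall, top 95 mm above the counter, fixed to the disc 186 mm from the axis); turns with the disc
- knob2 (a point): top centre of a dark upright knob on the disc (20 mm across, 55 mm tall, top 95 mm above the counter, fixed to the disc 186 mm from the axis); turns with the disc
- knob3 (a point): top centre of a dark upright knob on the disc (20 mm across, 55 mm tall, top 95 mm above the counter, fixed to the disc 186 mm from the axis); turns with the disc
- knob4 (a point): top centre of a dark upright knob on the disc (20 mm across, 55 mm tall, top 95 mm above the counter, fixed to the disc 186 mm from the axis); turns with the disc
- round1: small round cheese, a ball with flattened top and bottom, 60 mm across, 52 mm high, about 120 g; origin at its centre, z up. It may be absent (None)
- round2: small round cheese, a ball with flattened top and bottom, 60 mm across, 52 mm high, about 120 g; origin at its centre, z up. It may be absent (None)
- round3: small round cheese, a ball with flattened top and bottom, 60 mm across, 52 mm high, about 120 g; origin at its centre, z up. It may be absent (None)
- bar1: bar of cheese with a white paper band, 110 mm long (its x) by 34 mm wide (y) by 36 mm high (z), about 150 g; origin at its centre. It may be absent (None)
- bar2: bar of cheese with a white paper band, 110 mm long (its x) by 34 mm wide (y) by 36 mm high (z), about 150 g; origin at its centre. It may be absent (None)
- bar3: bar of cheese with a white paper band, 110 mm long (its x) by 34 mm wide (y) by 36 mm high (z), about 150 g; origin at its centre. It may be absent (None)
- ramekin: small white bowl, 80 mm across, 36 mm high, origin under its centre; leave alone
- stopper: cork stopper, 48 mm across, 35 mm high, origin under its centre; leave alone
- spreader: spatula 190 mm long, lying; leave alone
- honey: amber jar, 72 mm across, 90 mm high, origin under its centre; leave alone
- olives: green jar, 80 mm across, 120 mm high, origin under its centre; leave alone

How it is judged:
By the outcome, as a careful person would: the job done as asked, in the order asked, and still so for the second after the job is handed in, with the robot touching nothing.
Of round1, round2, round3 only 2 to 3 are there at a start; the rules pass over those that are not, and their reading is None.
Of bar1, bar2, bar3 only 2 to 3 are there at a start; the rules pass over those that are not, and their reading is None.
At some moment in a run one of bar1, bar2, bar3 may be knocked a few centimetres aside while the robot is not near it.
It also fails if it takes over 210 s, if anything falls off the work surface, if the arm or the gripper's body presses on something with over 40 N, if the wrist force passes 120 N, or if a joint passes its speed limit or range.

ROBOT

A 6-joint arm with a two-finger parallel gripper is mounted at the origin on the work surface. World frame = base frame: x ahead of the robot, y to its left, z up, the work surface at z = 0. Lengths are in m, angles in rad, forces in N, time in s.
With the tool pointing down it reaches from about 0.25 to 0.775 m from the base axis. Payload 4 kg.
Tool frame: the origin (TCP) lies between the finger pads; the fingertips stand 11 mm ahead of it and the grasp point (between the pads) lies 8 mm behind it; z points along the fingers, y is the direction in which the jaws open and shut (so a half turn about z gives the same grasp; the last joint's range is limited). The gripper opens to 94 mm and grips with 3 to 60 N. Pads are 16 mm wide; open, the fingers measure 119 mm over their backs; the gripper's body (75 mm by 177 mm) begins 78 mm behind the grasp point.
Start: joints at [1.175, 0.087, 1.371, -0, 1.684, -0.103], TCP at [0.159, 0.527, 0.217] pointing down, gripper open.
Joint ranges: [-3.1, 3.1], [-0.76, 2.03], [0.27, 2.55], [-1.08, 4.22], [0.17, 2.65], [-2.57, 2.57]. Speed limits (rad/s): [2.79, 2.79, 3.14, 3.14, 3.14, 3.14].

INTERFACE

Orientations are given as [roll, pitch, yaw] about the fixed x, y, z axes, in that order (R = Rz(yaw) Ry(pitch) Rx(roll)).
In Python, from bench import get_obs, cams, ticket gives the robot as it stands. The module is installed in compiled form; this text tells all that it offers.
- The arm moves only by the shell command python3 -m crank 'ROWS'. ROWS is JSON, a list of rows, each an object of numbers: "tx", "ty", "tz": the shift along the tool's x, y, z in cm; "twist": the turn about the tool's z in degrees; "grip": the opening, from 0 (shut) to 1 (fully open). In form: [{"tx": .., "ty": .., "tz": .., "twist": .., "grip": ..}, ...]. A call has 1 to 12 rows; each row shifts and turns the commanded pose from where the row before left it, along the tool's axes as they then stand; what a row does not reach is not made up. A row lasts 1/8 s, in which the tool goes at most 62.5 mm and 10.7 degrees, less where a joint would pass 70% of its speed; a pose out of reach is approached as far as the arm can. A call is refused whole if a number of a shift passes 6.25 or a number of a turn 10.7, either way. A call with a gripper value outside its range is refused whole. The fingers move at their own pace and stop on an object; the grip force is fixed at half the most. Time passes only in rows, so rows that do not move let the fingers close. It gives the time, the measured TCP pose, the force and the opening at its end, in the units of the state.
- get_obs(): the state, without advancing time (a new reading comes with each control period).
- cams.snapshot(name): name is "side" or "top"; returns a dict with "frame" (480x640x3 uint8, red, green, blue), "intrinsics" (3x3 intrinsics, pixels), "R" (3x3) and "t" (3): a world point X has camera coordinates R X + t. Camera axes: x right, y down, z forward; pixel columns grow to the right and rows downward; lengths in m; the calibration is good to about 2 mm. A picture is of the moment at which its call begins. There is no depth.
- ticket.close_job(): hands the job in, once; it reports no verdict.
Trained networks look in a picture, given as the dict that the camera call returned (one of the last four; its "shot" number tells which), for a name from the list of things; names that differ only in an ending like _2 or _b are one class to them, and where a whole thing is asked for, a point or a joint stands for the part that bears it (a point fixed in the world has none). Each returns a list of dicts, best first, with "conf" (0 to 1); they miss things now and then, are a little off and sometimes report something else, mostly with a low value. They report only what shows in the picture. A call takes as long as a camera call.
- cams.outline_of(picture, query): "region" (480x640 bool, what is visible of it) and "centre" ([column, row] in pixels, amid what is visible of it).
The state is a dict: "time": time; "joint_positions": joint angles; "qvel": joint speeds; "joint_torque": joint torques, N m; "tool_pos": TCP position; "ee_rot": TCP orientation; "wrist_force": force on the tool from outside, world axes, zero at the start; "wrist_torque": the same for the moment, N m; "width": finger opening in m.
Only numpy, scipy, OpenCV 4.12 (cv2) and the standard library are available. Lean on these libraries where they do the work, as an engineer would, in place of code of your own. Each camera call takes 0.05 s, during which the arm holds its last target.

## Working session

There is one attempt and no reset: what is moved stays moved. The work goes in short steps, Python scripts to look and compute and a shell command to move; the robot and the scene stay as the last step left them, time stands still between calls to the robot, and variables do not carry over. Pictures are saved under pics/ and viewed, and the job is handed in when it is done.

```bash
mkdir -p pics; ls
python3 - <<'E'
from bench import get_obs,cams
import cv2
print(get_obs())
for n in("side","top"):
    s=cams.snapshot(n); cv2.imwrite(f"pics/{n}0.png",s["frame"][:,:,::-1]); print(n,s["intrinsics"],s["R"],s["t"],s["shot"])
E
```

```text
pics
{'time': 0.0, 'joint_positions': array([ 1.17491809e+00,  8.79676791e-02,  1.37222208e+00,  1.27721170e-06,
        1.68361439e+00, -1.03120867e-01]), 'qvel': array([-0.00094561,  0.00389943,  0.00029391, -0.00092295, -0.00166137,
       -0.00047601]), 'joint_torque': array([ 3.97189960e-04, -3.40175271e+01, -3.02432477e+01,  7.18603539e-02,
        3.26584722e-02, -1.86419079e-04]), 'tool_pos': array([0.15853962, 0.52611127, 0.21531356]), 'ee_rot': array([-3.13939304e+00, -2.28909385e-04,  2.84883517e+00]), 'wrist_force': array([0.32272394, 0.18401574, 0.06093455]), 'wrist_torque': array([-0.01927615,  0.02219488,  0.00020785]), 'width': 0.09399026025267762}
side [[611.62363223   0.         321.63148783]
 [  0.         611.62363223 238.98394437]
 [  0.           0.           1.        ]] [[ 0.7144159  -0.6997202  -0.00124669]
 [-0.51476353 -0.52436624 -0.67827616]
 [ 0.47394981  0.48521303 -0.73480602]] [-0.40868118  0.34416256  1.18748372] 1
top [[556.69784094   0.         314.14946381]
 [  0.         556.69784094 241.87507234]
 [  0.           0.           1.        ]] [[-0.00199699 -0.99974492 -0.02249661]
 [-0.99442804  0.00435649 -0.10532759]
 [ 0.10539873  0.02216092 -0.99418308]] [0.0144662  0.57018213 1.25409347] 2
```

View pics/top0.png

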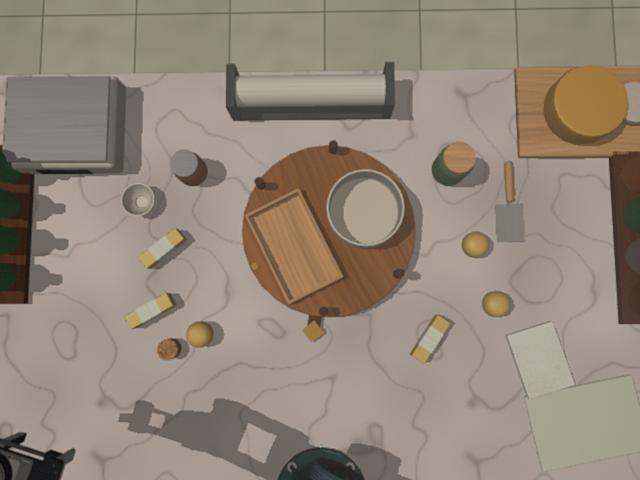

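View pics/side0.png

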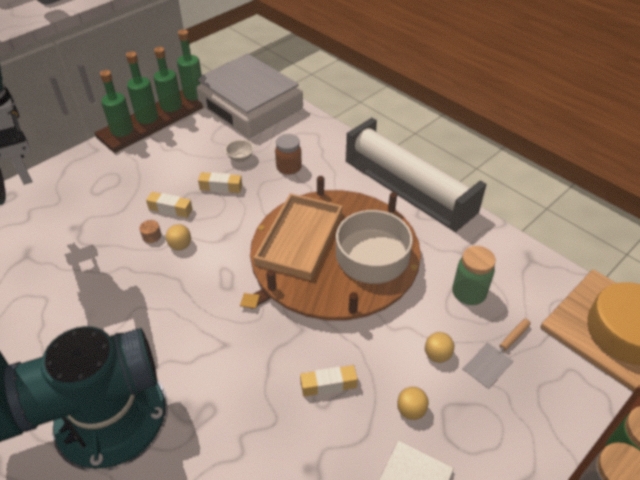

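```bash
cat > h.py <<'E'
import numpy as np, cv2, json, math
from bench import get_obs,cams
def bp(s,px,z):
    K,R,t=s["intrinsics"],s["R"],s["t"]
    d=R.T@np.linalg.solve(K,[px[0],px[1],1.]); c=-R.T@t
    return c+d*(z-c[2])/d[2]
def pr(s,X):
    p=s["intrinsics"]@(s["R"]@np.asarray(X,float)+s["t"]); return p[:2]/p[2]
def dets(s,q,zp,minconf=0.3):
    out=[]
    for d in cams.outline_of(s,q):
        if d["conf"]<minconf: continue
        out.append((d["conf"],d["centre"],bp(s,d["centre"],zp),d["region"]))
    return out
E
python3 - <<'E'
from h import *
np.set_printoptions(precision=4,suppress=True)
S={n:cams.snapshot(n) for n in("top","side")}
for q,z in (("round1",.026),("bar1",.036),("knob1",.07),("stand",.016),("crock_in",.1),("tray_in",.05),("carousel",.04),("crock_mark",.04),("ramekin",.036),("stopper",.035),("honey",.09),("olives",.12)):
  for n,s in S.items():
    for c,p,X,r in dets(s,q,z):
        m=r.astype(np.uint8); a=cv2.minAreaRect(np.argwhere(m)[:,::-1].astype(np.float32))
        print(q,n,round(c,2),np.round(p,1),X[:2],m.sum(),np.round(a[1],0),round(a[2],0))
E
```

```text
round1 top 0.81 [201.3 333.4] [0.3615 0.2711] 565 [25. 26.] 90.0
round1 top 0.74 [495.2 304.3] [ 0.4263 -0.3983] 602 [25. 28.] 90.0
round1 top 0.64 [472.9 245.8] [ 0.56   -0.3522] 564 [26. 25.] 45.0
round1 top 0.46 [150.2 310. ] [0.4147 0.3903] 803 [16. 51.] 60.0
round1 side 0.72 [410.8 402.2] [ 0.4257 -0.395 ] 808 [32. 30.] 90.0
round1 side 0.63 [178.5 236.7] [0.3616 0.2783] 563 [25. 26.] 90.0
round1 side 0.56 [435.2 349.8] [ 0.5522 -0.3542] 717 [30. 28.] 90.0
bar1 top 0.87 [150.3 310.9] [0.4129 0.3868] 796 [17. 51.] 60.0
bar1 top 0.81 [431.8 340.3] [ 0.3464 -0.2511] 901 [20. 49.] 32.0
bar1 top 0.73 [330.9 228.8] [ 0.5997 -0.0261] 23096 [170. 171.] 54.0
bar1 top 0.62 [162.1 247. ] [0.5593 0.3637] 854 [18. 49.] 52.0
bar1 side 0.82 [170.5 204. ] [0.4088 0.3761] 817 [46. 19.] 11.0
bar1 side 0.76 [327.5 379.6] [ 0.3415 -0.2519] 1349 [25. 57.] 81.0
bar1 side 0.74 [336.5 254.7] [ 0.586  -0.0352] 17730 [168. 141.] 13.0
bar1 side 0.61 [219.3 182.2] [0.5468 0.3549] 851 [44. 20.] 6.0
knob1 top 0.8 [328.8 232.9] [ 0.5861 -0.0211] 23297 [171. 172.] 56.0
knob1 side 0.88 [337.8 252.3] [ 0.5716 -0
[... 723 characters left out ...]
261] 23410 [172. 172.] 55.0
ramekin side 0.73 [240.6 149.1] [0.6726 0.4215] 480 [23. 25.] 45.0
stopper top 0.66 [167.7 347.1] [0.3313 0.3451] 443 [21. 24.] 90.0
stopper side 0.89 [147.7 231.8] [0.3142 0.3356] 387 [22. 20.] 72.0
honey top 0.82 [187.1 169.6] [0.7281 0.2959] 1014 [39. 30.] 45.0
honey side 0.88 [287.4 153.6] [0.7089 0.2664] 925 [40. 26.] 90.0
olives top 0.85 [455.  162.2] [ 0.7329 -0.2948] 1348 [35. 47.] 45.0
olives top 0.41 [509.6 216.2] [ 0.6141 -0.4075] 1238 [78. 27.] 90.0
olives side 0.83 [473.3 273.1] [ 0.6999 -0.3216] 1985 [38. 60.] 18.0
olives side 0.41 [337.1 253.9] [ 0.5352 -0.0853] 17934 [169. 141.] 13.0
olives side 0.32 [239.3 148.9] [0.6106 0.3378] 503 [22. 27.] 90.0
```

Run:
```python
from h import *
np.set_printoptions(precision=4,suppress=True)
s=cams.snapshot("top")
f=s["frame"][130:350,225:435,::-1]; cv2.imwrite("pics/z1.png",cv2.resize(f,None,fx=2.7,fy=2.7,interpolation=cv2.INTER_CUBIC))
s=cams.snapshot("side")
f=s["frame"][170:330,235:440,::-1]; cv2.imwrite("pics/z2.png",cv2.resize(f,None,fx=3,fy=3,interpolation=cv2.INTER_CUBIC))
```

```text
(no output)
```

View pics/z1.png

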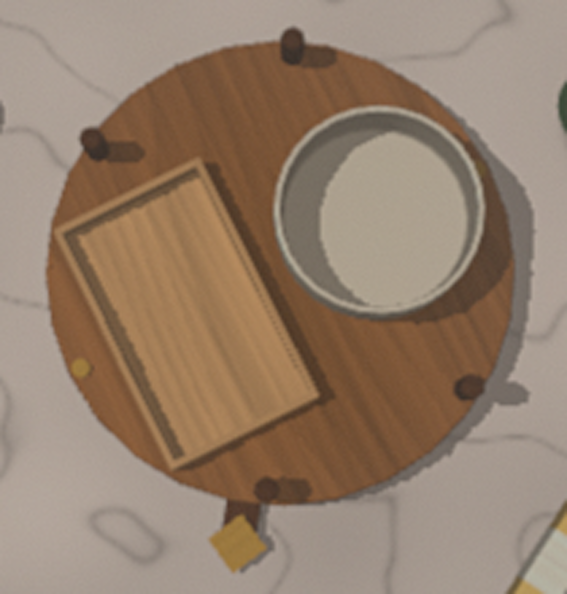

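View pics/z2.png

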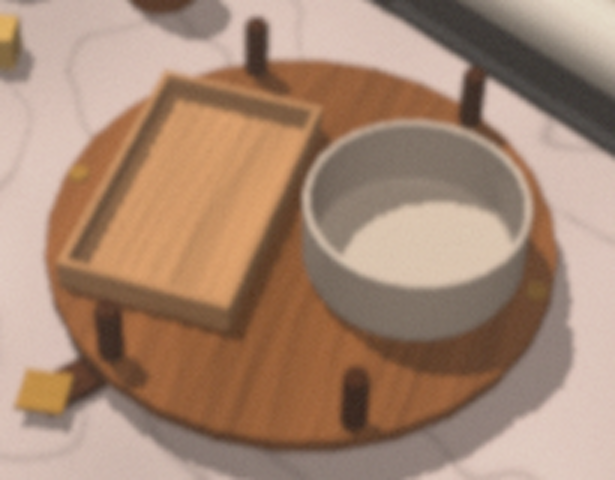

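```bash
cat > fit.py <<'E'
from h import *
from scipy.optimize import least_squares
def fit(S,obs,phi=None,x0=(.597,-.022,0,0)):
    # obs: list (cam, kind, u, v): kinds k (nearest knob), cm, tm, cr(crock rim centre z.108), lz (lozenge r free)
    def res(p,full=False):
        cx,cy,th,ph,r=p; out=[]
        for n,k,u,v in obs:
            def P(a,rr,z): return pr(S[n],[cx+rr*math.cos(a),cy+rr*math.sin(a),z])
            if k=="k": c=[P(th+math.radians(a),.186,.095) for a in(60,120,-60,-120)]; e=min((q-[u,v] for q in c),key=np.linalg.norm)
            elif k=="cm": e=P(th,.19,.04)-[u,v]
            elif k=="tm": e=P(th+math.pi,.19,.04)-[u,v]
            elif k=="cr": e=P(th,.09,.108)-[u,v]
            elif k=="lz": e=P(ph,r,.016)-[u,v]
            elif k=="ax": e=P(0,0,.04)-[u,v]
            out+=list(e)
        return np.array(out)
    return least_squares(res,[*x0,.245],loss="soft_l1")
E
python3 - <<'E'
from fit import *
np.set_printoptions(precision=4,suppress=True)
S={n:cams.snapshot(n) for n in("top","side")}
T=lambda u,v:(225+u/2.7-.2,130+v/2.7-.2); D=lambda u,v:(235+u/3-.2,170+v/3-.2)
obs=[("top","k",*T(291,38)),("top","k",*T(92,137)),("top","k",*T(469,385)),("top","k",*T(266,489)),("top","tm",*T(81,368)),("top","cr",*T(380,209)),("top","lz",*T(239,544)),
("side","tm",*D(79,172)),("side","cm",*D(537,289)),("side","k",*D(257,22)),("side","k",*D(476,72)),("side","k",*D(355,374)),("side","k",*D(109,307)),("side","lz",*D(45,392)),("side","cr",*D(417,204))]
r=fit(S,obs,x0=(.597,-.022,-.6,math.pi)); print(r.x, np.degrees(r.x[2:4])); print(r.fun.reshape(-1,2))
E
```

```text
[ 0.5984 -0.019  -1.1113  2.9925  0.2356] [-63.6714 171.4602]
[[ 0.2719 -0.4531]
 [-0.9042 -0.26  ]
 [ 0.9626  0.3272]
 [-0.5464  0.2354]
 [-1.3474  0.0229]
 [-0.6544 -0.4119]
 [-0.2869  0.0527]
 [-0.5673  0.6889]
 [ 0.883   1.418 ]
 [ 0.1037  0.3006]
 [-0.0814  0.5377]
 [ 0.6453  0.4411]
 [-0.3676  0.0013]
 [ 0.2289  0.2199]
 [ 0.3404 -1.2302]]
```

```bash
cat > plan.py <<'E'
from h import *
def pose():
    o=get_obs(); p=o["tool_pos"]; return p[0],p[1],p[2],math.degrees(o["ee_rot"][2])
def wrap(a): return (a+180)%360-180
def rows(path,start=None,grip=1.0,dr=2,nd=1):
    """path: list of (x,y,z,yawdeg) one per row; prints rounded rows, keeps rounding error compensated"""
    x,y,z,w=start or pose(); out=[]
    for X,Y,Z,W in path:
        c,s=math.cos(math.radians(w)),math.sin(math.radians(w))
        dx,dy,dz=X-x,Y-y,Z-z
        tx=round(100*(dx*c+dy*s),dr); ty=round(100*(dx*s-dy*c),dr); tz=round(-100*dz,dr); tw=round(wrap(-(W-w)),nd)
        r={}
        for k,v in (("tx",tx),("ty",ty),("tz",tz),("twist",tw)):
            if v: r[k]=v
        r["grip"]=grip; out.append(r)
        x+=(tx*c+ty*s)/100; y+=(tx*s-ty*c)/100; z-=tz/100; w-=tw
    for i in range(0,len(out),12): print(json.dumps(out[i:i+12]).replace(" ",""))
def line(t,start=None,step=.05,ang=10):
    """straight to target t=(x,y,z,yaw)"""
    s=start or pose(); d=np.array(t[:3])-s[:3]; dw=wrap(t[3]-s[3])
    n=max(1,math.ceil(np.linalg.norm(d)/step),math.ceil(abs(dw)/ang))
    return [(*(np.array(s[:3])+d*k/n),s[3]+dw*k/n) for k in range(1,n+1)]
def go(*ts,grip=1.0,step=.05,ang=10,dr=1,nd=0):
    p=[];s=pose();s0=s
    for t in ts: p+=line(t,s,step,ang); s=t
    rows(p,s0,grip,dr,nd)
E
python3 - <<'E'
from plan import *
cx,cy=.5984,-.019;a=math.radians(-123.7)
k=(cx+.186*math.cos(a),cy+.186*math.sin(a)); print(k)
go((k[0],k[1],.2,76),step=.058,grip=.28)
E
```

```text
(0.49519893649467217, -0.17374346671626972)
[{"tx":-3.7,"ty":-4.1,"tz":0.1,"twist":6.0,"grip":0.28},{"tx":-4.2,"ty":-3.7,"tz":0.1,"twist":6.0,"grip":0.28},{"tx":-4.5,"ty":-3.2,"tz":0.2,"twist":7.0,"grip":0.28},{"tx":-4.9,"ty":-2.7,"tz":0.1,"twist":6.0,"grip":0.28},{"tx":-5.1,"ty":-2.1,"tz":0.1,"twist":6.0,"grip":0.28},{"tx":-5.3,"ty":-1.6,"tz":0.1,"twist":6.0,"grip":0.28},{"tx":-5.5,"ty":-1.0,"tz":0.1,"twist":7.0,"grip":0.28},{"tx":-5.5,"ty":-0.3,"tz":0.1,"twist":6.0,"grip":0.28},{"tx":-5.6,"ty":0.2,"tz":0.2,"twist":6.0,"grip":0.28},{"tx":-5.4,"ty":0.8,"tz":0.1,"twist":6.0,"grip":0.28},{"tx":-5.4,"ty":1.4,"tz":0.1,"twist":7.0,"grip":0.28},{"tx":-5.2,"ty":2.0,"tz":0.1,"twist":6.0,"grip":0.28}]
[{"tx":-4.9,"ty":2.6,"tz":0.1,"twist":6.0,"grip":0.28},{"tx":-4.6,"ty":3.0,"tz":0.2,"twist":6.0,"grip":0.28}]
```

```bash
python3 -m crank '[{"tx":-3.7,"ty":-4.1,"tz":0.1,"twist":6,"grip":0.28},{"tx":-4.2,"ty":-3.7,"tz":0.1,"twist":6,"grip":0.28},{"tx":-4.5,"ty":-3.2,"tz":0.2,"twist":7,"grip":0.28},{"tx":-4.9,"ty":-2.7,"tz":0.1,"twist":6,"grip":0.28},{"tx":-5.1,"ty":-2.1,"tz":0.1,"twist":6,"grip":0.28},{"tx":-5.3,"ty":-1.6,"tz":0.1,"twist":6,"grip":0.28},{"tx":-5.5,"ty":-1.0,"tz":0.1,"twist":7,"grip":0.28},{"tx":-5.5,"ty":-0.3,"tz":0.1,"twist":6,"grip":0.28},{"tx":-5.6,"ty":0.2,"tz":0.2,"twist":6,"grip":0.28},{"tx":-5.4,"ty":0.8,"tz":0.1,"twist":6,"grip":0.28},{"tx":-5.4,"ty":1.4,"tz":0.1,"twist":7,"grip":0.28},{"tx":-5.2,"ty":2.0,"tz":0.1,"twist":6,"grip":0.28}]' && python3 -m crank '[{"tx":-4.9,"ty":2.6,"tz":0.1,"twist":6.0,"grip":0.28},{"tx":-4.6,"ty":3.0,"tz":0.2,"twist":6.0,"grip":0.28},{"grip":0.28}]'; python3 -c "
from plan import *
print(pose(),get_obs()['joint_positions'])
k=(.4952,-.1737)
go((*k,.13,76),(*k,.062,76),grip=.28,step=.03,dr=2,nd=1)"
```

```text
time: 3.1
tool_pos: [0.4474, -0.0757, 0.2027]
ee_rot: [3.14, -0.0, 1.536]
wrist_force: [0.9, 0.9, -0.2]
width: 0.0263
(np.float64(0.44739329437142494), np.float64(-0.07570799623948371), np.float64(0.20273552260774905), 87.99300794555293) [-2.93042409e-01 -1.27200256e-01  1.60845248e+00  4.62031215e-04
  1.65932010e+00 -2.57972606e-01]
[{"tx":-1.93,"ty":1.02,"tz":1.45,"twist":2.4,"grip":0.28},{"tx":-1.88,"ty":1.11,"tz":1.46,"twist":2.4,"grip":0.28},{"tx":-1.83,"ty":1.18,"tz":1.45,"twist":2.4,"grip":0.28},{"tx":-1.78,"ty":1.26,"tz":1.46,"twist":2.4,"grip":0.28},{"tx":-1.73,"ty":1.33,"tz":1.45,"twist":2.4,"grip":0.28},{"tz":2.27,"grip":0.28},{"tz":2.27,"grip":0.28},{"tz":2.26,"grip":0.28}]invalid input at $[2]: expected keys tx, ty, tz, twist, grip
```

```bash
sed -i 's/        r={}/        r={"tx":0,"ty":0,"tz":0,"twist":0}/' plan.py; python3 -m crank '[{"tx":-4.8,"ty":2.8,"tz":1.5,"twist":6,"grip":0.28},{"tx":-4.4,"ty":3.1,"tz":1.5,"twist":6,"grip":0.28},{"tx":0,"ty":0,"tz":0,"twist":0,"grip":0.28},{"tx":0,"ty":0,"tz":0,"twist":0,"grip":0.28}]';  python3 -c "
from plan import *
k=(.4952,-.1737)
s=cams.snapshot('top');cv2.imwrite('pics/a1.png',cv2.resize(s['frame'][130:350,225:435,::-1],None,fx=2.7,fy=2.7))
go((*k,.12,76),(*k,.062,76),grip=.28,step=.03,dr=2,nd=1)"
```

```text
time: 3.6
tool_pos: [0.4979, -0.1701, 0.1724]
ee_rot: [-3.141, -0.001, 1.331]
wrist_force: [-0.5, -0.2, -0.4]
width: 0.0263
[{"tx":-0.23,"ty":-0.09,"tz":2.65,"twist":0.1,"grip":0.28},{"tx":-0.23,"ty":-0.08,"tz":2.66,"twist":0.2,"grip":0.28},{"tx":0,"ty":0,"tz":2.9,"twist":0,"grip":0.28},{"tx":0,"ty":0,"tz":2.9,"twist":0,"grip":0.28}]
```

View pics/a1.png

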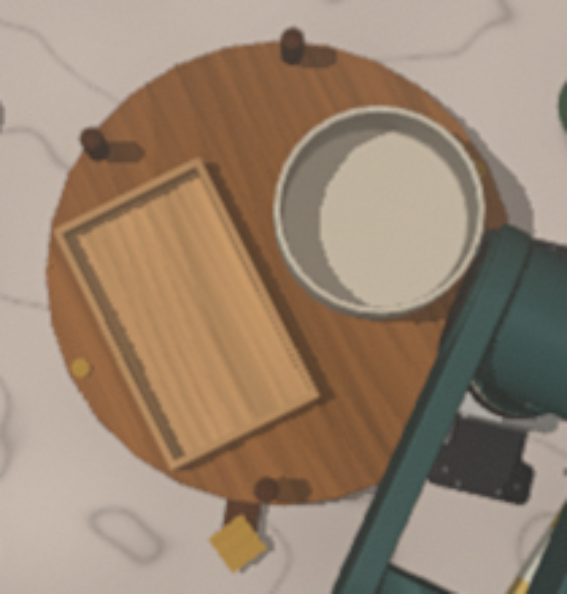

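```bash
python3 -m crank '[{"tx":-0.2,"ty":-0.1,"tz":2.5,"twist":0,"grip":0.4},{"tx":-0.2,"ty":-0.1,"tz":2.5,"twist":0,"grip":0.4},{"tx":0,"ty":0,"tz":2,"twist":0,"grip":0.4},{"tx":0,"ty":0,"tz":2,"twist":0,"grip":0.4},{"tx":0,"ty":0,"tz":2,"twist":0,"grip":0.4},{"tx":0,"ty":0,"tz":0,"twist":0,"grip":0.4}]';  python3 -c "
from plan import *
s=cams.snapshot('side');cv2.imwrite('pics/a2.png',cv2.resize(s['frame'][170:400,235:465,::-1],None,fx=2.5,fy=2.5))
"
```

```text
time: 4.4
tool_pos: [0.4942, -0.1721, 0.062]
ee_rot: [-3.14, -0.001, 1.333]
wrist_force: [-0.5, 0.7, 0.6]
width: 0.0376
```

View pics/a2.png

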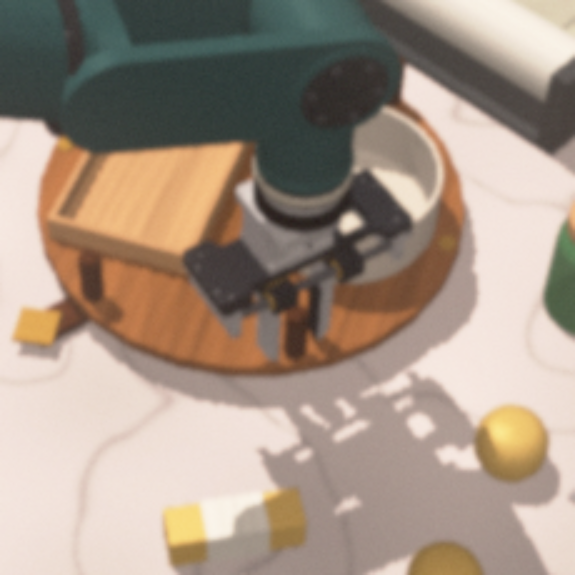

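```bash
cat > arc.py <<'E'
from plan import *
CX,CY=.5984,-.019
def arc(a1,y1,step=5,grip=.28,dr=2):
    x,y,z,w=pose(); a0=math.degrees(math.atan2(y-CY,x-CX)); d=a1-a0; print("from",a0, np.hypot(x-CX,y-CY),w)
    n=math.ceil(abs(d)/step); dw=y1-w
    # ease
    P=[]
    for k in range(1,n+1):
        a=math.radians(a0+d*k/n); P.append((CX+.186*math.cos(a),CY+.186*math.sin(a),z,w+dw*k/n))
    rows(P,None,grip,dr,1)
E
python3 -c "
from arc import *
arc(-245,-34)"
```

```text
from -123.91639402168963 0.18521791858772174 76.33200364739959
[{"tx":0.53,"ty":-1.48,"tz":0,"twist":4.4,"grip":0.28},{"tx":0.62,"ty":-1.44,"tz":0,"twist":4.4,"grip":0.28},{"tx":0.63,"ty":-1.44,"tz":0,"twist":4.4,"grip":0.28},{"tx":0.64,"ty":-1.44,"tz":0,"twist":4.5,"grip":0.28},{"tx":0.64,"ty":-1.43,"tz":0,"twist":4.4,"grip":0.28},{"tx":0.66,"ty":-1.43,"tz":0,"twist":4.4,"grip":0.28},{"tx":0.67,"ty":-1.42,"tz":0,"twist":4.4,"grip":0.28},{"tx":0.68,"ty":-1.42,"tz":0,"twist":4.4,"grip":0.28},{"tx":0.7,"ty":-1.41,"tz":0,"twist":4.4,"grip":0.28},{"tx":0.7,"ty":-1.41,"tz":0,"twist":4.4,"grip":0.28},{"tx":0.71,"ty":-1.4,"tz":0,"twist":4.4,"grip":0.28},{"tx":0.73,"ty":-1.39,"tz":0,"twist":4.5,"grip":0.28}]
[{"tx":0.73,"ty":-1.39,"tz":0,"twist":4.4,"grip":0.28},{"tx":0.74,"ty":-1.39,"tz":0,"twist":4.4,"grip":0.28},{"tx":0.76,"ty":-1.38,"tz":0,"twist":4.4,"grip":0.28},{"tx":0.76,"ty":-1.37,"tz":0,"twist":4.4,"grip":0.28},{"tx":0.78,"ty":-1.37,"tz":0,"twist":4.4,"grip":0.28},{"tx":0.79,"ty":-1.36,"tz":0,"twist":4.4,"grip":0.28},{"tx":0.79,"ty":-1.35,"tz":0,"twist":4.5,"grip":0.28},{"tx":0.81,"ty":-1.35,"tz":0,"twist":4.4,"grip":0.28},{"tx":0.81,"ty":-1.35,"tz":0,"twist":4.4,"grip":0.28},{"tx":0.83,"ty":-1.33,"tz":0,"twist":4.4,"grip":0.28},{"tx":0.83,"ty":-1.34,"tz":0,"twist":4.4,"grip":0.28},{"tx":0.85,"ty":-1.32,"tz":0,"twist":4.4,"grip":0.28}]
[{"tx":0.86,"ty":-1.32,"tz":0,"twist":4.4,"grip":0.28}]
```

```bash
python3 -m crank '[{"tx":0.53,"ty":-1.48,"tz":0,"twist":4.4,"grip":0.28},{"tx":0.62,"ty":-1.44,"tz":0,"twist":4.4,"grip":0.28},{"tx":0.63,"ty":-1.44,"tz":0,"twist":4.4,"grip":0.28},{"tx":0.64,"ty":-1.44,"tz":0,"twist":4.4,"grip":0.28},{"tx":0.64,"ty":-1.43,"tz":0,"twist":4.4,"grip":0.28},{"tx":0.66,"ty":-1.43,"tz":0,"twist":4.4,"grip":0.28},{"tx":0.67,"ty":-1.42,"tz":0,"twist":4.4,"grip":0.28},{"tx":0.68,"ty":-1.42,"tz":0,"twist":4.4,"grip":0.28},{"tx":0.7,"ty":-1.41,"tz":0,"twist":4.4,"grip":0.28},{"tx":0.7,"ty":-1.41,"tz":0,"twist":4.4,"grip":0.28},{"tx":0.71,"ty":-1.4,"tz":0,"twist":4.4,"grip":0.28},{"tx":0.73,"ty":-1.39,"tz":0,"twist":4.4,"grip":0.28}]';  python3 -c "
from arc import *
s=cams.snapshot('side');cv2.imwrite('pics/a3.png',cv2.resize(s['frame'][170:400,205:435,::-1],None,fx=2.5,fy=2.5))
arc(-245,-34)"
```

```text
time: 5.95
tool_pos: [0.4139, -0.014, 0.0648]
ee_rot: [3.137, -0.003, 0.407]
wrist_force: [0.8, -3.3, 0.2]
width: 0.0262
from 177.818891656487 0.18477681374692126 23.288146340792526
[{"tx":0.65,"ty":-1.48,"tz":0,"twist":0.7,"grip":0.28},{"tx":0.86,"ty":-1.36,"tz":0,"twist":0.6,"grip":0.28},{"tx":0.96,"ty":-1.3,"tz":0,"twist":0.7,"grip":0.28},{"tx":1.06,"ty":-1.22,"tz":0,"twist":0.7,"grip":0.28},{"tx":1.14,"ty":-1.14,"tz":0,"twist":0.7,"grip":0.28},{"tx":1.23,"ty":-1.05,"tz":0,"twist":0.6,"grip":0.28},{"tx":1.3,"ty":-0.95,"tz":0,"twist":0.7,"grip":0.28},{"tx":1.37,"ty":-0.86,"tz":0,"twist":0.7,"grip":0.28},{"tx":1.43,"ty":-0.74,"tz":0,"twist":0.7,"grip":0.28},{"tx":1.48,"ty":-0.65,"tz":0,"twist":0.6,"grip":0.28},{"tx":1.53,"ty":-0.52,"tz":0,"twist":0.7,"grip":0.28},{"tx":1.56,"ty":-0.41,"tz":0,"twist":0.7,"grip":0.28}]
[{"tx":1.59,"ty":-0.29,"tz":0,"twist":0.7,"grip":0.28},{"tx":1.6,"ty":-0.18,"tz":0,"twist":0.6,"grip":0.28},{"tx":1.62,"ty":-0.05,"tz":0,"twist":0.7,"grip":0.28},{"tx":1.61,"ty":0.07,"tz":0,"twist":0.7,"grip":0.28},{"tx":1.6,"ty":0.19,"tz":0,"twist":0.7,"grip":0.28},{"t
[... 2975 characters left out ...]
0.61,"ty":-1.49,"tz":0,"twist":0.7,"grip":0.28},{"tx":-0.51,"ty":-1.54,"tz":0,"twist":0.7,"grip":0.28},{"tx":-0.38,"ty":-1.56,"tz":0,"twist":0.6,"grip":0.28},{"tx":-0.27,"ty":-1.6,"tz":0,"twist":0.7,"grip":0.28},{"tx":-0.14,"ty":-1.6,"tz":0,"twist":0.7,"grip":0.28},{"tx":-0.03,"ty":-1.62,"tz":0,"twist":0.7,"grip":0.28},{"tx":0.09,"ty":-1.61,"tz":0,"twist":0.6,"grip":0.28},{"tx":0.22,"ty":-1.6,"tz":0,"twist":0.7,"grip":0.28},{"tx":0.34,"ty":-1.58,"tz":0,"twist":0.7,"grip":0.28},{"tx":0.45,"ty":-1.55,"tz":0,"twist":0.7,"grip":0.28},{"tx":0.57,"ty":-1.51,"tz":0,"twist":0.6,"grip":0.28},{"tx":0.68,"ty":-1.46,"tz":0,"twist":0.7,"grip":0.28}]
[{"tx":0.78,"ty":-1.41,"tz":0,"twist":0.7,"grip":0.28}]
```

View pics/a3.png

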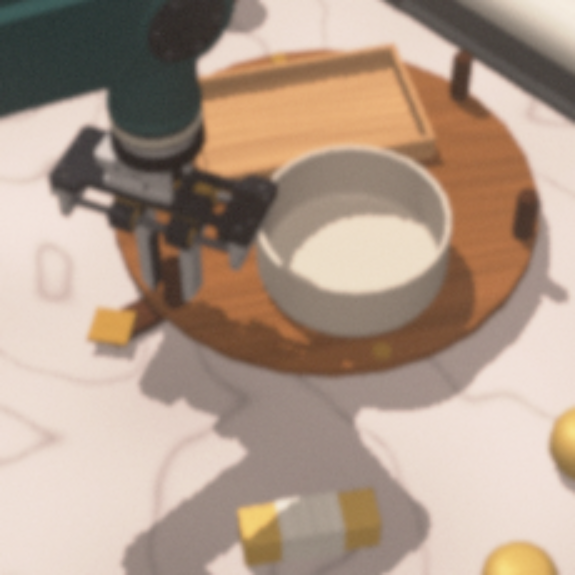

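```bash
python3 -m crank '[{"tx":0.73,"ty":-1.39,"tz":0,"twist":4.4,"grip":0.28},{"tx":0.74,"ty":-1.39,"tz":0,"twist":4.4,"grip":0.28},{"tx":0.76,"ty":-1.38,"tz":0,"twist":4.4,"grip":0.28},{"tx":0.76,"ty":-1.37,"tz":0,"twist":4.4,"grip":0.28},{"tx":0.78,"ty":-1.37,"tz":0,"twist":4.4,"grip":0.28},{"tx":0.79,"ty":-1.36,"tz":0,"twist":4.4,"grip":0.28},{"tx":0.79,"ty":-1.35,"tz":0,"twist":4.5,"grip":0.28},{"tx":0.81,"ty":-1.35,"tz":0,"twist":4.4,"grip":0.28},{"tx":0.81,"ty":-1.35,"tz":0,"twist":4.4,"grip":0.28},{"tx":0.83,"ty":-1.33,"tz":0,"twist":4.4,"grip":0.28},{"tx":0.42,"ty":-0.67,"tz":0,"twist":2.2,"grip":0.28},{"tx":0,"ty":0,"tz":0,"twist":0,"grip":0.28}]';  cat > look.py <<'E'
from fit import *
import sys
tag=sys.argv[1]
s=cams.snapshot('side');cv2.imwrite(f'pics/{tag}s.png',cv2.resize(s['frame'][170:370,215:445,::-1],None,fx=3,fy=3,interpolation=cv2.INTER_CUBIC))
t=cams.snapshot('top');cv2.imwrite(f'pics/{tag}t.png',cv2.resize(t['frame'][130:350,225:435,::-1],None,fx=2.7,fy=2.7,interpolation=cv2.INTER_CUBIC))
E
python3 look.py b1
```

```text
time: 7.5
tool_pos: [0.4872, 0.1287, 0.0639]
ee_rot: [-3.14, -0.002, -0.397]
wrist_force: [-0.7, 0.1, -0.3]
width: 0.0264
```

View pics/b1s.png

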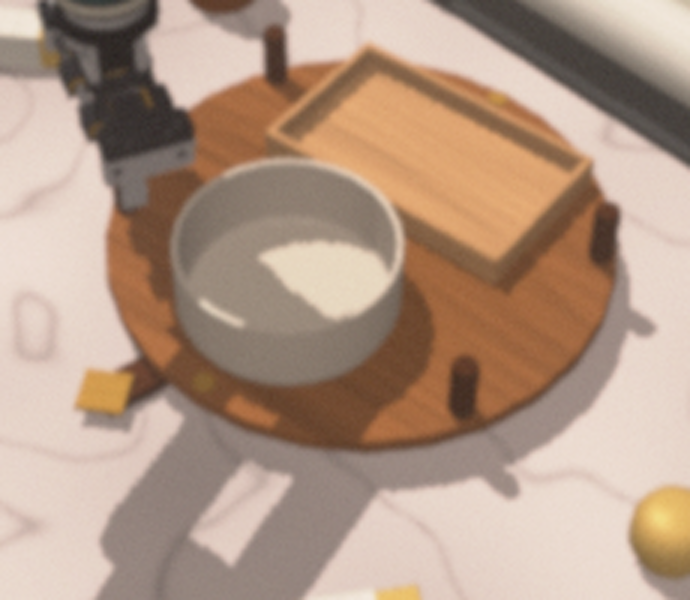

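View pics/b1t.png

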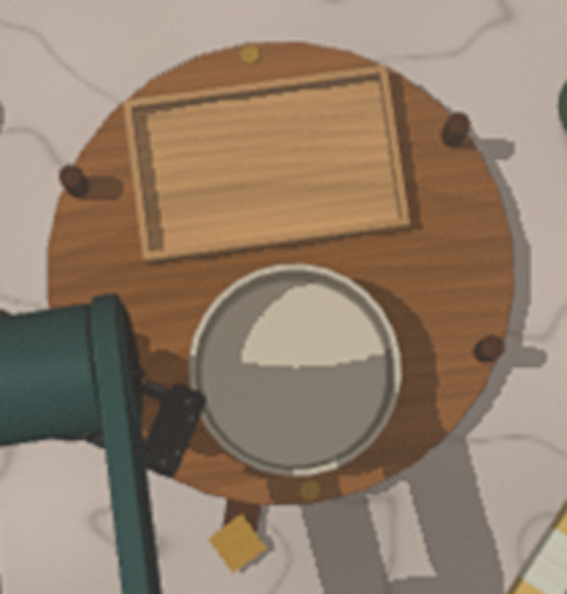

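```bash
python3 - <<'E'
from fit import *
np.set_printoptions(precision=4,suppress=True)
S={n:cams.snapshot(n) for n in("top","side")}
T=lambda u,v:(225+u/2.7-.2,130+v/2.7-.2); D=lambda u,v:(215+u/3-.2,170+v/3-.2)
obs=[("top","k",*T(72,174)),("top","k",*T(459,121)),("top","k",*T(489,347)),("top","tm",*T(250,54)),("top","cm",*T(310,490)),("top","cr",*T(296,369)),("top","lz",*T(239,544)),
("side","tm",*D(497,99)),("side","cm",*D(203,381)),("side","k",*D(276,33)),("side","k",*D(607,211)),("side","k",*D(465,363)),("side","lz",*D(104,391)),("side","cr",*D(288,245))]
r=fit(S,obs,x0=(.597,-.022,-2.8,math.pi)); print(r.x, np.degrees(r.x[2:4])); print(r.fun.reshape(-1,2))
E
python3 -c "
from arc import *
print(pose()); arc(120-5,-30,step=3)"|head -3
```

```text
[ 0.598  -0.0195 -3.0129  2.9879  0.2354] [-172.6263  171.1962]
[[-1.0066  0.2555]
 [-0.0522  0.5548]
 [ 1.3071  0.0353]
 [-0.1807 -0.6336]
 [-0.3685  0.8157]
 [-0.7495 -0.1032]
 [-0.5311  0.0659]
 [ 0.8835  0.1461]
 [-0.0858  1.5717]
 [-0.1398 -0.4799]
 [ 0.7628 -0.4682]
 [ 0.345   0.4968]
 [ 0.3896  0.4159]
 [ 0.0015 -0.8728]]
(np.float64(0.4862388968407714), np.float64(0.1282177921544128), np.float64(0.06292244924737776), -22.833582726374527)
from 127.30275797770187 0.1850761772587575 -22.833582726374527
[{"tx":0.33,"ty":-0.73,"tz":0,"twist":1.4,"grip":0.28},{"tx":0.43,"ty":-0.68,"tz":0,"twist":1.5,"grip":0.28},{"tx":0.43,"ty":-0.67,"tz":0,"twist":1.4,"grip":0.28},{"tx":0.45,"ty":-0.66,"tz":0,"twist":1.4,"grip":0.28},{"tx":0.46,"ty":-0.65,"tz":0,"twist":1.5,"grip":0.28}]
```

```bash
python3 -m crank '[{"tx":0.33,"ty":-0.73,"tz":0,"twist":1.4,"grip":0.28},{"tx":0.43,"ty":-0.68,"tz":0,"twist":1.5,"grip":0.28},{"tx":0.43,"ty":-0.67,"tz":0,"twist":1.4,"grip":0.28},{"tx":0.45,"ty":-0.66,"tz":0,"twist":1.4,"grip":0.28},{"tx":0.46,"ty":-0.65,"tz":0,"twist":1.4,"grip":0.28},{"tx":0.29,"ty":-0.4,"tz":0,"twist":0.8,"grip":0.28},{"tx":0.14,"ty":-0.2,"tz":0,"twist":0.4,"grip":0.28},{"tx":0.14,"ty":-0.2,"tz":0,"twist":0.4,"grip":0.28},{"tx":0,"ty":0,"tz":0,"twist":0,"grip":0.28}]';python3 look.py b2;  python3 -c "
from arc import *
print(pose()); arc(111,-35,step=1)"|head -3
```

```text
time: 8.82
tool_pos: [0.529, 0.1539, 0.0623]
ee_rot: [-3.141, 0.0, -0.551]
wrist_force: [0.2, -0.1, -0.7]
width: 0.0261
(np.float64(0.5289971073773779), np.float64(0.1538490514831041), np.float64(0.06236212461584547), -31.57491534484238)
from 111.87660190850168 0.18626206297310244 -31.57491534484238
[{"tx":0.19,"ty":-0.21,"tz":0,"twist":3.4,"grip":0.28}]
```

View pics/b2s.png

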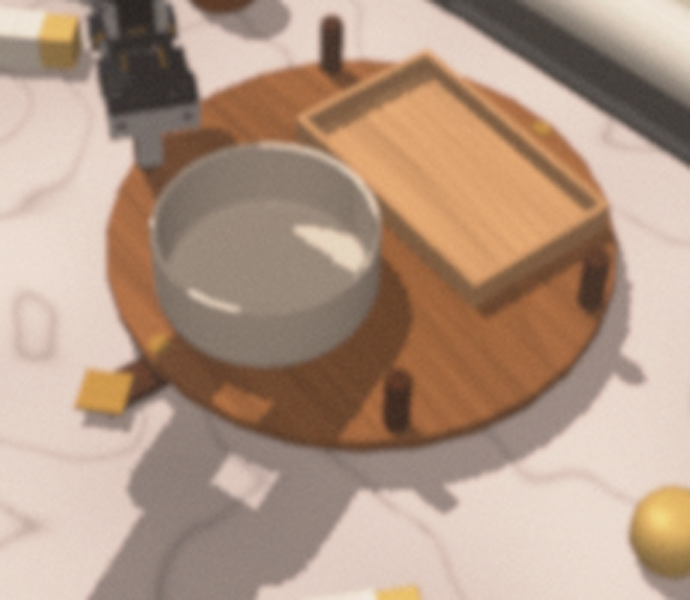

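View pics/b2t.png

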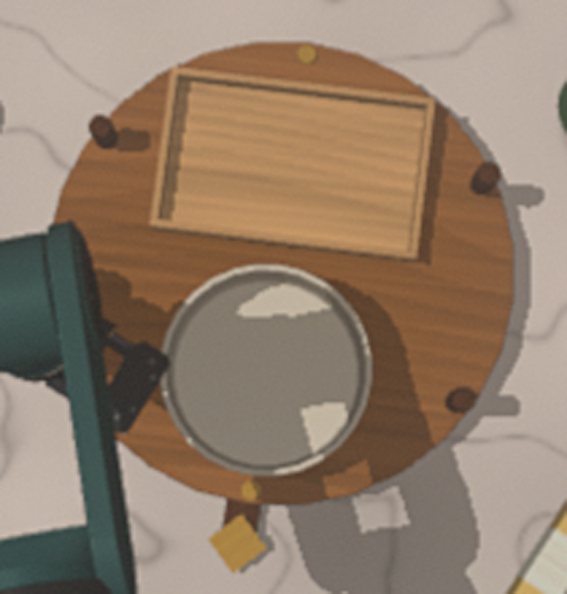

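Run:
```python
from fit import *
np.set_printoptions(precision=4,suppress=True)
S={n:cams.snapshot(n) for n in("top","side")}
T=lambda u,v:(225+u/2.7-.2,130+v/2.7-.2); D=lambda u,v:(215+u/3-.2,170+v/3-.2)
obs=[("top","k",*T(100,125)),("top","k",*T(488,172)),("top","k",*T(460,398)),("top","tm",*T(307,53)),("top","cm",*T(250,490)),("top","cr",*T(267,369)),("top","lz",*T(239,544)),
("side","tm",*D(542,128)),("side","cm",*D(158,343)),("side","k",*D(331,22)),("side","k",*D(594,257)),("side","k",*D(398,380)),("side","lz",*D(104,391)),("side","cr",*D(266,232))]
r=fit(S,obs,x0=(.597,-.022,-3.2,math.pi)); print(r.x, np.degrees(r.x[2:4])+[360,0]); print(r.fun.reshape(-1,2))
```

```text
[ 0.5977 -0.0191 -3.2728  2.9896  0.2351] [172.485  171.2887]
[[-0.5454 -0.0386]
 [ 0.2954  0.3305]
 [ 1.0542  0.4995]
 [-0.3315 -0.2964]
 [-0.1442  0.94  ]
 [-1.0286  0.0423]
 [-0.5311  0.0659]
 [ 0.5727  0.349 ]
 [-0.141   1.4788]
 [ 0.2394 -0.0852]
 [ 1.195  -0.2795]
 [ 0.1973 -0.6294]
 [ 0.3896  0.4159]
 [-0.2017 -2.2431]]
```

```bash
python3 -m crank '[{"tx":0.13,"ty":-0.15,"tz":0,"twist":0,"grip":0.28},{"tx":0.13,"ty":-0.14,"tz":0,"twist":0,"grip":0.28},{"tx":0,"ty":0,"tz":0,"twist":0,"grip":0.28},{"tx":0,"ty":0,"tz":0,"twist":0,"grip":0.28}]';python3 look.py b3;  python3 -c "
from arc import *
print(pose()); arc(110,-35,step=1)"|head -3
```

```text
time: 9.52
tool_pos: [0.5326, 0.1547, 0.0624]
ee_rot: [-3.141, -0.0, -0.551]
wrist_force: [-0.5, -0.6, -1.9]
width: 0.0266
(np.float64(0.5326766804503215), np.float64(0.1546927165127367), np.float64(0.062418152876422814), -31.57524089498922)
from 110.72606416569629 0.18571137418640538 -31.57524089498922
[{"tx":0.12,"ty":-0.2,"tz":0,"twist":3.4,"grip":0.28}]
```

View pics/b3s.png

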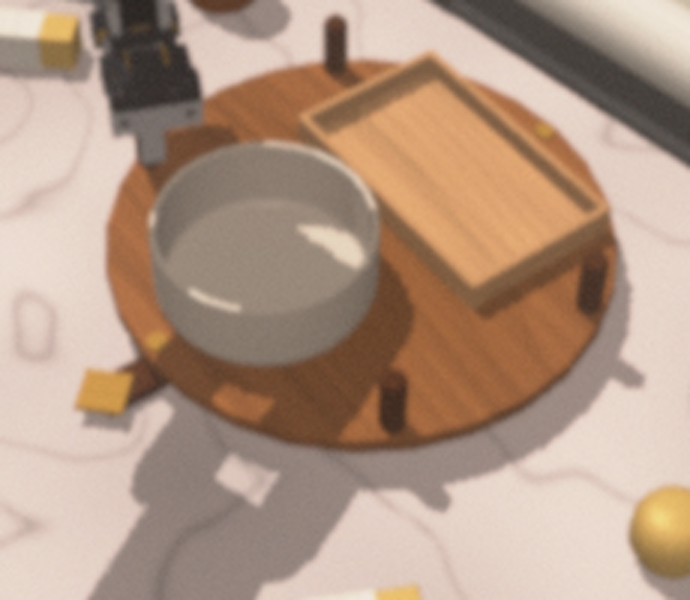

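View pics/b3t.png

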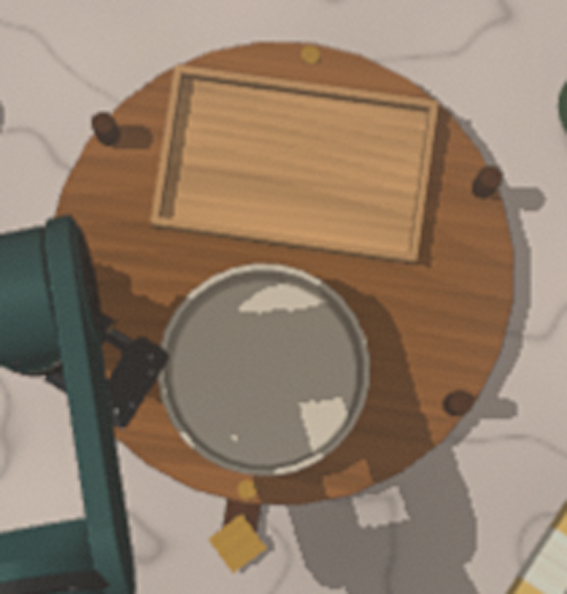

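```bash
python3 -m crank '[{"tx":0,"ty":0,"tz":0,"twist":0,"grip":0.4},{"tx":0,"ty":0,"tz":0,"twist":0,"grip":0.4},{"tx":0,"ty":0,"tz":-3,"twist":0,"grip":0.4},{"tx":0,"ty":0,"tz":-4,"twist":0,"grip":0.8},{"tx":0,"ty":0,"tz":-4,"twist":0,"grip":0.8},{"tx":0,"ty":0,"tz":-2,"twist":0,"grip":0.8}]'
cat > meas.py <<'E'
from h import *
def yellow(s):
    hsv=cv2.cvtColor(s["frame"],cv2.COLOR_RGB2HSV)
    return hsv
def rounds():
    """triangulate balls from both cams using net regions refined by hsv"""
    res={}
    for n in("top","side"):
        s=cams.snapshot(n); hsv=cv2.cvtColor(s["frame"],cv2.COLOR_RGB2HSV)
        m=cv2.inRange(hsv,(18,95,60),(32,255,255)); m=cv2.morphologyEx(m,cv2.MORPH_OPEN,np.ones((3,3)))
        k,l,st,c=cv2.connectedComponentsWithStats(m)
        res[n]=(s,[(c[i],st[i],l==i) for i in range(1,k) if st[i][4]>80])
    return res
if __name__=="__main__":
    np.set_printoptions(precision=4,suppress=True)
    for n,(s,L) in rounds().items():
        for c,st,_ in L: print(n,c,st,bp(s,c,.026)[:2])
E
python3 meas.py
```

```text
time: 10.38
tool_pos: [0.5338, 0.155, 0.1959]
ee_rot: [-3.138, -0.004, -0.551]
wrist_force: [0.1, -0.6, 0.3]
width: 0.0641
top [602.3582  96.5751] [ 584   68   43   58 1139] [ 0.9114 -0.6661]
top [564.8824  80.5196] [558  75  16  13 102] [ 0.9516 -0.5807]
top [570.1615  92.9689] [558  86  26  15 161] [ 0.921  -0.5916]
top [606.2935 124.663 ] [600 118  14  13  92] [ 0.8434 -0.6714]
top [475.0871 244.1212] [462 232  27  25 528] [ 0.5639 -0.3573]
top [147.7563 259.6599] [139 251  19  17 197] [0.5308 0.3994]
top [495.8952 303.7794] [483 292  27  25 544] [ 0.4275 -0.3999]
top [163.1173 302.3799] [156 294  14  18 179] [0.4321 0.3609]
top [133.0495 319.8516] [125 312  17  16 182] [0.3923 0.4293]
top [439.8    323.4714] [431 316  19  17 210] [ 0.3833 -0.2719]
top [312.4279 330.7031] [304 321  18  20 229] [0.3673 0.0171]
top [204.6205 329.1867] [198 322  15  15 166] [0.371  0.2637]
top [420.3029 353.5529] [412 345  18  18 208] [ 0.3161 -0.2264]
side [203.6735 177.7347] [199 173  11  13  98] [0.5342 0.4076]
side [234.2044 181.8102] [229 175  11  16 137] [0.5817 0.3384]
side [152.7444 197.4111] [148 193  11  10  90] [0.3951 0.4381]
side [182.1395 203.907 ] [175 198  15  13 129] [0.4348 0.3656]
side [176.8571 234.5487] [167 226  21  21 308] [0.3629 0.2869]
side [439.067  345.7754] [426 333  27  27 552] [ 0.5656 -0.3537]
side [348.685  376.0916] [341 366  16  22 273] [ 0.3812 -0.2718]
side [308.619  383.0571] [301 372  16  23 315] [ 0.3136 -0.2272]
side [412.3827 402.5827] [399 388  28  30 695] [ 0.4273 -0.3976]
```

Run:
```python
from plan import *
for n,box in(("top",(170,310,60,50)),("side",(155,215,50,45))):
    s=cams.snapshot(n); im=cv2.imread(f"pics/{n}0.png"); hsv=cv2.cvtColor(im,cv2.COLOR_BGR2HSV)
    m=cv2.inRange(hsv,(16,85,40),(34,255,255)); x,y,w,h=box; r=np.argwhere(m[y:y+h,x:x+w])
    k,l,st,c=cv2.connectedComponentsWithStats(m[y:y+h,x:x+w]); i=1+np.argmax(st[1:,4]); print(n,st[i],c[i]+[x,y],bp(s,c[i]+[x,y],.026))
print(pose())
A=(.3635,.274)
go((*A,.16,-59),grip=.93)
```

```text
top [ 16  12  27  25 536] [199.29291045 334.02798507] [0.36004044 0.27573109 0.026     ]
side [ 11   9  24  26 484] [177.71694215 236.60950413] [0.36038671 0.27984171 0.026     ]
(np.float64(0.5325836026045059), np.float64(0.1547030440305531), np.float64(0.19224440281846816), -31.576127932641185)
[{"tx":-4.1,"ty":-0.3,"tz":0.6,"twist":5.0,"grip":0.93},{"tx":-4.2,"ty":0.1,"tz":0.7,"twist":6.0,"grip":0.93},{"tx":-4.1,"ty":0.6,"tz":0.6,"twist":5.0,"grip":0.93},{"tx":-4.0,"ty":0.9,"tz":0.7,"twist":6.0,"grip":0.93},{"tx":-3.9,"ty":1.3,"tz":0.6,"twist":5.0,"grip":0.93}]
```

Run:
```python
from plan import *
go((.360,.277,.12,121),grip=.93)
```

```text
[{"tx":-1.3,"ty":-0.1,"tz":0.5,"twist":-10.0,"grip":0.93},{"tx":-1.3,"ty":-0.3,"tz":0.4,"twist":-9.0,"grip":0.93},{"tx":-1.2,"ty":-0.5,"tz":0.5,"twist":-10.0,"grip":0.93},{"tx":-1.1,"ty":-0.7,"tz":0.4,"twist":-9.0,"grip":0.93},{"tx":-1.0,"ty":-0.9,"tz":0.5,"twist":-10.0,"grip":0.93},{"tx":-0.8,"ty":-1.1,"tz":0.4,"twist":-9.0,"grip":0.93},{"tx":-0.7,"ty":-1.1,"tz":0.5,"twist":-10.0,"grip":0.93},{"tx":-0.4,"ty":-1.3,"tz":0.4,"twist":-9.0,"grip":0.93},{"tx":-0.3,"ty":-1.3,"tz":0.5,"twist":-10.0,"grip":0.93},{"tx":0,"ty":-1.3,"tz":0.4,"twist":-9.0,"grip":0.93},{"tx":0.2,"ty":-1.3,"tz":0.5,"twist":-10.0,"grip":0.93},{"tx":0.5,"ty":-1.2,"tz":0.4,"twist":-9.0,"grip":0.93}]
[{"tx":0.6,"ty":-1.2,"tz":0.5,"twist":-10.0,"grip":0.93},{"tx":0.8,"ty":-1.1,"tz":0.4,"twist":-10.0,"grip":0.93},{"tx":1.0,"ty":-0.8,"tz":0.5,"twist":-9.0,"grip":0.93},{"tx":1.1,"ty":-0.8,"tz":0.4,"twist":-10.0,"grip":0.93}]
```

```bash
python3 -m crank '[{"tx":-1.3,"ty":-0.1,"tz":0,"twist":-10,"grip":0.93},{"tx":-1.3,"ty":-0.3,"tz":0,"twist":-9,"grip":0.93},{"tx":-1.2,"ty":-0.5,"tz":0,"twist":-10,"grip":0.93},{"tx":-1.1,"ty":-0.7,"tz":0,"twist":-9,"grip":0.93},{"tx":-1.0,"ty":-0.9,"tz":0.5,"twist":-10,"grip":0.93},{"tx":-0.8,"ty":-1.1,"tz":0.5,"twist":-9,"grip":0.93},{"tx":-0.7,"ty":-1.1,"tz":0.8,"twist":-10,"grip":0.93},{"tx":-0.4,"ty":-1.3,"tz":0.8,"twist":-9,"grip":0.93},{"tx":-0.3,"ty":-1.3,"tz":0.8,"twist":-10,"grip":0.93},{"tx":0,"ty":-1.3,"tz":0.8,"twist":-9,"grip":0.93},{"tx":0.2,"ty":-1.3,"tz":0.8,"twist":-10,"grip":0.93},{"tx":0.5,"ty":-1.2,"tz":0.8,"twist":-9,"grip":0.93}]' && python3 -m crank '[{"tx":0.6,"ty":-1.2,"tz":0.5,"twist":-10,"grip":0.93},{"tx":0.8,"ty":-1.1,"tz":0.5,"twist":-10,"grip":0.93},{"tx":1.0,"ty":-0.8,"tz":0.5,"twist":-9,"grip":0.93},{"tx":1.1,"ty":-0.8,"tz":0.4,"twist":-10,"grip":0.93},{"tx":0,"ty":0,"tz":0,"twist":0,"grip":0.93}]'
python3 - <<'E'
from plan import *
s=cams.snapshot("side"); cv2.imwrite("pics/c1.png",cv2.resize(s['frame'][130:330,90:320,::-1],None,fx=3,fy=3,interpolation=cv2.INTER_CUBIC))
go((.360,.277,.08,121),(.360,.277,.017,121),grip=.93,step=.03,dr=2,nd=1)
E
```

```text
time: 12.08
tool_pos: [0.4021, 0.2465, 0.132]
ee_rot: [-3.138, 0.002, 1.444]
wrist_force: [0.1, 0.1, -1.0]
width: 0.087
time: 12.7
tool_pos: [0.3581, 0.2768, 0.1134]
ee_rot: [-3.138, -0.0, 2.119]
wrist_force: [0.3, -0.0, 0.5]
width: 0.0872
[{"tx":-0.02,"ty":0.06,"tz":1.7,"twist":0.1,"grip":0.93},{"tx":-0.02,"ty":0.05,"tz":1.7,"twist":0.2,"grip":0.93},{"tx":0,"ty":0,"tz":2.1,"twist":0,"grip":0.93},{"tx":0,"ty":0,"tz":2.1,"twist":0,"grip":0.93},{"tx":0,"ty":0,"tz":2.1,"twist":0,"grip":0.93}]
```

View pics/c1.png

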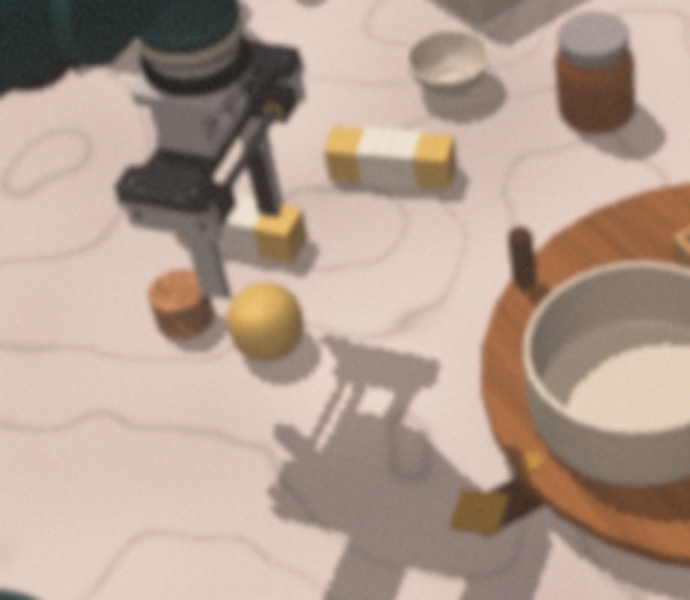

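```bash
python3 -m crank '[{"tx":0,"ty":0,"tz":2.4,"twist":0,"grip":0.93},{"tx":0,"ty":0.1,"tz":2.4,"twist":0,"grip":0.93},{"tx":0,"ty":0,"tz":2.4,"twist":0,"grip":0.93},{"tx":0,"ty":0,"tz":2.4,"twist":0,"grip":0.93},{"tx":0,"ty":0,"tz":0,"twist":0,"grip":0.93}]'
python3 - <<'E'
from plan import *
s=cams.snapshot("side"); cv2.imwrite("pics/c2.png",cv2.resize(s['frame'][130:330,90:320,::-1],None,fx=3,fy=3,interpolation=cv2.INTER_CUBIC))
print(pose())
E
```

```text
time: 13.38
tool_pos: [0.3592, 0.2763, 0.0173]
ee_rot: [-3.136, 0.0, 2.117]
wrist_force: [-0.1, -0.4, 0.2]
width: 0.0877
(np.float64(0.36026077522719835), np.float64(0.2770420936006932), np.float64(0.018760343699517873), 121.30213771302826)
```

View pics/c2.png

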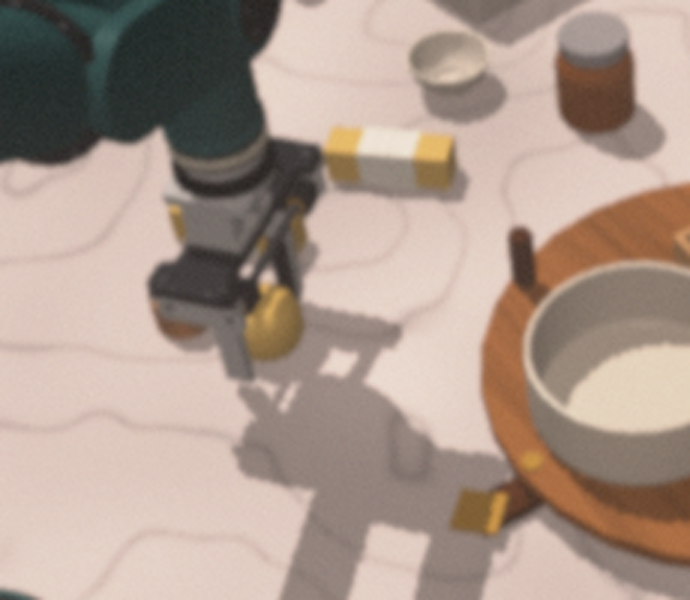

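```bash
python3 -m crank '[{"tx":0,"ty":0,"tz":0,"twist":0,"grip":0.55},{"tx":0,"ty":0,"tz":0,"twist":0,"grip":0.55},{"tx":0,"ty":0,"tz":0,"twist":0,"grip":0.55},{"tx":0,"ty":0,"tz":0,"twist":0,"grip":0.55},{"tx":0,"ty":0,"tz":-2,"twist":0,"grip":0.55},{"tx":0,"ty":0,"tz":-4,"twist":0,"grip":0.55},{"tx":0,"ty":0,"tz":-5,"twist":0,"grip":0.55},{"tx":0,"ty":0,"tz":-5,"twist":0,"grip":0.55}]'
python3 - <<'E'
from plan import *
go((.5243,-.0446,.18,111),grip=.55)
E
```

```text
time: 14.42
tool_pos: [0.3602, 0.2776, 0.1804]
ee_rot: [-3.141, -0.0, 2.119]
wrist_force: [1.1, 0.1, -1.6]
width: 0.0589
[{"tx":-4.5,"ty":-0.3,"tz":0,"twist":1.0,"grip":0.55},{"tx":-4.5,"ty":-0.3,"tz":0,"twist":2.0,"grip":0.55},{"tx":-4.5,"ty":-0.1,"tz":0,"twist":1.0,"grip":0.55},{"tx":-4.6,"ty":-0.1,"tz":0,"twist":1.0,"grip":0.55},{"tx":-4.5,"ty":0.1,"tz":0,"twist":2.0,"grip":0.55},{"tx":-4.5,"ty":0.2,"tz":0,"twist":1.0,"grip":0.55},{"tx":-4.5,"ty":0.3,"tz":0,"twist":1.0,"grip":0.55},{"tx":-4.5,"ty":0.3,"tz":0,"twist":1.0,"grip":0.55}]
```

```bash
python3 look.py d0; python3 -m crank '[{"tx":-4.5,"ty":-0.3,"tz":0,"twist":1,"grip":0.55},{"tx":-4.5,"ty":-0.3,"tz":0,"twist":2,"grip":0.55},{"tx":-4.5,"ty":-0.1,"tz":0,"twist":1,"grip":0.55},{"tx":-4.6,"ty":-0.1,"tz":0,"twist":1,"grip":0.55},{"tx":-4.5,"ty":0.1,"tz":0,"twist":2,"grip":0.55},{"tx":-4.5,"ty":0.2,"tz":0,"twist":1,"grip":0.55},{"tx":-4.5,"ty":0.3,"tz":0,"twist":1,"grip":0.55},{"tx":-4.5,"ty":0.3,"tz":0,"twist":1,"grip":0.55},{"tx":0,"ty":0,"tz":0,"twist":0,"grip":0.55}]';  python3 - <<'E'
from plan import *
s=cams.snapshot("side"); cv2.imwrite("pics/c3.png",cv2.resize(s['frame'][130:330,210:440,::-1],None,fx=3,fy=3,interpolation=cv2.INTER_CUBIC))
go((.5243,-.0446,.18,111),grip=.55,dr=2,nd=1)
E
```

```text
time: 15.65
tool_pos: [0.5245, -0.0469, 0.1772]
ee_rot: [-3.139, -0.001, 1.941]
wrist_force: [-0.3, 0.7, -1.1]
width: 0.0591
[{"tx":0.05,"ty":0.06,"tz":-0.25,"twist":0.3,"grip":0.55}]
```

View pics/c3.png

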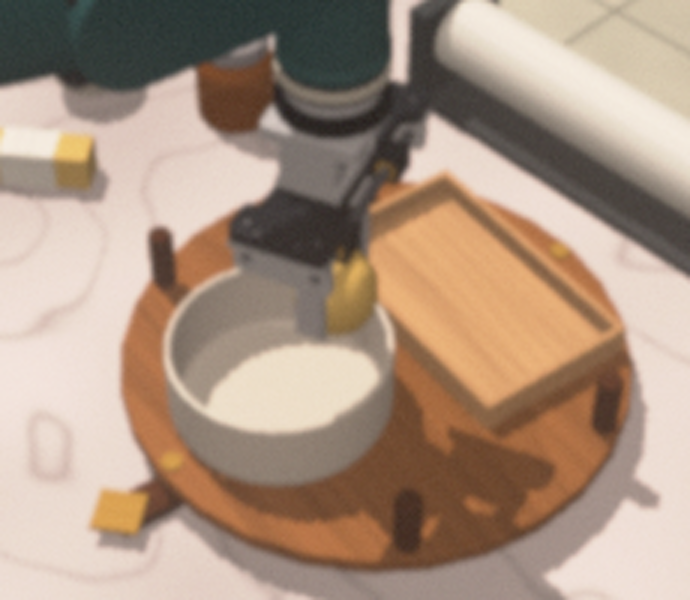

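View pics/d0t.png

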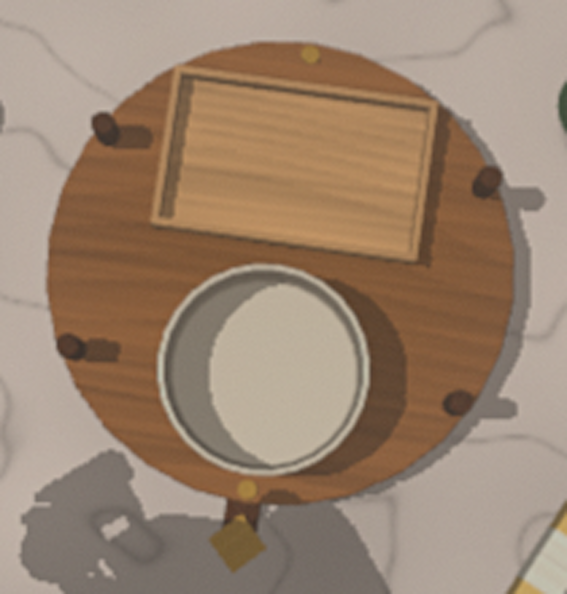

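View pics/d0s.png

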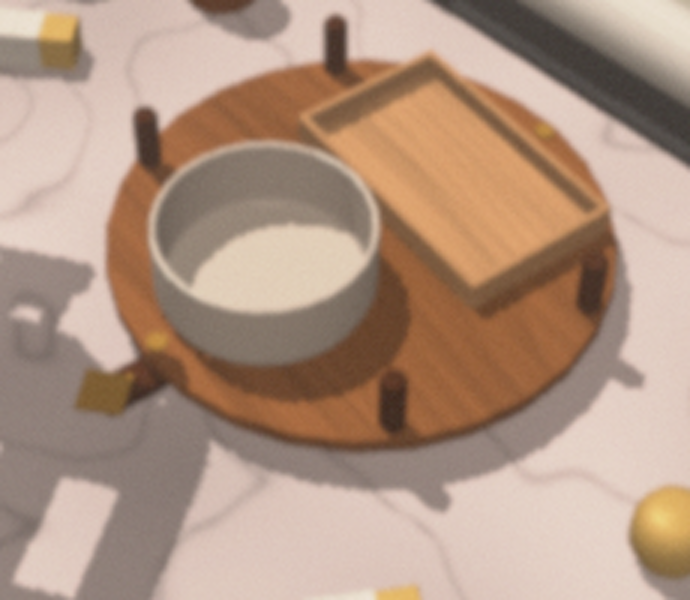

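Run:
```python
from fit import *
np.set_printoptions(precision=4,suppress=True)
S={n:cams.snapshot(n) for n in("top","side")}
T=lambda u,v:(225+u/2.7-.2,130+v/2.7-.2); D=lambda u,v:(215+u/3-.2,170+v/3-.2)
obs=[("top","k",*T(102,122)),("top","k",*T(488,178)),("top","k",*T(458,401)),("top","k",*T(68,343)),("top","tm",*T(310,53)),("top","cm",*T(247,490)),("top","cr",*T(264,368)),("top","lz",*T(239,544)),
("side","tm",*D(545,131)),("side","cm",*D(156,341)),("side","k",*D(335,21)),("side","k",*D(146,115)),("side","k",*D(592,260)),("side","k",*D(393,378)),("side","lz",*D(104,391)),("side","cr",*D(265,231))]
r=fit(S,obs,x0=(.597,-.022,-3.2,math.pi)); print(r.x, np.degrees(r.x[2:4])+[360,0]); print(r.fun.reshape(-1,2).T)
from plan import go
go((.5243,-.0446,.12,111),(.5243,-.0446,.085,111),(.5243,-.0446,.065,111),grip=.55,dr=2,nd=1,step=.02)
```

```text
[ 0.5979 -0.0191 -3.2907  2.9896  0.2353] [171.4571 171.2918]
[[-0.3466  0.897   0.8708 -1.0019  0.0156 -0.5207 -0.6526 -0.5311  0.5388
  -0.2435  0.2995 -0.3068  1.4539  0.3346  0.3896 -0.2254]
 [-0.1764 -0.5929  0.5199  0.5328 -0.1858  0.6476  0.2252  0.0659  0.1003
   1.1313  0.1157 -0.4108 -0.2692  0.1358  0.4159 -2.3869]]
[{"tx":-0.03,"ty":0.01,"tz":1.94,"twist":0.1,"grip":0.55},{"tx":-0.03,"ty":0.01,"tz":1.95,"twist":0.2,"grip":0.55},{"tx":-0.03,"ty":0.01,"tz":1.94,"twist":0.1,"grip":0.55},{"tx":0,"ty":0,"tz":1.75,"twist":0,"grip":0.55},{"tx":0,"ty":0,"tz":1.75,"twist":0,"grip":0.55},{"tx":0,"ty":0,"tz":1.0,"twist":0,"grip":0.55},{"tx":0,"ty":0,"tz":1.0,"twist":0,"grip":0.55}]
```

```bash
python3 -m crank '[{"tx":0,"ty":0,"tz":2.5,"twist":0,"grip":0.55},{"tx":-0.1,"ty":0,"tz":2.5,"twist":0,"grip":0.55},{"tx":0,"ty":0,"tz":2.5,"twist":0,"grip":0.55},{"tx":0,"ty":0,"tz":1.7,"twist":0,"grip":0.55},{"tx":0,"ty":0,"tz":0,"twist":0,"grip":0.55},{"tx":0,"ty":0,"tz":0,"twist":0,"grip":0.55}]';python3 -c "
from plan import *
print(pose(),get_obs()['wrist_force'])"
```

```text
time: 16.55
tool_pos: [0.5254, -0.0451, 0.0886]
ee_rot: [3.14, 0.001, 1.945]
wrist_force: [-0.5, -0.4, -1.7]
width: 0.0587
(np.float64(0.5254101440896575), np.float64(-0.04511893882723825), np.float64(0.08856821112247888), 111.45514095093029) [-0.49106551 -0.43758554 -1.67800567]
```

```bash
python3 -m crank '[{"tx":0,"ty":0,"tz":1.1,"twist":0,"grip":0.55},{"tx":0,"ty":0,"tz":0.9,"twist":0,"grip":0.55},{"tx":0,"ty":0,"tz":0.2,"twist":0,"grip":0.55},{"tx":0,"ty":0,"tz":0,"twist":0,"grip":0.55},{"tx":0,"ty":0,"tz":0,"twist":0,"grip":0.55}]'
```

```text
time: 17.18
tool_pos: [0.5247, -0.0454, 0.0658]
ee_rot: [3.142, -0.0, 1.945]
wrist_force: [-0.6, 0.5, 2.5]
width: 0.0591
```

```bash
python3 -m crank '[{"tx":0,"ty":0,"tz":0,"twist":0,"grip":0.75},{"tx":0,"ty":0,"tz":0,"twist":0,"grip":0.75},{"tx":0,"ty":0,"tz":0,"twist":0,"grip":0.75},{"tx":0,"ty":0,"tz":-2,"twist":0,"grip":0.75},{"tx":0,"ty":0,"tz":-4,"twist":0,"grip":0.75},{"tx":0,"ty":0,"tz":-5,"twist":0,"grip":0.93},{"tx":0,"ty":0,"tz":-2,"twist":0,"grip":0.93}]'; python3 meas.py | awk '$1=="top"||$1=="side"' | grep -v "\[ 0.9\|\[0.9"
python3 - <<'E'
from plan import *
s=cams.snapshot("side"); cv2.imwrite("pics/c4.png",cv2.resize(s['frame'][130:330,210:440,::-1],None,fx=3,fy=3,interpolation=cv2.INTER_CUBIC))
print(pose())
E
```

```text
time: 18.05
tool_pos: [0.5262, -0.0457, 0.1993]
ee_rot: [3.136, 0.003, 1.945]
wrist_force: [0.4, -0.0, -0.7]
width: 0.0858
top [591.0063 105.275 ] [584  85  16  44 320] [ 0.8906 -0.6385]
top [568.3041 109.0405] [558 101  19  16 148] [ 0.882  -0.5853]
top [606.5765 125.8353] [599 120  15  11  85] [ 0.8406 -0.6719]
top [175.4817 237.6101] [167 229  18  18 218] [0.5821 0.3359]
top [475.1063 244.1366] [462 232  27  25 527] [ 0.5638 -0.3573]
top [147.7563 259.6599] [139 251  19  17 197] [0.5308 0.3994]
top [495.9576 303.8287] [483 292  27  25 543] [ 0.4274 -0.4   ]
top [176.6121 320.1078] [168 312  19  18 232] [0.3916 0.3286]
top [439.875 323.53 ] [431 316  19  16 200] [ 0.3832 -0.2721]
top [312.7803 328.6879] [303 321  20  14 173] [0.3719 0.0163]
top [144.0686 338.0629] [137 330  15  17 175] [0.351  0.4026]
top [420.0049 353.2087] [411 345  19  17 206] [ 0.3169 -0.2258]
side [203.9496 178.8571] [199 173  11  15 119] [0.532  0.4035]
side [234.4097 181.5764] [228 175  13  17 144] [0.5827 0.3387]
side [145.2979 210.5   ] [140 206  12  11  94] [0.3547 0.4109]
side [175.0544 217.8367] [168 212  15  13 147] [0.3929 0.3371]
side [319.6709 257.2532] [309 247  24  22 395] [ 0.5587 -0.0072]
side [439.3853 346.5565] [427 333  26  29 584] [ 0.5646 -0.3553]
side [349.0382 376.7824] [342 367  15  21 262] [ 0.3806 -0.2734]
side [308.9079 382.8553] [301 372  16  23 304] [ 0.3143 -0.2273]
side [412.3158 402.4791] [398 387  30  32 741] [ 0.4274 -0.3974]
(np.float64(0.5254526092639326), np.float64(-0.045506586577125065), np.float64(0.19653242118052636), 111.42543726266084)
```

View pics/c4.png

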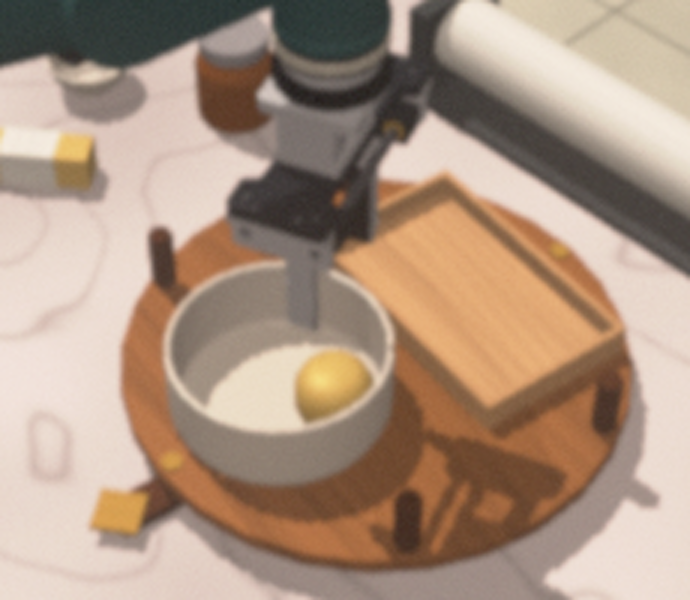

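Run:
```python
from plan import *
go((.5645,-.3565,.1,90),grip=.93)
```

```text
[{"tx":-4.3,"ty":-1.1,"tz":1.4,"twist":3.0,"grip":0.93},{"tx":-4.4,"ty":-0.9,"tz":1.4,"twist":3.0,"grip":0.93},{"tx":-4.5,"ty":-0.6,"tz":1.3,"twist":3.0,"grip":0.93},{"tx":-4.4,"ty":-0.4,"tz":1.4,"twist":3.0,"grip":0.93},{"tx":-4.5,"ty":-0.2,"tz":1.4,"twist":3.0,"grip":0.93},{"tx":-4.5,"ty":0,"tz":1.4,"twist":3.0,"grip":0.93},{"tx":-4.4,"ty":0.3,"tz":1.4,"twist":3.0,"grip":0.93}]
```

```bash
python3 -m crank '[{"tx":-4.3,"ty":-1.1,"tz":0,"twist":3,"grip":0.93},{"tx":-4.4,"ty":-0.9,"tz":0.5,"twist":3,"grip":0.93},{"tx":-4.5,"ty":-0.6,"tz":1,"twist":3,"grip":0.93},{"tx":-4.4,"ty":-0.4,"tz":1,"twist":3,"grip":0.93},{"tx":-4.5,"ty":-0.2,"tz":1.5,"twist":3,"grip":0.93},{"tx":-4.5,"ty":0,"tz":2.5,"twist":3,"grip":0.93},{"tx":-4.4,"ty":0.3,"tz":3,"twist":3,"grip":0.93},{"tx":0,"ty":0,"tz":0,"twist":0,"grip":0.93},{"tx":0,"ty":0,"tz":0,"twist":0,"grip":0.93}]'
python3 - <<'E'
from plan import *
s=cams.snapshot("side"); cv2.imwrite("pics/c5.png",cv2.resize(s['frame'][230:430,350:580,::-1],None,fx=3,fy=3,interpolation=cv2.INTER_CUBIC))
go((.5645,-.3565,.018,90),grip=.93,dr=2,nd=1,step=.022)
E
```

```text
time: 19.32
tool_pos: [0.5628, -0.355, 0.0989]
ee_rot: [-3.14, -0.003, 1.578]
wrist_force: [0.2, 0.6, 0.1]
width: 0.0873
[{"tx":-0.04,"ty":0.02,"tz":2.06,"twist":0.1,"grip":0.93},{"tx":-0.04,"ty":0.03,"tz":2.06,"twist":0.1,"grip":0.93},{"tx":-0.04,"ty":0.02,"tz":2.06,"twist":0.2,"grip":0.93},{"tx":-0.04,"ty":0.03,"tz":2.05,"twist":0.1,"grip":0.93}]
```

View pics/c5.png

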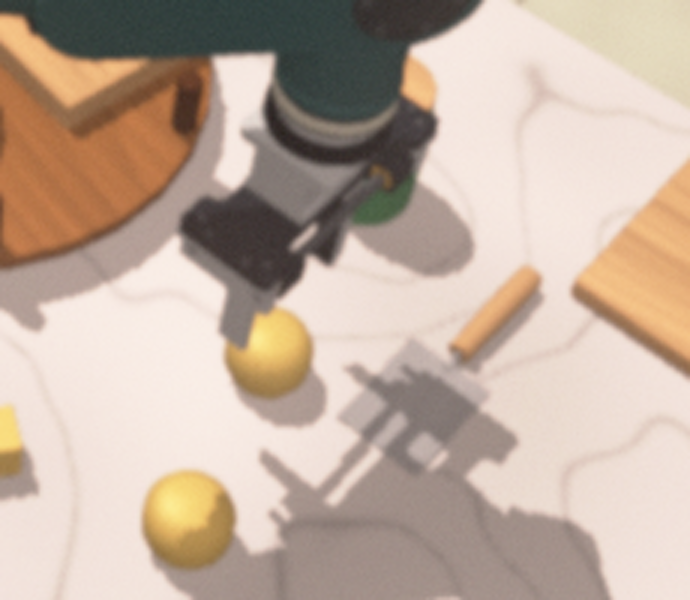

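Run:
```python
from plan import *
t=cams.snapshot("top");s=cams.snapshot("side")
print(bp(t,(460,157),.12),bp(s,(478,260),.12))
o=bp(t,(460,157),.12)
for a in (0,20,45,60,70): print(a)
```

```text
[ 0.74429645 -0.30588119  0.12      ] [ 0.73651707 -0.30705863  0.12      ]
0
20
45
60
70
```

```bash
python3 -m crank '[{"tx":0,"ty":0.1,"tz":2.2,"twist":0,"grip":0.93},{"tx":-0.1,"ty":0,"tz":2.2,"twist":0,"grip":0.93},{"tx":0,"ty":0,"tz":2.2,"twist":0,"grip":0.93},{"tx":0,"ty":0,"tz":1.5,"twist":0,"grip":0.93},{"tx":0,"ty":0,"tz":0,"twist":0,"grip":0.93},{"tx":0,"ty":0,"tz":0,"twist":0,"grip":0.55},{"tx":0,"ty":0,"tz":0,"twist":0,"grip":0.55},{"tx":0,"ty":0,"tz":0,"twist":0,"grip":0.55},{"tx":0,"ty":0,"tz":0,"twist":0,"grip":0.55}]'
python3 - <<'E'
from plan import *
s=cams.snapshot("side"); cv2.imwrite("pics/c6.png",cv2.resize(s['frame'][230:430,350:580,::-1],None,fx=3,fy=3,interpolation=cv2.INTER_CUBIC))
E
```

```text
time: 20.6
tool_pos: [0.5645, -0.3574, 0.0204]
ee_rot: [3.141, 0.001, 1.578]
wrist_force: [-2.0, 0.7, 4.0]
width: 0.0595
```

View pics/c6.png

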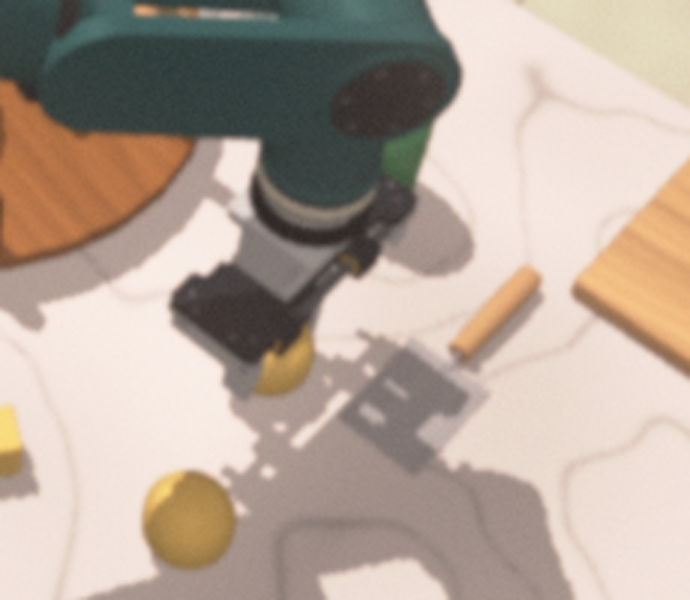

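```bash
python3 -m crank '[{"tx":0,"ty":0,"tz":-2,"twist":0,"grip":0.55},{"tx":0,"ty":0,"tz":-4,"twist":0,"grip":0.55},{"tx":0,"ty":0,"tz":-5,"twist":0,"grip":0.55},{"tx":0,"ty":0,"tz":-5,"twist":0,"grip":0.55}]'
python3 - <<'E'
from plan import *
go((.5353,.0271,.18,51.3),grip=.55)
E
```

```text
time: 21.15
tool_pos: [0.5644, -0.3568, 0.1818]
ee_rot: [3.141, 0.0, 1.578]
wrist_force: [1.0, -0.3, -0.9]
width: 0.0586
[{"tx":4.8,"ty":-0.3,"tz":0,"twist":5.0,"grip":0.55},{"tx":4.8,"ty":-0.8,"tz":0,"twist":5.0,"grip":0.55},{"tx":4.6,"ty":-1.1,"tz":0.1,"twist":5.0,"grip":0.55},{"tx":4.6,"ty":-1.6,"tz":0,"twist":5.0,"grip":0.55},{"tx":4.4,"ty":-1.9,"tz":0,"twist":4.0,"grip":0.55},{"tx":4.2,"ty":-2.3,"tz":0,"twist":5.0,"grip":0.55},{"tx":4.1,"ty":-2.6,"tz":0.1,"twist":5.0,"grip":0.55},{"tx":3.8,"ty":-3.0,"tz":0,"twist":5.0,"grip":0.55}]
```

```bash
python3 -m crank '[{"tx":4.8,"ty":-0.3,"tz":0,"twist":5,"grip":0.55},{"tx":4.8,"ty":-0.8,"tz":0,"twist":5,"grip":0.55},{"tx":4.6,"ty":-1.1,"tz":0.1,"twist":5,"grip":0.55},{"tx":4.6,"ty":-1.6,"tz":0,"twist":5,"grip":0.55},{"tx":4.4,"ty":-1.9,"tz":0,"twist":4,"grip":0.55},{"tx":4.2,"ty":-2.3,"tz":0,"twist":5,"grip":0.55},{"tx":4.1,"ty":-2.6,"tz":0.1,"twist":5,"grip":0.55},{"tx":3.8,"ty":-3.0,"tz":0,"twist":5,"grip":0.55},{"tx":0,"ty":0,"tz":0,"twist":0,"grip":0.55},{"tx":0,"ty":0,"tz":0,"twist":0,"grip":0.55}]'
python3 - <<'E'
from plan import *
go((.5353,.0271,.09,51.3),grip=.55,dr=2,nd=1,step=.023)
E
```

```text
time: 22.4
tool_pos: [0.5353, 0.0271, 0.1782]
ee_rot: [3.14, -0.0, 0.898]
wrist_force: [-0.0, -0.8, -0.7]
width: 0.0585
[{"tx":0,"ty":0,"tz":2.2,"twist":0,"grip":0.55},{"tx":0,"ty":0,"tz":2.21,"twist":0.1,"grip":0.55},{"tx":0,"ty":0,"tz":2.2,"twist":0,"grip":0.55},{"tx":0,"ty":0,"tz":2.21,"twist":0.1,"grip":0.55}]
```

```bash
python3 -m crank '[{"tx":0,"ty":0,"tz":2.2,"twist":0,"grip":0.55},{"tx":0,"ty":0,"tz":2.2,"twist":0,"grip":0.55},{"tx":0,"ty":0,"tz":2.2,"twist":0,"grip":0.55},{"tx":0,"ty":0,"tz":2.2,"twist":0,"grip":0.55},{"tx":0,"ty":0,"tz":1.1,"twist":0,"grip":0.55},{"tx":0,"ty":0,"tz":0.9,"twist":0,"grip":0.55},{"tx":0,"ty":0,"tz":0.3,"twist":0,"grip":0.55},{"tx":0,"ty":0,"tz":0,"twist":0,"grip":0.55},{"tx":0,"ty":0,"tz":0,"twist":0,"grip":0.55}]'
```

```text
time: 23.52
tool_pos: [0.5356, 0.0274, 0.0672]
ee_rot: [3.141, -0.001, 0.898]
wrist_force: [1.0, -0.1, -0.9]
width: 0.0593
```

```bash
python3 -m crank '[{"tx":0,"ty":0,"tz":0.15,"twist":0,"grip":0.55},{"tx":0,"ty":0,"tz":0,"twist":0,"grip":0.55}]'
```

```text
time: 23.78
tool_pos: [0.5358, 0.0275, 0.0663]
ee_rot: [3.14, -0.001, 0.898]
wrist_force: [-0.1, 0.9, 5.2]
width: 0.059
```

Contact with the floor. Release and lift.

```bash
python3 -m crank '[{"tx":0,"ty":0,"tz":0,"twist":0,"grip":0.75},{"tx":0,"ty":0,"tz":0,"twist":0,"grip":0.75},{"tx":0,"ty":0,"tz":0,"twist":0,"grip":0.75},{"tx":0,"ty":0,"tz":-2,"twist":0,"grip":0.75},{"tx":0,"ty":0,"tz":-4,"twist":0,"grip":0.75},{"tx":0,"ty":0,"tz":-5,"twist":0,"grip":0.93},{"tx":0,"ty":0,"tz":-1,"twist":0,"grip":0.93}]'
python3 - <<'E'
from plan import *
s=cams.snapshot("side"); cv2.imwrite("pics/c7.png",cv2.resize(s['frame'][130:330,210:440,::-1],None,fx=3,fy=3,interpolation=cv2.INTER_CUBIC))
go((.4275,-.3985,.18,81),grip=.93)
E
```

```text
time: 24.65
tool_pos: [0.5372, 0.0273, 0.1892]
ee_rot: [3.135, -0.005, 0.898]
wrist_force: [-0.2, 0.3, 0.1]
width: 0.0859
[{"tx":-4.5,"ty":2.0,"tz":0.1,"twist":-3.0,"grip":0.93},{"tx":-4.5,"ty":1.8,"tz":0.1,"twist":-4.0,"grip":0.93},{"tx":-4.7,"ty":1.4,"tz":0.1,"twist":-3.0,"grip":0.93},{"tx":-4.7,"ty":1.2,"tz":0.1,"twist":-3.0,"grip":0.93},{"tx":-4.8,"ty":1.0,"tz":0.1,"twist":-3.0,"grip":0.93},{"tx":-4.8,"ty":0.6,"tz":0.1,"twist":-4.0,"grip":0.93},{"tx":-4.9,"ty":0.4,"tz":0.1,"twist":-3.0,"grip":0.93},{"tx":-4.9,"ty":0.1,"tz":0,"twist":-3.0,"grip":0.93},{"tx":-4.9,"ty":-0.2,"tz":0.1,"twist":-4.0,"grip":0.93}]
```

View pics/c7.png

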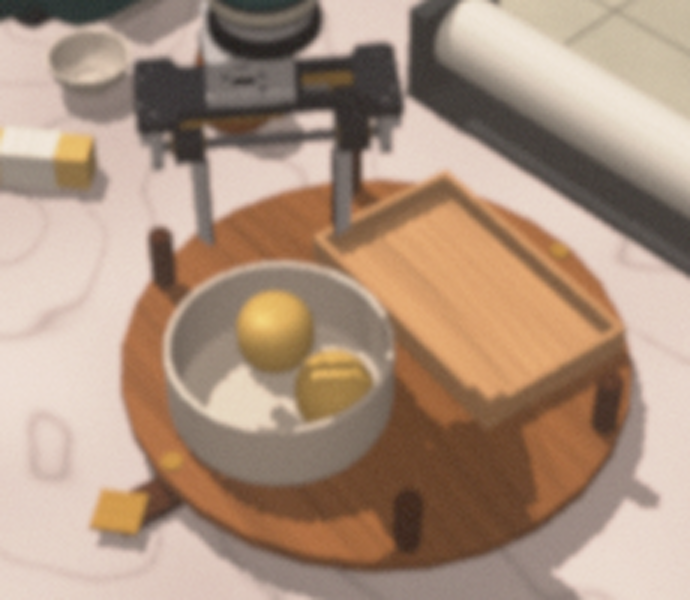

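Run:
```python
from plan import *
go((.4275,-.3985,.11,51),grip=.93)
```

```text
[{"tx":-4.5,"ty":2.0,"tz":0.9,"twist":0,"grip":0.93},{"tx":-4.4,"ty":2.0,"tz":0.8,"twist":0,"grip":0.93},{"tx":-4.5,"ty":2.0,"tz":0.9,"twist":0,"grip":0.93},{"tx":-4.4,"ty":2.0,"tz":0.9,"twist":0,"grip":0.93},{"tx":-4.5,"ty":2.0,"tz":0.9,"twist":0,"grip":0.93},{"tx":-4.4,"ty":2.0,"tz":0.8,"twist":0,"grip":0.93},{"tx":-4.5,"ty":2.0,"tz":0.9,"twist":0,"grip":0.93},{"tx":-4.4,"ty":2.0,"tz":0.9,"twist":0,"grip":0.93},{"tx":-4.5,"ty":2.0,"tz":0.8,"twist":0,"grip":0.93}]
```

```bash
python3 -m crank '[{"tx":-4.5,"ty":2,"tz":0,"twist":0,"grip":0.93},{"tx":-4.4,"ty":2,"tz":0,"twist":0,"grip":0.93},{"tx":-4.5,"ty":2,"tz":0.4,"twist":0,"grip":0.93},{"tx":-4.4,"ty":2,"tz":0.6,"twist":0,"grip":0.93},{"tx":-4.5,"ty":2,"tz":1,"twist":0,"grip":0.93},{"tx":-4.4,"ty":2,"tz":1.4,"twist":0,"grip":0.93},{"tx":-4.5,"ty":2,"tz":1.5,"twist":0,"grip":0.93},{"tx":-4.4,"ty":2,"tz":1.5,"twist":0,"grip":0.93},{"tx":-4.5,"ty":2,"tz":1.5,"twist":0,"grip":0.93},{"tx":0,"ty":0,"tz":0,"twist":0,"grip":0.93},{"tx":0,"ty":0,"tz":0,"twist":0,"grip":0.93}]'
python3 - <<'E'
from plan import *
s=cams.snapshot("side"); cv2.imwrite("pics/c8.png",cv2.resize(s['frame'][280:480,300:530,::-1],None,fx=3,fy=3,interpolation=cv2.INTER_CUBIC))
go((.4275,-.3985,.018,51),grip=.93,dr=2,nd=1,step=.023)
E
```

```text
time: 26.08
tool_pos: [0.4252, -0.3973, 0.1041]
ee_rot: [-3.138, -0.001, 0.897]
wrist_force: [0.8, 1.3, -0.5]
width: 0.0876
[{"tx":0,"ty":0.05,"tz":2.18,"twist":0.1,"grip":0.93},{"tx":0,"ty":0.06,"tz":2.17,"twist":0.1,"grip":0.93},{"tx":0,"ty":0.05,"tz":2.18,"twist":0.1,"grip":0.93},{"tx":-0.01,"ty":0.06,"tz":2.17,"twist":0.2,"grip":0.93}]
```

View pics/c8.png

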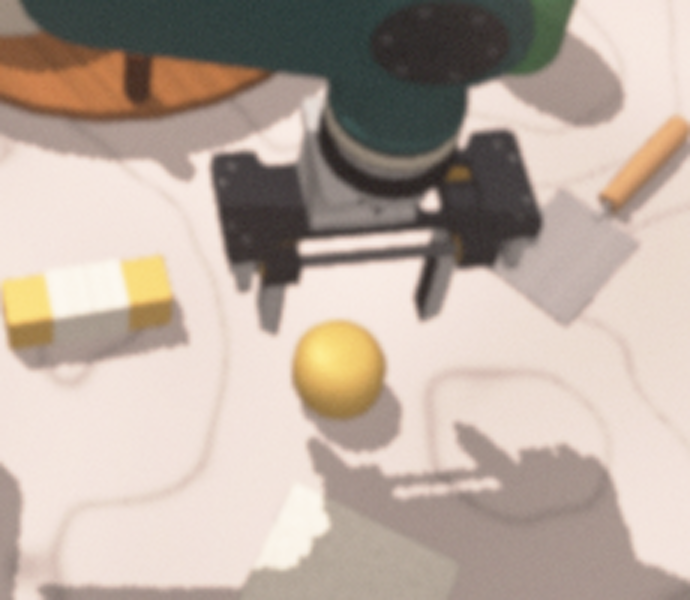

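```bash
python3 -m crank '[{"tx":0,"ty":0.1,"tz":2.3,"twist":0,"grip":0.93},{"tx":0,"ty":0.1,"tz":2.3,"twist":0,"grip":0.93},{"tx":0,"ty":0,"tz":2.3,"twist":0,"grip":0.93},{"tx":0,"ty":0,"tz":1.6,"twist":0,"grip":0.93},{"tx":0,"ty":0,"tz":0.1,"twist":0,"grip":0.93},{"tx":0,"ty":0,"tz":0,"twist":0,"grip":0.55},{"tx":0,"ty":0,"tz":0,"twist":0,"grip":0.55},{"tx":0,"ty":0,"tz":0,"twist":0,"grip":0.55},{"tx":0,"ty":0,"tz":0,"twist":0,"grip":0.55}]' && python3 -m crank '[{"tx":0,"ty":0,"tz":-2,"twist":0,"grip":0.55},{"tx":0,"ty":0,"tz":-4,"twist":0,"grip":0.55},{"tx":0,"ty":0,"tz":-5,"twist":0,"grip":0.55},{"tx":0,"ty":0,"tz":-5,"twist":0,"grip":0.55}]'
python3 - <<'E'
from plan import *
a=math.radians(171.3)
p=(.509+.042*math.cos(a),-.0057+.042*math.sin(a)); print(p)
go((*p,.18,-8.7),grip=.55)
E
```

```text
time: 27.25
tool_pos: [0.4276, -0.3999, 0.0208]
ee_rot: [3.141, 0.0, 0.897]
wrist_force: [-0.3, 0.3, 2.7]
width: 0.0591
time: 27.75
tool_pos: [0.4271, -0.3993, 0.1806]
ee_rot: [-3.14, -0.0, 0.897]
wrist_force: [0.9, 0.0, -0.7]
width: 0.0588
(0.4674832567540353, 0.0006529544503832072)
[{"tx":3.8,"ty":-2.4,"tz":0,"twist":7.0,"grip":0.55},{"tx":3.4,"ty":-2.9,"tz":0,"twist":6.0,"grip":0.55},{"tx":3.1,"ty":-3.2,"tz":0,"twist":7.0,"grip":0.55},{"tx":2.7,"ty":-3.5,"tz":0,"twist":7.0,"grip":0.55},{"tx":2.2,"ty":-3.9,"tz":0,"twist":6.0,"grip":0.55},{"tx":1.9,"ty":-4.1,"tz":0,"twist":7.0,"grip":0.55},{"tx":1.3,"ty":-4.2,"tz":0,"twist":7.0,"grip":0.55},{"tx":0.8,"ty":-4.4,"tz":0.1,"twist":6.0,"grip":0.55},{"tx":0.3,"ty":-4.5,"tz":0,"twist":7.0,"grip":0.55}]
```

```bash
python3 -m crank '[{"tx":3.8,"ty":-2.4,"tz":0,"twist":7,"grip":0.55},{"tx":3.4,"ty":-2.9,"tz":0,"twist":6,"grip":0.55},{"tx":3.1,"ty":-3.2,"tz":0,"twist":7,"grip":0.55},{"tx":2.7,"ty":-3.5,"tz":0,"twist":7,"grip":0.55},{"tx":2.2,"ty":-3.9,"tz":0,"twist":6,"grip":0.55},{"tx":1.9,"ty":-4.1,"tz":0,"twist":7,"grip":0.55},{"tx":1.3,"ty":-4.2,"tz":0,"twist":7,"grip":0.55},{"tx":0.8,"ty":-4.4,"tz":0.1,"twist":6,"grip":0.55},{"tx":0.3,"ty":-4.5,"tz":0,"twist":7,"grip":0.55},{"tx":0,"ty":0,"tz":0,"twist":0,"grip":0.55},{"tx":0,"ty":0,"tz":0,"twist":0,"grip":0.55}]'
python3 - <<'E'
from plan import *
go((.4675,.0007,.09,-8.7),grip=.55,dr=2,nd=1,step=.023)
E
```

```text
time: 29.12
tool_pos: [0.4675, 0.0002, 0.1787]
ee_rot: [3.141, 0.0, -0.149]
wrist_force: [0.3, -0.3, -1.1]
width: 0.0591
[{"tx":0,"ty":-0.01,"tz":2.22,"twist":0,"grip":0.55},{"tx":-0.01,"ty":-0.01,"tz":2.21,"twist":0.1,"grip":0.55},{"tx":0,"ty":-0.02,"tz":2.22,"twist":0,"grip":0.55},{"tx":0,"ty":-0.01,"tz":2.22,"twist":0.1,"grip":0.55}]
```

```bash
python3 -m crank '[{"tx":0,"ty":0,"tz":2.2,"twist":0,"grip":0.55},{"tx":0,"ty":0,"tz":2.2,"twist":0,"grip":0.55},{"tx":0,"ty":0,"tz":2.2,"twist":0,"grip":0.55},{"tx":0,"ty":0,"tz":2.2,"twist":0,"grip":0.55},{"tx":0,"ty":0,"tz":1.1,"twist":0,"grip":0.55},{"tx":0,"ty":0,"tz":0.9,"twist":0,"grip":0.55},{"tx":0,"ty":0,"tz":0.4,"twist":0,"grip":0.55},{"tx":0,"ty":0,"tz":0,"twist":0,"grip":0.55},{"tx":0,"ty":0,"tz":0,"twist":0,"grip":0.55}]'
```

```text
time: 30.25
tool_pos: [0.4682, 0.0005, 0.0676]
ee_rot: [-3.141, -0.001, -0.15]
wrist_force: [0.8, 0.6, -1.5]
width: 0.059
```

```bash
python3 -m crank '[{"tx":0,"ty":0,"tz":0.15,"twist":0,"grip":0.55},{"tx":0,"ty":0,"tz":0,"twist":0,"grip":0.55}]'
```

```text
time: 30.5
tool_pos: [0.4683, 0.0006, 0.0667]
ee_rot: [-3.141, -0.002, -0.149]
wrist_force: [-2.2, 1.3, 6.1]
width: 0.0591
```

```bash
python3 -m crank '[{"tx":0,"ty":0,"tz":0,"twist":0,"grip":0.75},{"tx":0,"ty":0,"tz":0,"twist":0,"grip":0.75},{"tx":0,"ty":0,"tz":0,"twist":0,"grip":0.75},{"tx":0,"ty":0,"tz":-2,"twist":0,"grip":0.75},{"tx":0,"ty":0,"tz":-4,"twist":0,"grip":0.75},{"tx":0,"ty":0,"tz":-5,"twist":0,"grip":0.4},{"tx":0,"ty":0,"tz":-1,"twist":0,"grip":0.4}]'
python3 - <<'E'
from plan import *
s=cams.snapshot("side"); cv2.imwrite("pics/c9.png",cv2.resize(s['frame'][130:330,210:440,::-1],None,fx=3,fy=3,interpolation=cv2.INTER_CUBIC))
E
```

```text
time: 31.38
tool_pos: [0.4698, 0.0003, 0.1894]
ee_rot: [-3.141, -0.008, -0.15]
wrist_force: [-0.2, -0.1, -0.1]
width: 0.0537
```

View pics/c9.png

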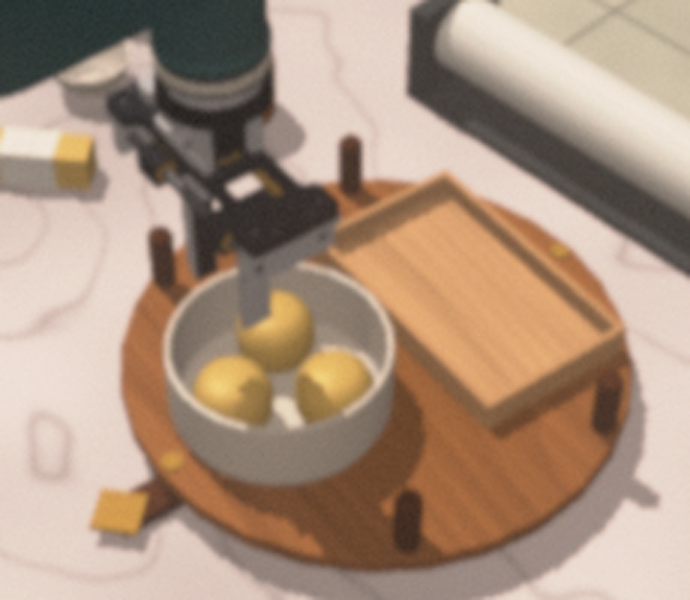

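Run:
```python
from plan import *
a=math.radians(-128.55)
k=(.598+.186*math.cos(a),-.019+.186*math.sin(a)); print(k)
go((*k,.175,65),grip=.4)
```

```text
(0.48208529216168217, -0.16446401791081333)
[{"tx":0.5,"ty":2.0,"tz":0.2,"twist":-9.0,"grip":0.4},{"tx":0.1,"ty":2.1,"tz":0.1,"twist":-9.0,"grip":0.4},{"tx":-0.2,"ty":2.0,"tz":0.2,"twist":-10.0,"grip":0.4},{"tx":-0.5,"ty":2.0,"tz":0.2,"twist":-9.0,"grip":0.4},{"tx":-0.9,"ty":1.9,"tz":0.2,"twist":-9.0,"grip":0.4},{"tx":-1.1,"ty":1.8,"tz":0.1,"twist":-9.0,"grip":0.4},{"tx":-1.4,"ty":1.5,"tz":0.2,"twist":-9.0,"grip":0.4},{"tx":-1.6,"ty":1.3,"tz":0.2,"twist":-10.0,"grip":0.4}]
```

```bash
python3 -m crank '[{"tx":0.5,"ty":2,"tz":0,"twist":-9,"grip":0.4},{"tx":0.1,"ty":2.1,"tz":0,"twist":-9,"grip":0.4},{"tx":-0.2,"ty":2,"tz":0,"twist":-10,"grip":0.4},{"tx":-0.5,"ty":2,"tz":0.2,"twist":-9,"grip":0.4},{"tx":-0.9,"ty":1.9,"tz":0.2,"twist":-9,"grip":0.4},{"tx":-1.1,"ty":1.8,"tz":0.5,"twist":-9,"grip":0.4},{"tx":-1.4,"ty":1.5,"tz":1,"twist":-9,"grip":0.4},{"tx":-1.6,"ty":1.3,"tz":1,"twist":-10,"grip":0.4},{"tx":0,"ty":0,"tz":0,"twist":0,"grip":0.4},{"tx":0,"ty":0,"tz":0,"twist":0,"grip":0.4}]'
python3 - <<'E'
from plan import *
k=(.482,-.1645)
go((*k,.062,65),grip=.4,dr=2,nd=1,step=.023)
E
```

```text
time: 32.67
tool_pos: [0.4798, -0.1638, 0.1555]
ee_rot: [-3.14, -0.001, 1.14]
wrist_force: [-0.4, 0.1, 0.6]
width: 0.0376
[{"tx":0.01,"ty":0.05,"tz":1.87,"twist":0.1,"grip":0.4},{"tx":0,"ty":0.04,"tz":1.87,"twist":0,"grip":0.4},{"tx":0.01,"ty":0.05,"tz":1.87,"twist":0.1,"grip":0.4},{"tx":0.01,"ty":0.04,"tz":1.87,"twist":0,"grip":0.4},{"tx":0,"ty":0.05,"tz":1.87,"twist":0.1,"grip":0.4}]
```

```bash
python3 -m crank '[{"tx":0,"ty":0.1,"tz":2,"twist":0,"grip":0.4},{"tx":0,"ty":0.1,"tz":2,"twist":0,"grip":0.4},{"tx":0,"ty":0,"tz":2,"twist":0,"grip":0.4},{"tx":0,"ty":0,"tz":2,"twist":0,"grip":0.4},{"tx":0,"ty":0,"tz":1.3,"twist":0,"grip":0.4},{"tx":0,"ty":0,"tz":0,"twist":0,"grip":0.28},{"tx":0,"ty":0,"tz":0,"twist":0,"grip":0.28}]';  sed -i 's/CX,CY=.*/CX,CY=.598,-.019/' arc.py; python3 -c "
from arc import *
s=cams.snapshot('side');cv2.imwrite('pics/e1.png',cv2.resize(s['frame'][170:400,235:465,::-1],None,fx=2.5,fy=2.5))
arc(-218,-24)"
```

```text
time: 33.55
tool_pos: [0.4827, -0.1654, 0.0644]
ee_rot: [3.14, -0.0, 1.142]
wrist_force: [-0.3, 0.3, 0.8]
width: 0.0269
from -128.15024024834295 0.18643389187482995 65.41606777738107
[{"tx":0.49,"ty":-1.55,"tz":0,"twist":5.0,"grip":0.28},{"tx":0.45,"ty":-1.55,"tz":0,"twist":4.9,"grip":0.28},{"tx":0.45,"ty":-1.56,"tz":0,"twist":5.0,"grip":0.28},{"tx":0.45,"ty":-1.56,"tz":0,"twist":5.0,"grip":0.28},{"tx":0.45,"ty":-1.55,"tz":0,"twist":4.9,"grip":0.28},{"tx":0.45,"ty":-1.56,"tz":0,"twist":5.0,"grip":0.28},{"tx":0.45,"ty":-1.55,"tz":0,"twist":5.0,"grip":0.28},{"tx":0.46,"ty":-1.56,"tz":0,"twist":4.9,"grip":0.28},{"tx":0.45,"ty":-1.55,"tz":0,"twist":5.0,"grip":0.28},{"tx":0.46,"ty":-1.56,"tz":0,"twist":5.0,"grip":0.28},{"tx":0.45,"ty":-1.55,"tz":0,"twist":4.9,"grip":0.28},{"tx":0.46,"ty":-1.56,"tz":0,"twist":5.0,"grip":0.28}]
[{"tx":0.45,"ty":-1.55,"tz":0,"twist":5.0,"grip":0.28},{"tx":0.46,"ty":-1.56,"tz":0,"twist":4.9,"grip":0.28},{"tx":0.46,"ty":-1.55,"tz":0,"twist":5.0,"grip":0.28},{"tx":0.46,"ty":-1.55,"tz":0,"twist":5.0,"grip":0.28},{"tx":0.45,"ty":-1.56,"tz":0,"twist":4.9,"grip":0.28},{"tx":0.46,"ty":-1.55,"tz":0,"twist":5.0,"grip":0.28}]
```

View pics/e1.png

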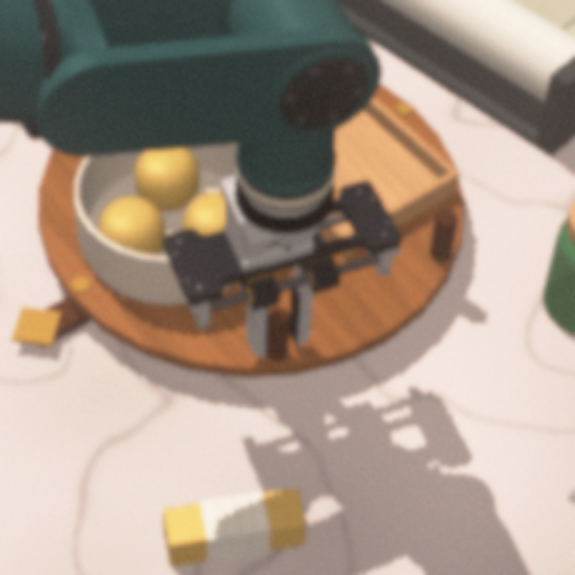

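```bash
python3 -m crank '[{"tx":0.24,"ty":-0.77,"tz":0,"twist":2.5,"grip":0.28},{"tx":0.25,"ty":-0.78,"tz":0,"twist":2.5,"grip":0.28},{"tx":0.45,"ty":-1.55,"tz":0,"twist":5,"grip":0.28},{"tx":0.45,"ty":-1.56,"tz":0,"twist":5,"grip":0.28},{"tx":0.45,"ty":-1.56,"tz":0,"twist":5,"grip":0.28},{"tx":0.45,"ty":-1.55,"tz":0,"twist":5,"grip":0.28},{"tx":0.45,"ty":-1.56,"tz":0,"twist":5,"grip":0.28},{"tx":0.45,"ty":-1.55,"tz":0,"twist":5,"grip":0.28},{"tx":0.46,"ty":-1.56,"tz":0,"twist":5,"grip":0.28},{"tx":0.45,"ty":-1.55,"tz":0,"twist":5,"grip":0.28},{"tx":0.46,"ty":-1.56,"tz":0,"twist":5,"grip":0.28},{"tx":0.45,"ty":-1.55,"tz":0,"twist":5,"grip":0.28}]' && python3 -m crank '[{"tx":0.46,"ty":-1.56,"tz":0,"twist":5,"grip":0.28},{"tx":0.45,"ty":-1.55,"tz":0,"twist":5,"grip":0.28},{"tx":0.46,"ty":-1.56,"tz":0,"twist":5,"grip":0.28},{"tx":0.46,"ty":-1.55,"tz":0,"twist":5,"grip":0.28},{"tx":0.46,"ty":-1.55,"tz":0,"twist":5,"grip":0.28},{"tx":0.45,"ty":-1.55,"tz":0,"twist":5,"grip":0.28},{"tx":0.24,"ty":-0.77,"tz":0,"twist":2.5,"grip":0.28},{"tx":0.12,"ty":-0.4,"tz":0,"twist":1,"grip":0.28},{"tx":0,"ty":0,"tz":0,"twist":0,"grip":0.28},{"tx":0,"ty":0,"tz":0,"twist":0,"grip":0.28}]'; python3 look.py f1; python3 -c "
from arc import *
arc(0,0)"|head -1
```

```text
time: 35.1
tool_pos: [0.4132, -0.0094, 0.0649]
ee_rot: [3.138, -0.002, 0.178]
wrist_force: [1.0, -3.1, -0.6]
width: 0.0263
time: 36.35
tool_pos: [0.4501, 0.0923, 0.0636]
ee_rot: [-3.141, -0.0, -0.403]
wrist_force: [-0.1, -0.5, 0.5]
width: 0.0265
from 143.07864379471636 0.18519976869023744 -23.081067728725746
```

View pics/f1s.png

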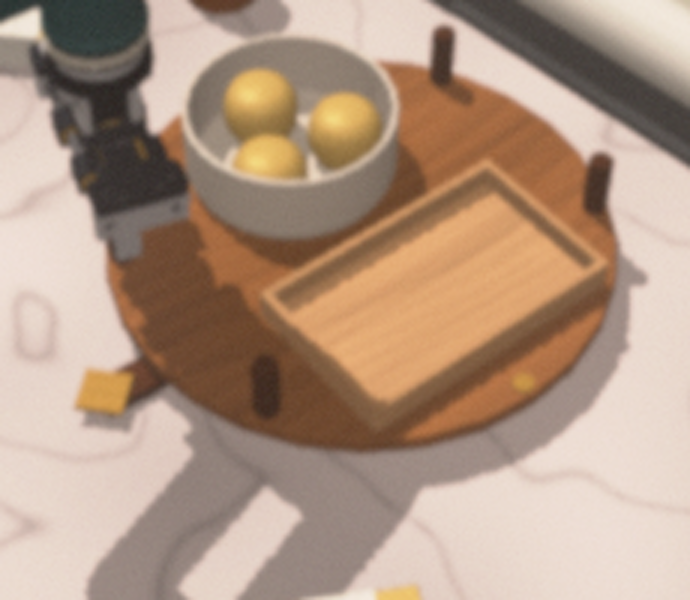

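View pics/f1t.png

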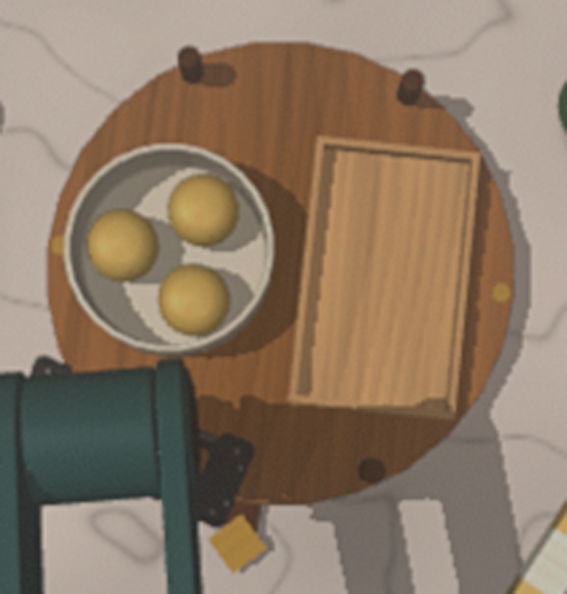

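Run:
```python
from fit import *
np.set_printoptions(precision=4,suppress=True)
S={n:cams.snapshot(n) for n in("top","side")}
T=lambda u,v:(225+u/2.7-.2,130+v/2.7-.2); D=lambda u,v:(215+u/3-.2,170+v/3-.2)
obs=[("top","k",*T(189,53)),("top","k",*T(412,77)),("top","k",*T(371,470)),("top","tm",*T(501,292)),("top","cm",*T(57,245)),("top","cr",*T(169,249)),("top","lz",*T(239,544)),
("side","tm",*D(525,382)),("side","k",*D(443,33)),("side","k",*D(601,161)),("side","k",*D(265,364)),("side","lz",*D(104,391))]
r=fit(S,obs,x0=(.597,-.022,math.radians(81),math.pi)); print(r.x, np.degrees(r.x[2:4])+[0,0]); print(r.fun.reshape(-1,2).T)
th=math.degrees(r.x[2]); a=math.radians(th+120); k=(.598+.186*math.cos(a),-.019+.186*math.sin(a)); print(th+120-360,k)
```

```text
[ 0.5982 -0.0189  1.4576  2.9906  0.2355] [ 83.5152 171.3471]
[[-0.5869 -0.017   0.3574  0.2242 -0.0723 -0.6346 -0.5311  0.1564  0.4026
   0.2624  0.2218  0.3896]
 [ 0.973   0.6662  0.2599  0.2157 -0.1385 -1.2079  0.0659  1.1724 -0.5893
  -0.6583 -0.1433  0.4159]]
-156.48483832639192 (0.42744645837770445, -0.09321246148789249)
```

```bash
python3 -m crank '[{"tx":0,"ty":0,"tz":0,"twist":0,"grip":0.4},{"tx":0,"ty":0,"tz":-3,"twist":0,"grip":0.4},{"tx":0,"ty":0,"tz":-4,"twist":0,"grip":0.4},{"tx":0,"ty":0,"tz":-3,"twist":0,"grip":0.4}]'
python3 - <<'E'
from plan import *
s=pose();n=21;P=[(s[0]+(.4274-s[0])*k/n,s[1]+(-.0932-s[1])*k/n,s[2],s[3]+(192-s[3])*k/n) for k in range(1,n+1)]
print(s);rows(P,s,.4,1,1)
E
```

```text
time: 37.05
tool_pos: [0.4504, 0.0923, 0.1652]
ee_rot: [-3.141, -0.001, -0.403]
wrist_force: [0.8, 0.5, -0.1]
width: 0.0374
(np.float64(0.45042295996222853), np.float64(0.09232897507766578), np.float64(0.16517894587383997), -23.076316611087442)
[{"tx":0.2,"ty":0.9,"tz":0,"twist":-10.2,"grip":0.4},{"tx":0.1,"ty":0.9,"tz":0,"twist":-10.3,"grip":0.4},{"tx":0,"ty":0.8,"tz":0,"twist":-10.2,"grip":0.4},{"tx":-0.3,"ty":0.9,"tz":0,"twist":-10.3,"grip":0.4},{"tx":-0.3,"ty":0.8,"tz":0,"twist":-10.2,"grip":0.4},{"tx":-0.5,"ty":0.7,"tz":0,"twist":-10.3,"grip":0.4},{"tx":-0.7,"ty":0.7,"tz":0,"twist":-10.2,"grip":0.4},{"tx":-0.7,"ty":0.5,"tz":0,"twist":-10.2,"grip":0.4},{"tx":-0.8,"ty":0.3,"tz":0,"twist":-10.3,"grip":0.4},{"tx":-0.9,"ty":0.2,"tz":0,"twist":-10.2,"grip":0.4},{"tx":-0.9,"ty":0.1,"tz":0,"twist":-10.3,"grip":0.4},{"tx":-0.9,"ty":-0.1,"tz":0,"twist":-10.2,"grip":0.4}]
[{"tx":-0.8,"ty":-0.3,"tz":0,"twist":-10.2,"grip":0.4},{"tx":-0.8,"ty":-0.4,"tz":0,"twist":-10.3,"grip":0.4},{"tx":-0.7,"ty":-0.5,"tz":0,"twist":-10.2,"grip":0.4},{"tx":-0.6,"ty":-0.7,"tz":0,"twist":-10.3,"grip":0.4},{"tx":-0.5,"ty":-0.7,"tz":0,"twist":-10.2,"grip":0.4},{"tx":-0.3,"ty":-0.9,"tz":0,"twist":-10.3,"grip":0.4},{"tx":-0.2,"ty":-0.8,"tz":0,"twist":-10.2,"grip":0.4},{"tx":0,"ty":-0.9,"tz":0,"twist":-10.2,"grip":0.4},{"tx":0.1,"ty":-0.9,"tz":0,"twist":-10.3,"grip":0.4}]
```

```bash
python3 -m crank '[{"tx":0.2,"ty":0.9,"tz":0,"twist":-10.2,"grip":0.4},{"tx":0.1,"ty":0.9,"tz":0,"twist":-10.3,"grip":0.4},{"tx":0,"ty":0.8,"tz":0,"twist":-10.2,"grip":0.4},{"tx":-0.3,"ty":0.9,"tz":0,"twist":-10.3,"grip":0.4},{"tx":-0.3,"ty":0.8,"tz":0,"twist":-10.2,"grip":0.4},{"tx":-0.5,"ty":0.7,"tz":0,"twist":-10.3,"grip":0.4},{"tx":-0.7,"ty":0.7,"tz":0,"twist":-10.2,"grip":0.4},{"tx":-0.7,"ty":0.5,"tz":0,"twist":-10.2,"grip":0.4},{"tx":-0.8,"ty":0.3,"tz":0,"twist":-10.3,"grip":0.4},{"tx":-0.9,"ty":0.2,"tz":0,"twist":-10.2,"grip":0.4},{"tx":-0.9,"ty":0.1,"tz":0,"twist":-10.3,"grip":0.4},{"tx":-0.9,"ty":-0.1,"tz":0,"twist":-10.2,"grip":0.4}]' && python3 -m crank '[{"tx":-0.8,"ty":-0.3,"tz":0,"twist":-10.2,"grip":0.4},{"tx":-0.8,"ty":-0.4,"tz":0,"twist":-10.3,"grip":0.4},{"tx":-0.7,"ty":-0.5,"tz":0,"twist":-10.2,"grip":0.4},{"tx":-0.6,"ty":-0.7,"tz":0,"twist":-10.3,"grip":0.4},{"tx":-0.5,"ty":-0.7,"tz":0,"twist":-10.2,"grip":0.4},{"tx":-0.3,"ty":-0.9,"tz":0,"twist":-10.3,"grip":0.4},{"tx":-0.2,"ty":-0.8,"tz":0,"twist":-10.2,"grip":0.4},{"tx":0,"ty":-0.9,"tz":0,"twist":-10.2,"grip":0.4},{"tx":0.1,"ty":-0.9,"tz":0,"twist":-10.3,"grip":0.4},{"tx":0,"ty":0,"tz":0,"twist":0,"grip":0.4}]'; python3 look.py f2
python3 - <<'E'
from plan import *
k=(.4274,-.0932)
go((*k,.062,192),grip=.4,dr=2,nd=1,step=.023)
E
```

```text
time: 38.55
tool_pos: [0.437, -0.0144, 0.1634]
ee_rot: [3.141, -0.0, 1.748]
wrist_force: [0.4, -0.6, -0.8]
width: 0.0376
time: 39.8
tool_pos: [0.4272, -0.0934, 0.1634]
ee_rot: [3.141, 0.0, -2.935]
wrist_force: [-0.6, 0.9, 0.4]
width: 0.0374
[{"tx":0,"ty":-0.01,"tz":2.03,"twist":0,"grip":0.4},{"tx":0,"ty":0,"tz":2.03,"twist":-0.1,"grip":0.4},{"tx":-0.01,"ty":-0.01,"tz":2.02,"twist":0,"grip":0.4},{"tx":0,"ty":-0.01,"tz":2.03,"twist":0,"grip":0.4},{"tx":0,"ty":0,"tz":2.03,"twist":0,"grip":0.4}]
```

View pics/f2s.png

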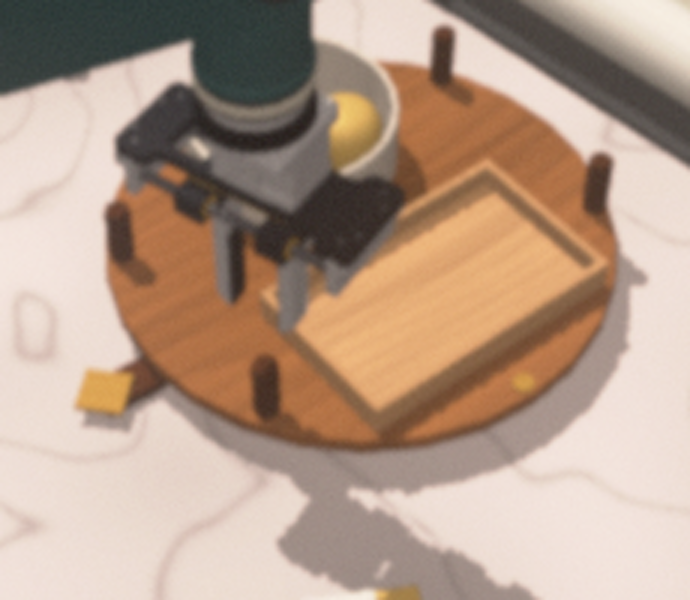

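```bash
python3 -m crank '[{"tx":0,"ty":0,"tz":2,"twist":0,"grip":0.4},{"tx":0,"ty":0,"tz":2,"twist":0,"grip":0.4},{"tx":0,"ty":0,"tz":2,"twist":0,"grip":0.4},{"tx":0,"ty":0,"tz":2,"twist":0,"grip":0.4},{"tx":0,"ty":0,"tz":2,"twist":0,"grip":0.4},{"tx":0,"ty":0,"tz":0,"twist":0,"grip":0.28},{"tx":0,"ty":0,"tz":0,"twist":0,"grip":0.28}]';  python3 -c "
from arc import *
s=cams.snapshot('side');cv2.imwrite('pics/f3.png',cv2.resize(s['frame'][170:400,235:465,::-1],None,fx=2.5,fy=2.5))
x,y,z,w=pose(); print(w)
import arc as A
A.pose=lambda:(x,y,z,w%360)
arc(-246,111)"
```

```text
time: 40.78
tool_pos: [0.4277, -0.093, 0.0643]
ee_rot: [-3.141, 0.001, -2.932]
wrist_force: [-0.3, -0.2, 0.7]
width: 0.0266
-168.000093985673
from -156.43628892584323 0.18548115150251948 191.999906014327
[{"tx":0.31,"ty":1.58,"tz":0,"twist":4.5,"grip":0.28},{"tx":0.24,"ty":1.6,"tz":0,"twist":4.5,"grip":0.28},{"tx":0.23,"ty":1.6,"tz":0,"twist":4.5,"grip":0.28},{"tx":0.21,"ty":1.6,"tz":0,"twist":4.5,"grip":0.28},{"tx":0.2,"ty":1.6,"tz":0,"twist":4.5,"grip":0.28},{"tx":0.19,"ty":1.61,"tz":0,"twist":4.5,"grip":0.28},{"tx":0.18,"ty":1.6,"tz":0,"twist":4.5,"grip":0.28},{"tx":0.16,"ty":1.61,"tz":0,"twist":4.5,"grip":0.28},{"tx":0.15,"ty":1.61,"tz":0,"twist":4.5,"grip":0.28},{"tx":0.13,"ty":1.61,"tz":0,"twist":4.5,"grip":0.28},{"tx":0.12,"ty":1.61,"tz":0,"twist":4.5,"grip":0.28},{"tx":0.11,"ty":1.61,"tz":0,"twist":4.5,"grip":0.28}]
[{"tx":0.09,"ty":1.61,"tz":0,"twist":4.5,"grip":0.28},{"tx":0.09,"ty":1.61,"tz":0,"twist":4.5,"grip":0.28},{"tx":0.06,"ty":1.62,"tz":0,"twist":4.5,"grip":0.28},{"tx":0.06,"ty":1.61,"tz":0,"twist":4.5,"grip":0.28},{"tx":0.04,"ty":1.61,"tz":0,"twist":4.5,"grip":0.28},{"tx":0.03,"ty":1.62,"tz":0,"twist":4.5,"grip":0.28}]
```

View pics/f3.png

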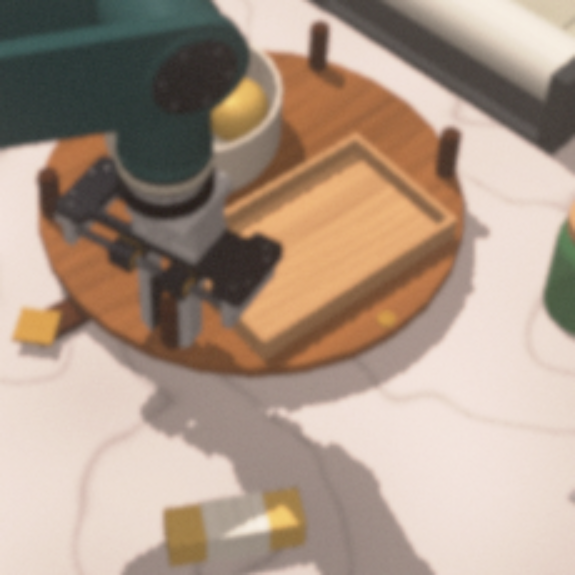

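```bash
python3 -m crank '[{"tx":0.16,"ty":0.8,"tz":0,"twist":2.2,"grip":0.28},{"tx":0.14,"ty":0.8,"tz":0,"twist":2.3,"grip":0.28},{"tx":0.24,"ty":1.6,"tz":0,"twist":4.5,"grip":0.28},{"tx":0.23,"ty":1.6,"tz":0,"twist":4.5,"grip":0.28},{"tx":0.21,"ty":1.6,"tz":0,"twist":4.5,"grip":0.28},{"tx":0.2,"ty":1.6,"tz":0,"twist":4.5,"grip":0.28},{"tx":0.19,"ty":1.61,"tz":0,"twist":4.5,"grip":0.28},{"tx":0.18,"ty":1.6,"tz":0,"twist":4.5,"grip":0.28},{"tx":0.16,"ty":1.61,"tz":0,"twist":4.5,"grip":0.28},{"tx":0.15,"ty":1.61,"tz":0,"twist":4.5,"grip":0.28},{"tx":0.13,"ty":1.61,"tz":0,"twist":4.5,"grip":0.28},{"tx":0.12,"ty":1.61,"tz":0,"twist":4.5,"grip":0.28}]' && python3 -m crank '[{"tx":0.11,"ty":1.61,"tz":0,"twist":4.5,"grip":0.28},{"tx":0.09,"ty":1.61,"tz":0,"twist":4.5,"grip":0.28},{"tx":0.09,"ty":1.61,"tz":0,"twist":4.5,"grip":0.28},{"tx":0.06,"ty":1.62,"tz":0,"twist":4.5,"grip":0.28},{"tx":0.06,"ty":1.61,"tz":0,"twist":4.5,"grip":0.28},{"tx":0.02,"ty":0.8,"tz":0,"twist":2.2,"grip":0.28},{"tx":0.02,"ty":0.8,"tz":0,"twist":2.3,"grip":0.28},{"tx":0.02,"ty":0.5,"tz":0,"twist":1.5,"grip":0.28},{"tx":0.02,"ty":0.3,"tz":0,"twist":1,"grip":0.28},{"tx":0,"ty":0,"tz":0,"twist":0,"grip":0.28},{"tx":0,"ty":0,"tz":0,"twist":0,"grip":0.28}]'; python3 look.py f4; python3 -c "
from arc import *
arc(110,110)"|head -2
```

```text
time: 42.32
tool_pos: [0.4392, 0.0772, 0.0649]
ee_rot: [-3.141, 0.003, 2.484]
wrist_force: [-0.6, -3.5, 1.2]
width: 0.0261
time: 43.7
tool_pos: [0.5147, 0.1477, 0.0635]
ee_rot: [3.141, -0.0, 1.973]
wrist_force: [0.8, -0.5, 0.1]
width: 0.0261
from 116.6068314609131 0.18635987951441657 113.02530801219525
[{"tx":0,"ty":1.07,"tz":0,"twist":1.5,"grip":0.28},{"tx":0,"ty":1.08,"tz":0,"twist":1.5,"grip":0.28}]
```

View pics/f4s.png

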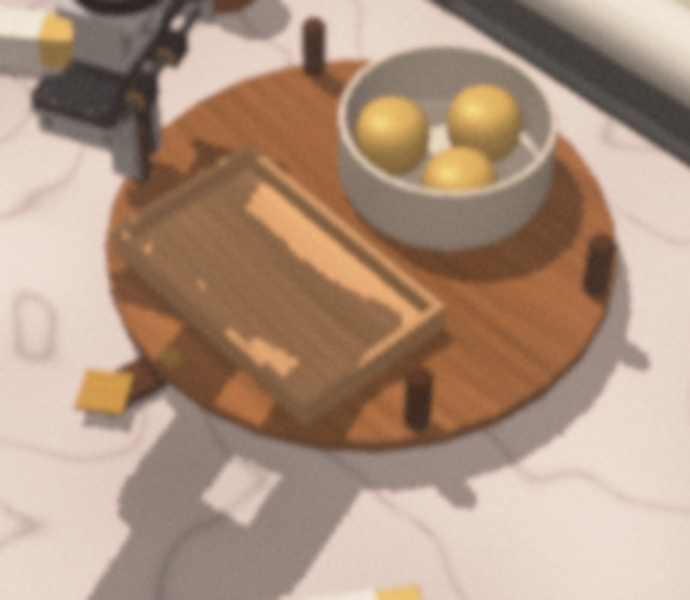

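View pics/f4t.png

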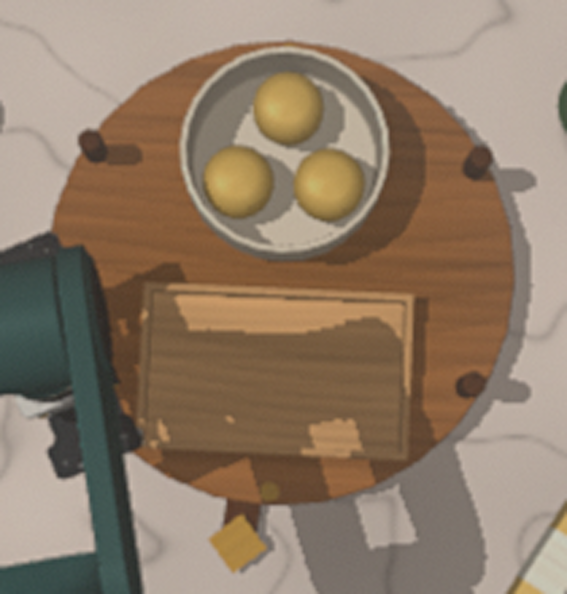

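```bash
cat > f.py <<'E'
from fit import *
import sys
np.set_printoptions(precision=3,suppress=True)
T=lambda u,v:(225+u/2.7-.2,130+v/2.7-.2); D=lambda u,v:(215+u/3-.2,170+v/3-.2)
def run(tops,sides,th0):
    S={n:cams.snapshot(n) for n in("top","side")}
    obs=[("top",k,*T(u,v)) for k,u,v in tops]+[("side",k,*D(u,v)) for k,u,v in sides]+[("top","lz",*T(239,544)),("side","lz",*D(104,391))]
    r=fit(S,obs,x0=(.598,-.019,math.radians(th0),math.pi)); print(r.x, np.degrees(r.x[2:4])); print(r.fun.reshape(-1,2).T)
E
python3 -c "
from f import *
run([('k',90,138),('k',480,154),('k',471,383),('tm',270,491),('cr',285,150)],[('k',314,25),('k',601,243),('k',419,379),('tm',173,356)],-5)"
```

```text
[ 0.598 -0.019 -0.053  2.989  0.236] [ -3.015 171.236]
[[-0.522  0.505  0.927 -0.828 -0.301  0.391  0.908  0.475 -0.837 -0.531
   0.39 ]
 [ 0.126  0.765  0.21   0.849 -0.938 -0.529 -0.356 -1.298  1.177  0.066
   0.416]]
```

```bash
python3 -m crank '[{"tx":0,"ty":0.6,"tz":0,"twist":1,"grip":0.28},{"tx":0,"ty":0.5,"tz":0,"twist":1,"grip":0.28},{"tx":0,"ty":0.3,"tz":0,"twist":1,"grip":0.28},{"tx":0,"ty":0.2,"tz":0,"twist":0,"grip":0.28},{"tx":0,"ty":0.2,"tz":0,"twist":0,"grip":0.28},{"tx":0,"ty":0.1,"tz":0,"twist":0,"grip":0.28},{"tx":0,"ty":0,"tz":0,"twist":0,"grip":0.28},{"tx":0,"ty":0,"tz":0,"twist":0,"grip":0.28}]'; python3 look.py f5; python3 -c "
from arc import *
arc(110,110)"|head -2
```

```text
time: 44.9
tool_pos: [0.5323, 0.1544, 0.0634]
ee_rot: [3.141, 0.0, 1.92]
wrist_force: [-0.7, 0.4, -0.2]
width: 0.0264
from 110.74723839741554 0.18532544173520718 110.01815734942214
[{"tx":0.07,"ty":0.24,"tz":0,"twist":0,"grip":0.28}]
```

View pics/f5s.png

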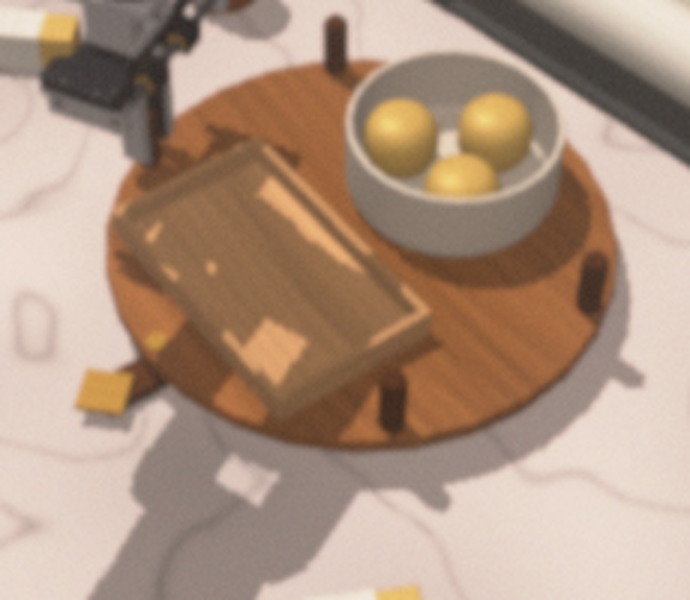

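View pics/f5t.png

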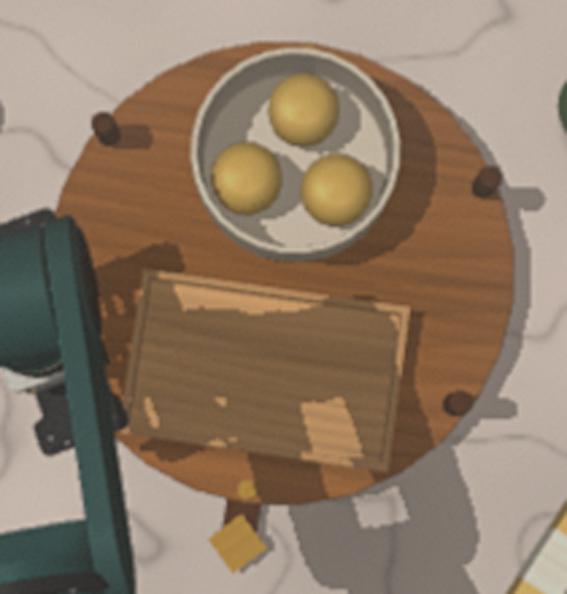

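```bash
python3 -m crank '[{"tx":0,"ty":0,"tz":0,"twist":0,"grip":0.4},{"tx":0,"ty":0,"tz":0,"twist":0,"grip":0.4},{"tx":0,"ty":0,"tz":-3,"twist":0,"grip":0.4},{"tx":0,"ty":0,"tz":-4,"twist":0,"grip":0.7},{"tx":0,"ty":0,"tz":-4,"twist":0,"grip":0.7},{"tx":0,"ty":0,"tz":-2,"twist":0,"grip":0.7}]'
cat > bars.py <<'E'
from h import *
import sys
np.set_printoptions(precision=4,suppress=True)
def bars(verbose=True,boxes=None):
    """yellow ends in each cam -> ends' top-ish points; pair ends; also whole-bar minAreaRect from net"""
    out={}
    for n in("top","side"):
        s=cams.snapshot(n); L=[]
        for d in cams.outline_of(s,"bar1"):
            a=d["region"].sum()
            if d["conf"]<.3 or a>3000: continue
            p=np.argwhere(d["region"])[:,::-1].astype(float)
            W=np.array([bp(s,q,.018 if n=="side" else .03)[:2] for q in p]); c=W.mean(0); u,sv,vt=np.linalg.svd(W-c,full_matrices=False)
            ang=math.degrees(math.atan2(vt[0,1],vt[0,0]))%180
            (rx,ry),(rw,rh),_=cv2.minAreaRect((W*1000).astype(np.float32))
            print(n,round(d["conf"],2),np.round(d["centre"]),a,"W",c,"ang",round(ang,1),"rect",round(rx),round(ry),round(rw),round(rh))
bars()
E
python3 bars.py;python3 -c "
from h import *
t=cams.snapshot('top');cv2.imwrite('pics/g1.png',t['frame'][:,:,::-1])
t=cams.snapshot('side');cv2.imwrite('pics/g2.png',t['frame'][:,:,::-1])"
```

```text
time: 45.75
tool_pos: [0.5335, 0.1548, 0.197]
ee_rot: [3.136, 0.001, 1.92]
wrist_force: [-0.2, 0.4, -0.5]
width: 0.0639
top 0.76 [151. 257.] 326 W [0.5368 0.3909] ang 144.1 rect 537 389 40 49
top 0.73 [154. 329.] 567 W [0.3676 0.3751] ang 122.5 rect 368 373 37 88
top 0.72 [431. 340.] 904 W [ 0.3507 -0.2477] ang 145.7 rect 351 -248 43 111
side 0.92 [214. 181.] 792 W [0.5593 0.3736] ang 122.0 rect 560 374 75 121
side 0.79 [327. 382.] 1338 W [ 0.3497 -0.2459] ang 146.4 rect 350 -246 55 114
```

View pics/g1.png

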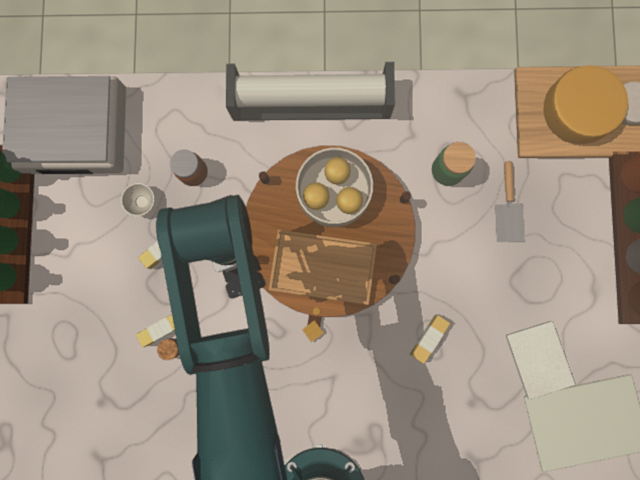

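View pics/g2.png

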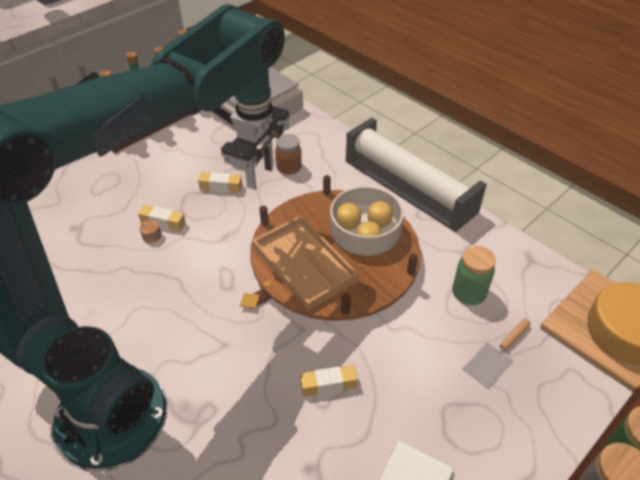

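Run:
```python
from plan import *
go((.350,-.247,.13,146),grip=.7,step=.058)
```

```text
[{"tx":-3.9,"ty":-3.8,"tz":0.8,"twist":-4.0,"grip":0.7},{"tx":-3.7,"ty":-4.2,"tz":0.7,"twist":-5.0,"grip":0.7},{"tx":-3.3,"ty":-4.4,"tz":0.8,"twist":-4.0,"grip":0.7},{"tx":-3.0,"ty":-4.6,"tz":0.8,"twist":-5.0,"grip":0.7},{"tx":-2.5,"ty":-4.9,"tz":0.8,"twist":-4.0,"grip":0.7},{"tx":-2.2,"ty":-5.0,"tz":0.7,"twist":-5.0,"grip":0.7},{"tx":-1.8,"ty":-5.3,"tz":0.8,"twist":-4.0,"grip":0.7},{"tx":-1.4,"ty":-5.3,"tz":0.8,"twist":-5.0,"grip":0.7}]
```

```bash
python3 -m crank '[{"tx":-3.9,"ty":-3.8,"tz":0,"twist":-4,"grip":0.7},{"tx":-3.7,"ty":-4.2,"tz":0,"twist":-5,"grip":0.7},{"tx":-3.3,"ty":-4.4,"tz":0.5,"twist":-4,"grip":0.7},{"tx":-3.0,"ty":-4.6,"tz":0.5,"twist":-5,"grip":0.7},{"tx":-2.5,"ty":-4.9,"tz":1,"twist":-4,"grip":0.7},{"tx":-2.2,"ty":-5.0,"tz":1,"twist":-5,"grip":0.7},{"tx":-1.8,"ty":-5.3,"tz":1.5,"twist":-4,"grip":0.7},{"tx":-1.4,"ty":-5.3,"tz":1.5,"twist":-5,"grip":0.7},{"tx":0,"ty":0,"tz":0,"twist":0,"grip":0.7},{"tx":0,"ty":0,"tz":0,"twist":0,"grip":0.7}]'; python3 bars.py; python3 look.py g3
python3 - <<'E'
from plan import *
s=cams.snapshot("side"); cv2.imwrite("pics/g4.png",cv2.resize(s['frame'][280:480,210:440,::-1],None,fx=3,fy=3,interpolation=cv2.INTER_CUBIC))
go((.350,-.247,.016,146),grip=.7,dr=2,nd=1,step=.023)
E
```

```text
time: 47.3
tool_pos: [0.3505, -0.2465, 0.1326]
ee_rot: [3.14, -0.002, 2.547]
wrist_force: [-0.4, -0.1, -0.1]
width: 0.0658
top 0.84 [163. 329.] 872 W [0.3743 0.3608] ang 117.1 rect 374 361 40 121
top 0.75 [424. 353.] 270 W [ 0.3325 -0.239 ] ang 135.4 rect 350 -251 34 111
top 0.68 [162. 247.] 895 W [0.5578 0.3642] ang 128.1 rect 558 365 45 114
side 0.6 [329. 382.] 1331 W [ 0.3497 -0.2473] ang 145.7 rect 351 -246 55 115
side 0.59 [204. 176.] 91 W [0.5433 0.4233] ang 10.9 rect 542 417 40 36
[{"tx":0.01,"ty":-0.02,"tz":1.96,"twist":0,"grip":0.7},{"tx":0.02,"ty":-0.02,"tz":1.96,"twist":0,"grip":0.7},{"tx":0.01,"ty":-0.02,"tz":1.97,"twist":0.1,"grip":0.7},{"tx":0.02,"ty":-0.02,"tz":1.96,"twist":0,"grip":0.7},{"tx":0.01,"ty":-0.02,"tz":1.96,"twist":0,"grip":0.7},{"tx":0.02,"ty":-0.02,"tz":1.96,"twist":0,"grip":0.7}]
```

View pics/g4.png

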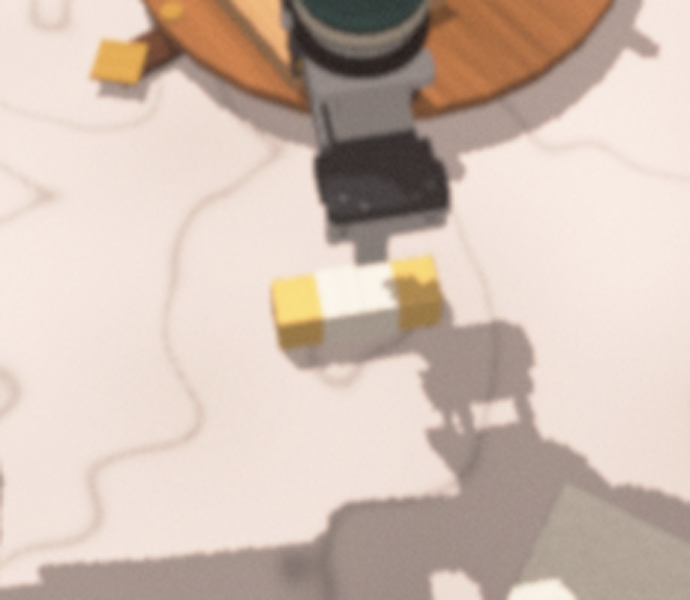

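View pics/g3t.png

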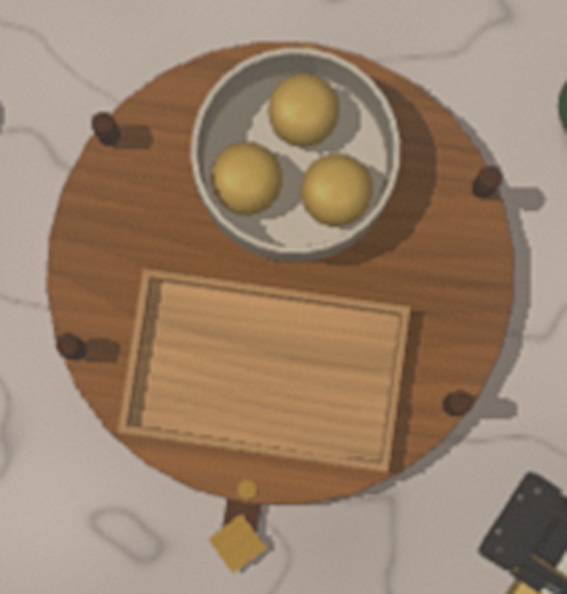

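View pics/g3s.png

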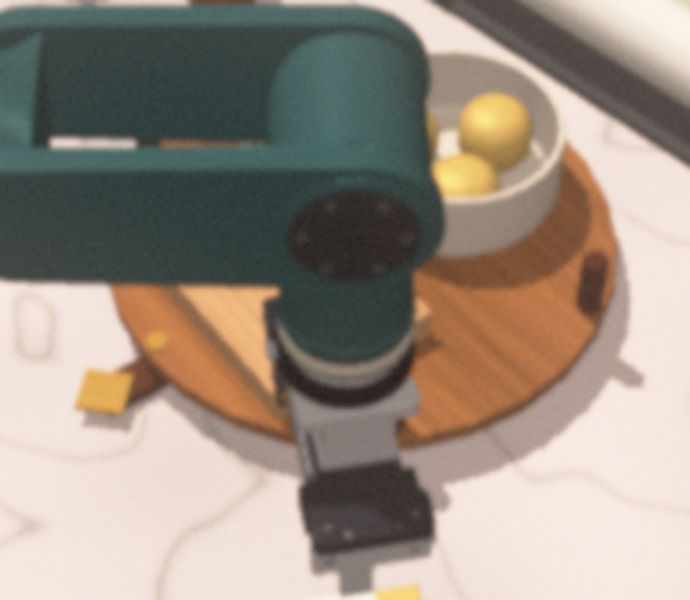

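```bash
python3 -m crank '[{"tx":0,"ty":0,"tz":2,"twist":0,"grip":0.7},{"tx":0.1,"ty":-0.1,"tz":2,"twist":0,"grip":0.7},{"tx":0,"ty":0,"tz":2,"twist":0,"grip":0.7},{"tx":0,"ty":0,"tz":2,"twist":0,"grip":0.7},{"tx":0,"ty":0,"tz":2,"twist":0,"grip":0.7},{"tx":0,"ty":0,"tz":1.7,"twist":0,"grip":0.7},{"tx":0,"ty":0,"tz":0,"twist":0,"grip":0.7},{"tx":0,"ty":0,"tz":0,"twist":0,"grip":0.7}]'
python3 - <<'E'
from plan import *
s=cams.snapshot("side"); cv2.imwrite("pics/g5.png",cv2.resize(s['frame'][280:480,210:440,::-1],None,fx=3,fy=3,interpolation=cv2.INTER_CUBIC))
t=cams.snapshot("top")
T=lambda u,v:(225+u/2.7-.2,130+v/2.7-.2)
C=np.array([bp(t,T(*q),.066)[:2] for q in((147,272),(409,309),(388,469),(122,431))]); print(C,C.mean(0)); 
for i in range(4):
    d=C[(i+1)%4]-C[i]; print(np.linalg.norm(d),math.degrees(math.atan2(d[1],d[0])))
E
```

```text
time: 48.65
tool_pos: [0.35, -0.2476, 0.0172]
ee_rot: [-3.141, 0.001, 2.549]
wrist_force: [-0.2, -0.4, 0.2]
width: 0.0656
[[ 0.59243469  0.09037975]
 [ 0.56050218 -0.12709313]
 [ 0.42884138 -0.10812095]
 [ 0.46039989  0.11041894]] [ 0.51054453 -0.00860385]
0.21980476947739602 -98.35330153858258
0.13302071087093015 171.80018694734602
0.22080675496360086 81.78293854563555
0.13354683345620563 -8.630034376204001
```

View pics/g5.png

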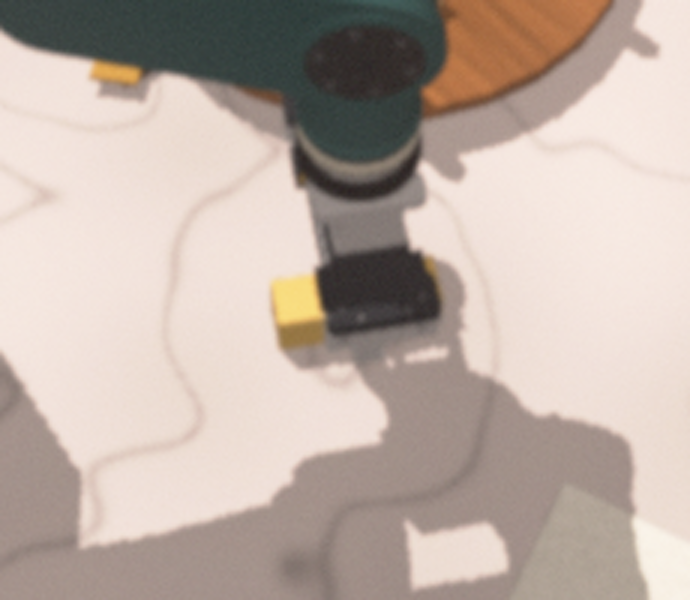

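```bash
python3 -m crank '[{"tx":0,"ty":0,"tz":0,"twist":0,"grip":0.25},{"tx":0,"ty":0,"tz":0,"twist":0,"grip":0.25},{"tx":0,"ty":0,"tz":0,"twist":0,"grip":0.25},{"tx":0,"ty":0,"tz":0,"twist":0,"grip":0.25},{"tx":0,"ty":0,"tz":-2,"twist":0,"grip":0.25},{"tx":0,"ty":0,"tz":-4,"twist":0,"grip":0.25},{"tx":0,"ty":0,"tz":-5,"twist":0,"grip":0.25},{"tx":0,"ty":0,"tz":-3,"twist":0,"grip":0.25},{"tx":0,"ty":0,"tz":0,"twist":0,"grip":0.25}]'
python3 - <<'E'
from plan import *
s=cams.snapshot("side"); cv2.imwrite("pics/g6.png",cv2.resize(s['frame'][230:430,210:440,::-1],None,fx=3,fy=3,interpolation=cv2.INTER_CUBIC))
c=(.5108,-.007); e=(.1496,.9887)
p=(c[0]-.065*e[0],c[1]-.065*e[1]); print(p)
go((*p,.155,171.4),grip=.25)
E
```

```text
time: 49.88
tool_pos: [0.3506, -0.2484, 0.1587]
ee_rot: [-3.141, 0.005, 2.549]
wrist_force: [-0.6, -0.7, -1.2]
width: 0.034
(0.5010760000000001, -0.07126550000000001)
[{"tx":-0.5,"ty":4.6,"tz":0,"twist":-5.0,"grip":0.25},{"tx":-1.0,"ty":4.6,"tz":0.1,"twist":-5.0,"grip":0.25},{"tx":-1.3,"ty":4.4,"tz":0,"twist":-5.0,"grip":0.25},{"tx":-1.7,"ty":4.3,"tz":0,"twist":-5.0,"grip":0.25},{"tx":-2.1,"ty":4.2,"tz":0,"twist":-5.0,"grip":0.25}]
```

View pics/g6.png

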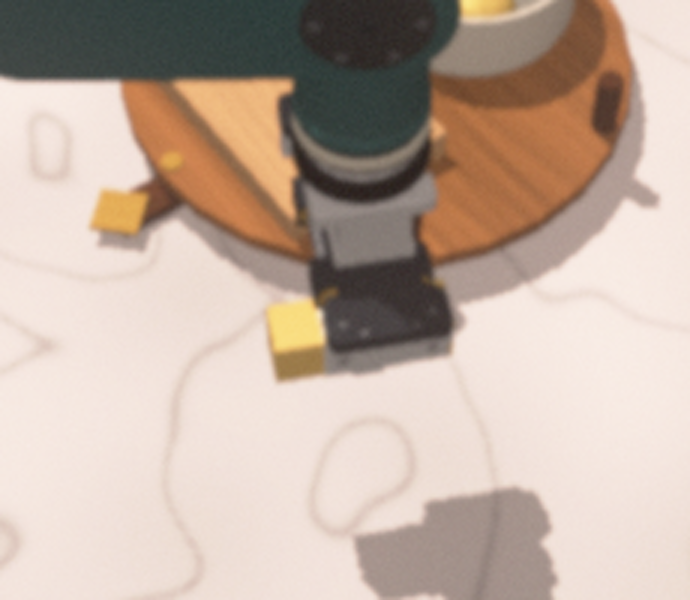

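```bash
python3 - <<'E'
from plan import *
s=cams.snapshot("side"); q=bp(s,(210+272/3,230+322/3),.178); x,y,z,w=pose(); print(q)
c,sn=math.cos(math.radians(w)),math.sin(math.radians(w)); d=q[:2]-[x,y]; print(d@[c,sn]*1000,d@[sn,-c]*1000,w)
E
python3 -m crank '[{"tx":-0.5,"ty":4.6,"tz":0,"twist":-5,"grip":0.25},{"tx":-1.0,"ty":4.6,"tz":0,"twist":-5,"grip":0.25},{"tx":-1.3,"ty":4.4,"tz":0,"twist":-5,"grip":0.25},{"tx":-1.7,"ty":4.3,"tz":0,"twist":-5,"grip":0.25},{"tx":-2.1,"ty":4.2,"tz":0,"twist":-5,"grip":0.25},{"tx":0,"ty":0,"tz":0,"twist":0,"grip":0.25},{"tx":0,"ty":0,"tz":0,"twist":0,"grip":0.25}]';python3 look.py g7;  python3 bars.py
python3 - <<'E'
from plan import *
go((.501,-.0713,.09,171.4),grip=.25,dr=2,nd=1,step=.023)
E
```

```text
[ 0.30936809 -0.21467098  0.178     ]
50.759441783290754 4.645301697182875 146.0262942335834
time: 50.85
tool_pos: [0.4993, -0.0709, 0.1541]
ee_rot: [-3.142, -0.005, 2.985]
wrist_force: [-0.5, -0.1, -2.3]
width: 0.0339
top 0.85 [163. 326.] 802 W [0.3736 0.3611] ang 119.7 rect 374 361 37 116
top 0.78 [162. 246.] 893 W [0.5574 0.3646] ang 128.6 rect 558 364 44 114
top 0.46 [350. 290.] 210 W [ 0.4622 -0.0703] ang 82.8 rect 463 -71 39 31
side 0.76 [218. 184.] 679 W [0.5562 0.3706] ang 123.0 rect 559 373 71 120
side 0.57 [312. 253.] 708 W [0.5627 0.026 ] ang 179.3 rect 579 24 72 123
side 0.57 [473. 274.] 1949 W [ 0.7786 -0.2876] ang 24.0 rect 782 -286 183 84
side 0.55 [162. 217.] 827 W [0.3776 0.368 ] ang 109.5 rect 374 370 66 136
[{"tx":-0.02,"ty":0.02,"tz":2.22,"twist":-0.2,"grip":0.25},{"tx":-0.03,"ty":0.01,"tz":2.21,"twist":-0.1,"grip":0.25},{"tx":-0.02,"ty":0.02,"tz":2.22,"twist":-0.2,"grip":0.25}]
```

View pics/g7s.png

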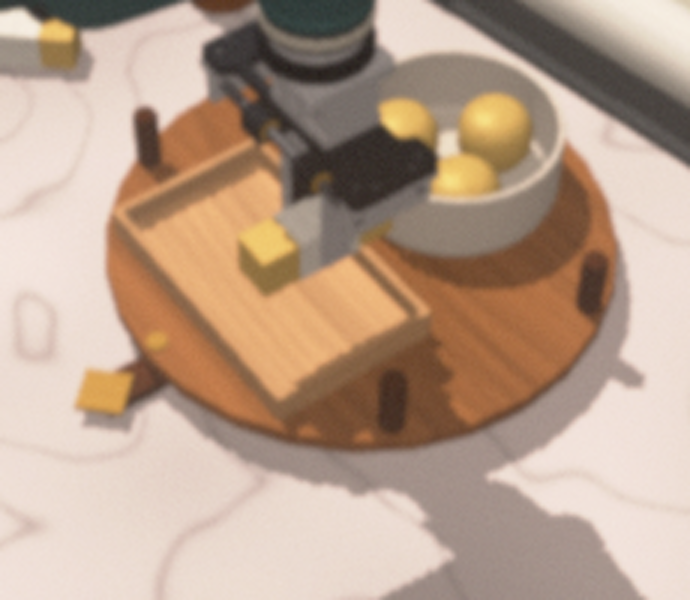

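Run:
```python
from plan import *
s=cams.snapshot("side"); x,y,z,w=pose()
q=bp(s,(215+253/3,170+250/3),z+.019); print(q,pose())
c,sn=math.cos(math.radians(w)),math.sin(math.radians(w)); d=q[:2]-[x,y]; print(d@[c,sn]*1000,d@[sn,-c]*1000,w)
t=cams.snapshot("top"); cv2.imwrite("pics/g8.png",cv2.resize(t['frame'][220:340,270:430,::-1],None,fx=4,fy=4,interpolation=cv2.INTER_CUBIC))
```

```text
[ 0.44620386 -0.06425922  0.17560098] (np.float64(0.5003376501037426), np.float64(-0.07159377475522229), np.float64(0.15660097735622416), 170.94196213141072)
54.613418376071174 -1.279454303642121 170.94196213141072
```

View pics/g8.png

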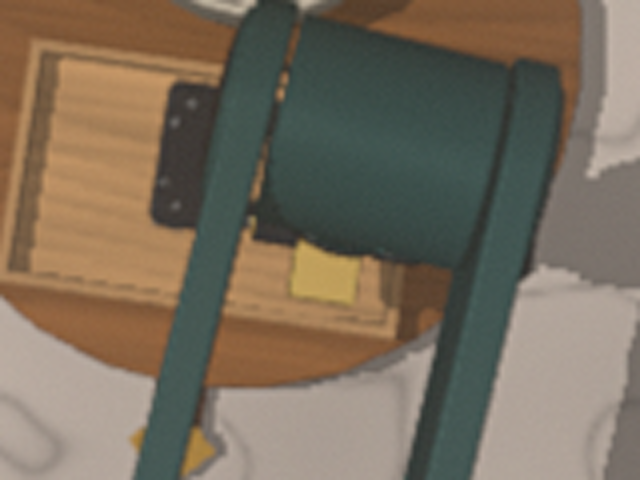

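Run:
```python
from plan import *
t=cams.snapshot("top"); x,y,z,w=pose()
q=bp(t,(350.5,295.2),z+.019)
c,sn=math.cos(math.radians(w)),math.sin(math.radians(w)); d=q[:2]-[x,y]; print(d@[c,sn]*1000,d@[sn,-c]*1000,w)
```

```text
54.894945389176954 -1.130523514258389 170.97201397770345
```

```bash
python3 -m crank '[{"tx":0,"ty":0,"tz":2.2,"twist":-0.4,"grip":0.25},{"tx":0,"ty":0,"tz":2.2,"twist":0,"grip":0.25},{"tx":0,"ty":0,"tz":2.2,"twist":0,"grip":0.25},{"tx":0,"ty":0,"tz":1.2,"twist":0,"grip":0.25},{"tx":0,"ty":0,"tz":1,"twist":0,"grip":0.25},{"tx":0,"ty":0,"tz":0.4,"twist":0,"grip":0.25},{"tx":0,"ty":0,"tz":0,"twist":0,"grip":0.25},{"tx":0,"ty":0,"tz":0,"twist":0,"grip":0.25}]'
```

```text
time: 52.3
tool_pos: [0.5012, -0.071, 0.0652]
ee_rot: [-3.142, 0.001, 2.992]
wrist_force: [-0.2, -0.3, -1.8]
width: 0.0338
```

```bash
python3 -m crank '[{"tx":0,"ty":0,"tz":0.2,"twist":0,"grip":0.25},{"tx":0,"ty":0,"tz":0,"twist":0,"grip":0.25}]'
```

```text
time: 52.55
tool_pos: [0.5008, -0.0709, 0.0626]
ee_rot: [3.142, 0.0, 2.992]
wrist_force: [0.3, 0.8, -1.8]
width: 0.0336
```

```bash
python3 -m crank '[{"tx":0,"ty":0,"tz":0.1,"twist":0,"grip":0.25},{"tx":0,"ty":0,"tz":0,"twist":0,"grip":0.25}]'
```

```text
time: 52.8
tool_pos: [0.5008, -0.071, 0.0626]
ee_rot: [-3.142, 0.001, 2.992]
wrist_force: [-2.9, 2.0, 4.3]
width: 0.0335
```

```bash
python3 -m crank '[{"tx":0,"ty":0,"tz":0,"twist":0,"grip":0.46},{"tx":0,"ty":0,"tz":0,"twist":0,"grip":0.46},{"tx":0,"ty":0,"tz":0,"twist":0,"grip":0.46},{"tx":0,"ty":0,"tz":-2,"twist":0,"grip":0.46},{"tx":0,"ty":0,"tz":-4,"twist":0,"grip":0.46},{"tx":0,"ty":0,"tz":-5,"twist":0,"grip":0.7},{"tx":0,"ty":0,"tz":-1,"twist":0,"grip":0.7}]'; python3 look.py h1; python3 bars.py
```

```text
time: 53.68
tool_pos: [0.5027, -0.0715, 0.1856]
ee_rot: [-3.141, 0.008, 2.992]
wrist_force: [0.1, -0.1, -0.1]
width: 0.0597
top 0.97 [164. 246.] 853 W [0.5576 0.3641] ang 127.9 rect 558 364 42 113
top 0.65 [349. 290.] 234 W [ 0.4644 -0.0663] ang 47.2 rect 466 -67 36 38
top 0.62 [162. 328.] 857 W [0.3727 0.3614] ang 119.9 rect 373 361 39 118
side 0.84 [220. 182.] 796 W [0.56   0.3731] ang 122.2 rect 560 374 75 121
side 0.61 [162. 217.] 765 W [0.3761 0.3683] ang 109.3 rect 375 370 64 135
```

View pics/h1s.png

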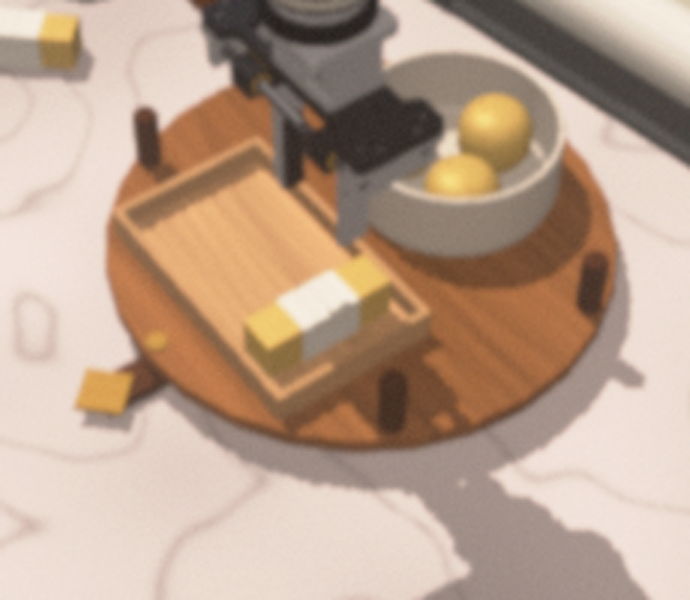

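Run:
```python
from h import *
t=cams.snapshot("top"); cv2.imwrite("pics/h2.png",cv2.resize(t['frame'][220:370,110:230,::-1],None,fx=4.9,fy=4,interpolation=cv2.INTER_CUBIC) if 0 else cv2.resize(t['frame'][220:370,110:230,::-1],None,fx=4,fy=4,interpolation=cv2.INTER_CUBIC))
s=cams.snapshot("side"); cv2.imwrite("pics/h3.png",cv2.resize(s['frame'][160:260,120:260,::-1],None,fx=5,fy=5,interpolation=cv2.INTER_CUBIC))
```

```text
(no output)
```

View pics/h2.png

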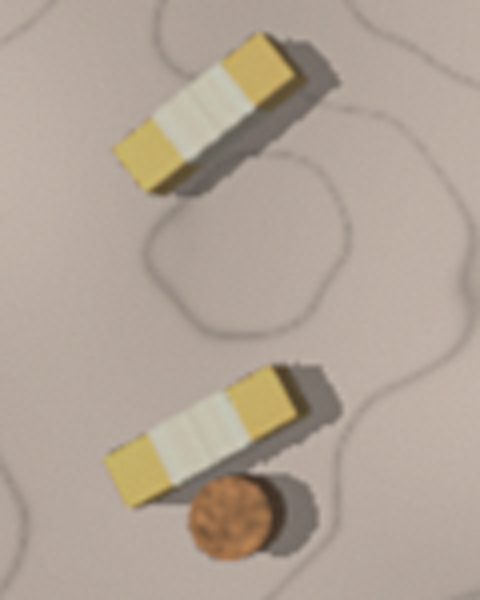

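View pics/h3.png

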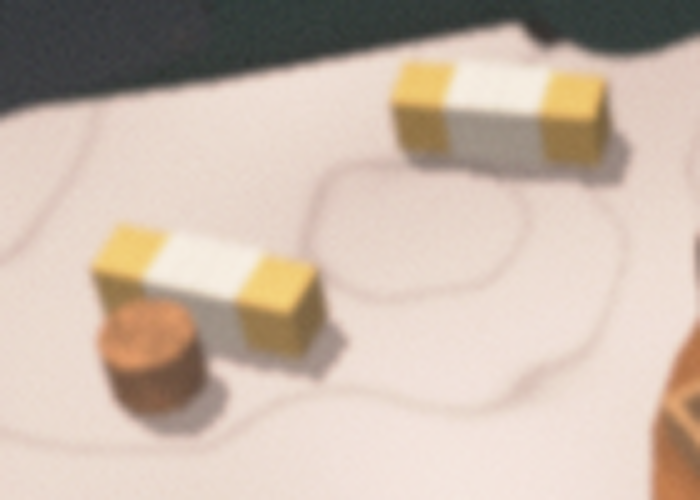

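Run:
```python
from h import *
np.set_printoptions(precision=4,suppress=True)
t=cams.snapshot("top");s=cams.snapshot("side")
T=lambda u,v:(110+u/4-.2,220+v/4-.2);D=lambda u,v:(120+u/5-.3,160+v/5-.3)
B={"L1":([(265,33),(301,72),(151,193),(115,151)],[(405,60),(608,75),(600,112),(393,103)]),"L2":([(273,365),(299,408),(134,507),(106,462)],[(122,224),(320,264),(303,308),(93,267)])}
for k,(a,b) in B.items():
    for cam,f,L in((t,T,a),(s,D,b)):
        C=np.array([bp(cam,f(*q),.036)[:2] for q in L]); (x,y),wh,_=cv2.minAreaRect((C*1000).astype(np.float32))
        u=np.linalg.svd(C-C.mean(0))[2][0]; print(k,C.mean(0),math.degrees(math.atan2(u[1],u[0]))%180,wh)
st=[bp(t,T(232,516),.035)[:2],bp(s,D(151,335),.035)[:2]]; print(st)
for c,a in(((.3695,.3625),119),):
    n=np.array([-math.sin(math.radians(a)),math.cos(math.radians(a))]); u=np.array([math.cos(math.radians(a)),math.sin(math.radians(a))])
    for q in st: print((q-c)@n*1000,(q-c)@u*1000)
```

```text
L1 [0.5573 0.3643] 128.62956601962804 (32.502899169921875, 111.39073181152344)
L1 [0.5602 0.3693] 130.3356061743062 (34.06061553955078, 109.55998229980469)
L2 [0.3728 0.3621] 120.27664338946775 (30.257991790771484, 109.57608795166016)
L2 [0.3747 0.3658] 120.20166673292373 (31.7005672454834, 112.24600219726562)
[array([0.3275, 0.3447]), array([0.3276, 0.3463])]
45.316427277379965 4.808286509248512
44.46393580338961 6.141045231404647
```

Run:
```python
from plan import *
go((.559,.367,.13,129.3),grip=.7,step=.058)
```

```text
[{"tx":0.1,"ty":5.5,"tz":0.6,"twist":5.0,"grip":0.7},{"tx":0.6,"ty":5.5,"tz":0.7,"twist":6.0,"grip":0.7},{"tx":1.1,"ty":5.4,"tz":0.6,"twist":5.0,"grip":0.7},{"tx":1.6,"ty":5.3,"tz":0.6,"twist":5.0,"grip":0.7},{"tx":2.1,"ty":5.1,"tz":0.6,"twist":5.0,"grip":0.7},{"tx":2.5,"ty":5.0,"tz":0.7,"twist":6.0,"grip":0.7},{"tx":3.0,"ty":4.6,"tz":0.6,"twist":5.0,"grip":0.7},{"tx":3.4,"ty":4.3,"tz":0.6,"twist":5.0,"grip":0.7}]
```

```bash
python3 -m crank '[{"tx":0.1,"ty":5.5,"tz":0,"twist":5,"grip":0.7},{"tx":0.6,"ty":5.5,"tz":0,"twist":6,"grip":0.7},{"tx":1.1,"ty":5.4,"tz":0,"twist":5,"grip":0.7},{"tx":1.6,"ty":5.3,"tz":0.5,"twist":5,"grip":0.7},{"tx":2.1,"ty":5.1,"tz":0.5,"twist":5,"grip":0.7},{"tx":2.5,"ty":5.0,"tz":1,"twist":6,"grip":0.7},{"tx":3.0,"ty":4.6,"tz":1.5,"twist":5,"grip":0.7},{"tx":3.4,"ty":4.3,"tz":1.5,"twist":5,"grip":0.7},{"tx":0,"ty":0,"tz":0,"twist":0,"grip":0.7},{"tx":0,"ty":0,"tz":0,"twist":0,"grip":0.7}]'
python3 - <<'E'
from plan import *
s=cams.snapshot("side"); cv2.imwrite("pics/h4.png",cv2.resize(s['frame'][100:300,120:350,::-1],None,fx=3,fy=3,interpolation=cv2.INTER_CUBIC))
go((.559,.367,.016,129.3),grip=.7,dr=2,nd=1,step=.023)
E
```

```text
time: 55.42
tool_pos: [0.5587, 0.3663, 0.131]
ee_rot: [-3.14, 0.0, 2.26]
wrist_force: [0.1, -0.6, 0.8]
width: 0.0658
[{"tx":0.02,"ty":0.01,"tz":1.93,"twist":0,"grip":0.7},{"tx":0.01,"ty":0.01,"tz":1.93,"twist":0,"grip":0.7},{"tx":0.02,"ty":0.01,"tz":1.93,"twist":0,"grip":0.7},{"tx":0.02,"ty":0.01,"tz":1.93,"twist":0.1,"grip":0.7},{"tx":0.01,"ty":0.01,"tz":1.94,"twist":0,"grip":0.7},{"tx":0.02,"ty":0.01,"tz":1.93,"twist":0,"grip":0.7}]
```

View pics/h4.png

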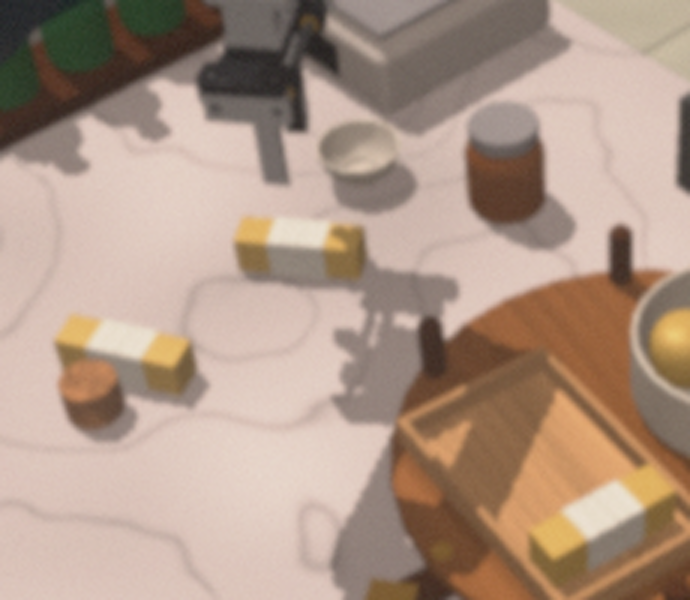

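```bash
python3 -m crank '[{"tx":0.1,"ty":0,"tz":2,"twist":0,"grip":0.7},{"tx":0,"ty":0,"tz":2,"twist":0,"grip":0.7},{"tx":0,"ty":0,"tz":2,"twist":0,"grip":0.7},{"tx":0,"ty":0,"tz":2,"twist":0,"grip":0.7},{"tx":0,"ty":0,"tz":2,"twist":0,"grip":0.7},{"tx":0,"ty":0,"tz":1.5,"twist":0,"grip":0.7},{"tx":0,"ty":0,"tz":0,"twist":0,"grip":0.7},{"tx":0,"ty":0,"tz":0,"twist":0,"grip":0.7}]'
python3 - <<'E'
from plan import *
s=cams.snapshot("side"); cv2.imwrite("pics/h5.png",cv2.resize(s['frame'][100:300,120:350,::-1],None,fx=3,fy=3,interpolation=cv2.INTER_CUBIC))
E
```

```text
time: 56.48
tool_pos: [0.5588, 0.3679, 0.0173]
ee_rot: [3.14, 0.0, 2.259]
wrist_force: [-0.3, -0.4, 0.9]
width: 0.0657
```

View pics/h5.png

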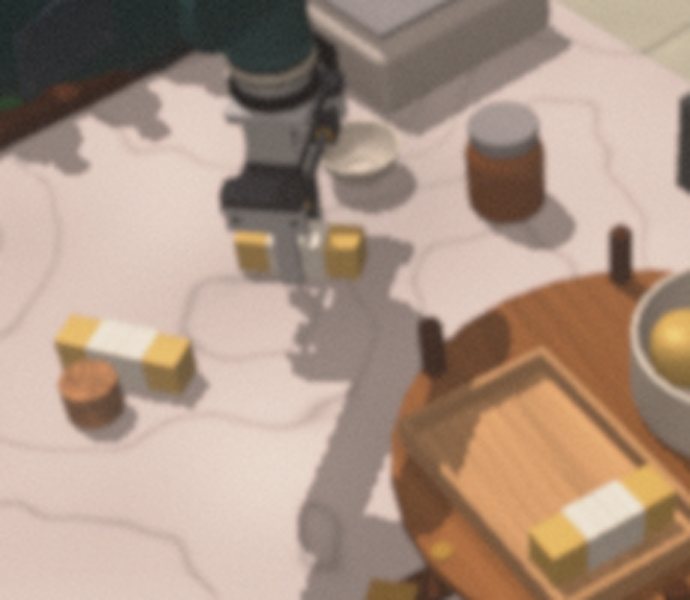

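```bash
python3 -m crank '[{"tx":0,"ty":0,"tz":0,"twist":0,"grip":0.25},{"tx":0,"ty":0,"tz":0,"twist":0,"grip":0.25},{"tx":0,"ty":0,"tz":0,"twist":0,"grip":0.25},{"tx":0,"ty":0,"tz":0,"twist":0,"grip":0.25},{"tx":0,"ty":0,"tz":-2,"twist":0,"grip":0.25},{"tx":0,"ty":0,"tz":-4,"twist":0,"grip":0.25},{"tx":0,"ty":0,"tz":-5,"twist":0,"grip":0.25},{"tx":0,"ty":0,"tz":-3,"twist":0,"grip":0.25},{"tx":0,"ty":0,"tz":0,"twist":0,"grip":0.25}]'
python3 - <<'E'
from plan import *
go((.5108,-.007,.155,171.4),grip=.25)
E
```

```text
time: 57.65
tool_pos: [0.5601, 0.3686, 0.1617]
ee_rot: [3.133, 0.002, 2.259]
wrist_force: [0.8, -0.1, -2.3]
width: 0.0335
[{"tx":-3.2,"ty":-3.5,"tz":0.1,"twist":-5.0,"grip":0.25},{"tx":-3.0,"ty":-3.7,"tz":0.1,"twist":-5.0,"grip":0.25},{"tx":-2.5,"ty":-4.0,"tz":0.1,"twist":-6.0,"grip":0.25},{"tx":-2.2,"ty":-4.2,"tz":0,"twist":-5.0,"grip":0.25},{"tx":-1.8,"ty":-4.4,"tz":0.1,"twist":-5.0,"grip":0.25},{"tx":-1.4,"ty":-4.5,"tz":0.1,"twist":-5.0,"grip":0.25},{"tx":-1.0,"ty":-4.6,"tz":0.1,"twist":-6.0,"grip":0.25},{"tx":-0.5,"ty":-4.7,"tz":0.1,"twist":-5.0,"grip":0.25}]
```

```bash
python3 -m crank '[{"tx":-3.2,"ty":-3.5,"tz":0,"twist":-5,"grip":0.25},{"tx":-3.0,"ty":-3.7,"tz":0,"twist":-5,"grip":0.25},{"tx":-2.5,"ty":-4.0,"tz":0,"twist":-6,"grip":0.25},{"tx":-2.2,"ty":-4.2,"tz":0,"twist":-5,"grip":0.25},{"tx":-1.8,"ty":-4.4,"tz":0,"twist":-5,"grip":0.25},{"tx":-1.4,"ty":-4.5,"tz":0,"twist":-5,"grip":0.25},{"tx":-1.0,"ty":-4.6,"tz":0,"twist":-6,"grip":0.25},{"tx":-0.5,"ty":-4.7,"tz":0,"twist":-5,"grip":0.25},{"tx":0,"ty":0,"tz":0,"twist":0,"grip":0.25},{"tx":0,"ty":0,"tz":0,"twist":0,"grip":0.25}]';python3 look.py h6;  python3 - <<'E'
from plan import *
print(pose())
t=cams.snapshot("top"); cv2.imwrite("pics/h7.png",cv2.resize(t['frame'][220:340,270:430,::-1],None,fx=4,fy=4,interpolation=cv2.INTER_CUBIC))
go((.5108,-.007,.09,171.4),grip=.25,dr=2,nd=1,step=.023)
E
```

```text
time: 58.9
tool_pos: [0.5085, -0.0074, 0.1551]
ee_rot: [3.141, -0.002, 2.991]
wrist_force: [0.1, -0.1, -1.2]
width: 0.034
(np.float64(0.5088633951429125), np.float64(-0.006755957277441671), np.float64(0.15569046790261504), 171.48339120114395)
[{"tx":-0.06,"ty":0,"tz":2.2,"twist":0,"grip":0.25},{"tx":-0.06,"ty":-0.01,"tz":2.19,"twist":0.1,"grip":0.25},{"tx":-0.06,"ty":0,"tz":2.2,"twist":0,"grip":0.25}]
```

View pics/h6s.png

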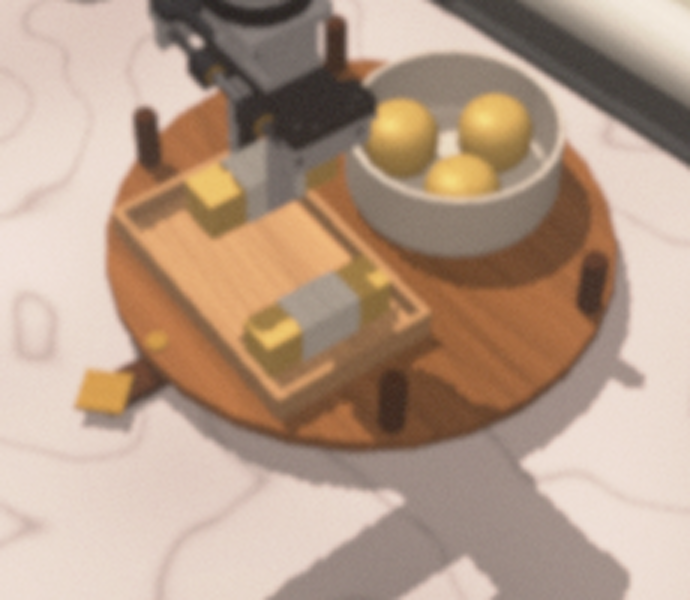

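View pics/h7.png

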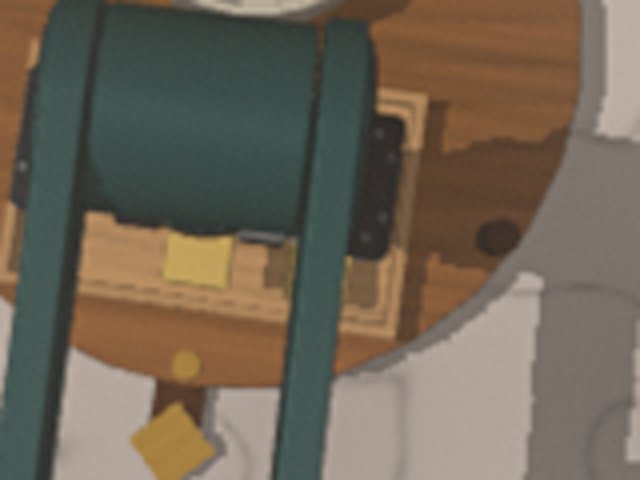

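Run:
```python
from plan import *
x,y,z,w=pose(); c,sn=math.cos(math.radians(w)),math.sin(math.radians(w))
for cam,p in(("top",(270+197/4-.2,220+285/4-.2)),("side",(215+200/3-.2,170+194/3-.2))):
    q=bp(cams.snapshot(cam),p,z+.019); d=q[:2]-[x,y]; print(q,d@[c,sn]*1000,d@[sn,-c]*1000)
```

```text
[ 4.54641530e-01 -3.07148171e-04  1.74898573e-01] 54.712725084317064 -1.770508374780851
[0.45576557 0.00064931 0.17489857] 53.74211613526753 -0.6586676120930801
```

Well centred; lower it.

```bash
python3 -m crank '[{"tx":-0.1,"ty":0,"tz":2.2,"twist":0,"grip":0.25},{"tx":0,"ty":0,"tz":2.2,"twist":0,"grip":0.25},{"tx":0,"ty":0,"tz":2.2,"twist":0,"grip":0.25},{"tx":0,"ty":0,"tz":1.2,"twist":0,"grip":0.25},{"tx":0,"ty":0,"tz":1,"twist":0,"grip":0.25},{"tx":0,"ty":0,"tz":0.4,"twist":0,"grip":0.25},{"tx":0,"ty":0,"tz":0.1,"twist":0,"grip":0.25},{"tx":0,"ty":0,"tz":0,"twist":0,"grip":0.25},{"tx":0,"ty":0,"tz":0,"twist":0,"grip":0.25}]'
```

```text
time: 60.28
tool_pos: [0.5106, -0.0081, 0.0641]
ee_rot: [3.141, 0.001, 2.992]
wrist_force: [0.0, -0.1, -1.8]
width: 0.0336
```

```bash
python3 -m crank '[{"tx":0,"ty":0,"tz":0.15,"twist":0,"grip":0.25},{"tx":0,"ty":0,"tz":0,"twist":0,"grip":0.25}]'
```

```text
time: 60.52
tool_pos: [0.5106, -0.0081, 0.0626]
ee_rot: [3.142, 0.001, 2.992]
wrist_force: [-0.1, 0.6, 1.6]
width: 0.034
```

Touching (force rose from −1.8 to +1.6 N). Release.

```bash
python3 -m crank '[{"tx":0,"ty":0,"tz":0,"twist":0,"grip":0.46},{"tx":0,"ty":0,"tz":0,"twist":0,"grip":0.46},{"tx":0,"ty":0,"tz":0,"twist":0,"grip":0.46},{"tx":0,"ty":0,"tz":-2,"twist":0,"grip":0.46},{"tx":0,"ty":0,"tz":-4,"twist":0,"grip":0.46},{"tx":0,"ty":0,"tz":-5,"twist":0,"grip":0.46},{"tx":0,"ty":0,"tz":-1,"twist":0,"grip":0.46}]'; python3 look.py i1
python3 - <<'E'
from h import *
t=cams.snapshot("top"); cv2.imwrite("pics/i2.png",cv2.resize(t['frame'][290:370,110:230,::-1],None,fx=5,fy=5,interpolation=cv2.INTER_CUBIC))
E
```

```text
time: 61.4
tool_pos: [0.5122, -0.0082, 0.1863]
ee_rot: [3.141, 0.008, 2.992]
wrist_force: [-0.3, -0.7, 0.1]
width: 0.0433
```

View pics/i1s.png

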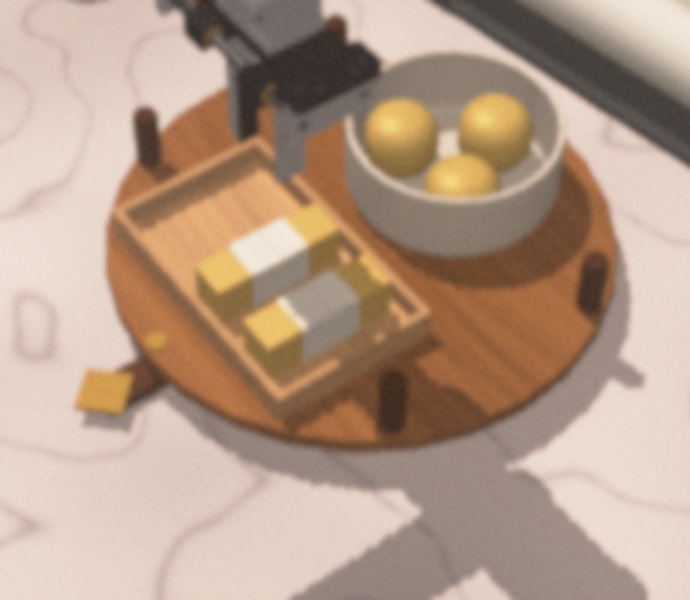

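View pics/i2.png

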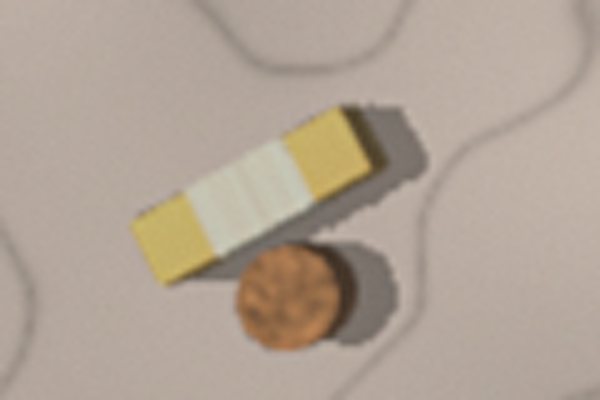

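Run:
```python
from plan import *
go((.389,.3384,.13,120.2),grip=.5,step=.058)
```

```text
[{"tx":2.4,"ty":4.6,"tz":0.7,"twist":7.0,"grip":0.5},{"tx":3.0,"ty":4.3,"tz":0.8,"twist":8.0,"grip":0.5},{"tx":3.6,"ty":3.9,"tz":0.7,"twist":7.0,"grip":0.5},{"tx":4.0,"ty":3.4,"tz":0.7,"twist":7.0,"grip":0.5},{"tx":4.4,"ty":2.8,"tz":0.8,"twist":8.0,"grip":0.5},{"tx":4.7,"ty":2.3,"tz":0.7,"twist":7.0,"grip":0.5},{"tx":5.0,"ty":1.6,"tz":0.7,"twist":7.0,"grip":0.5}]
```

```bash
python3 -m crank '[{"tx":2.4,"ty":4.6,"tz":0,"twist":7,"grip":0.5},{"tx":3.0,"ty":4.3,"tz":0,"twist":8,"grip":0.5},{"tx":3.6,"ty":3.9,"tz":0.5,"twist":7,"grip":0.5},{"tx":4.0,"ty":3.4,"tz":1,"twist":7,"grip":0.5},{"tx":4.4,"ty":2.8,"tz":1,"twist":8,"grip":0.5},{"tx":4.7,"ty":2.3,"tz":1.5,"twist":7,"grip":0.5},{"tx":5.0,"ty":1.6,"tz":1.5,"twist":7,"grip":0.5},{"tx":0,"ty":0,"tz":0,"twist":0,"grip":0.5},{"tx":0,"ty":0,"tz":0,"twist":0,"grip":0.5}]'
python3 - <<'E'
from plan import *
s=cams.snapshot("side"); cv2.imwrite("pics/i3.png",cv2.resize(s['frame'][130:280,90:270,::-1],None,fx=4,fy=4,interpolation=cv2.INTER_CUBIC))
go((.389,.3384,.06,120.2),grip=.5,dr=2,nd=1,step=.023)
E
```

```text
time: 62.68
tool_pos: [0.3887, 0.3375, 0.1251]
ee_rot: [-3.138, 0.001, 2.103]
wrist_force: [-0.8, -0.4, 0.2]
width: 0.0467
[{"tx":0.04,"ty":0.01,"tz":2.2,"twist":0.1,"grip":0.5},{"tx":0.03,"ty":0.01,"tz":2.19,"twist":0,"grip":0.5},{"tx":0.04,"ty":0.01,"tz":2.2,"twist":0.1,"grip":0.5}]
```

View pics/i3.png

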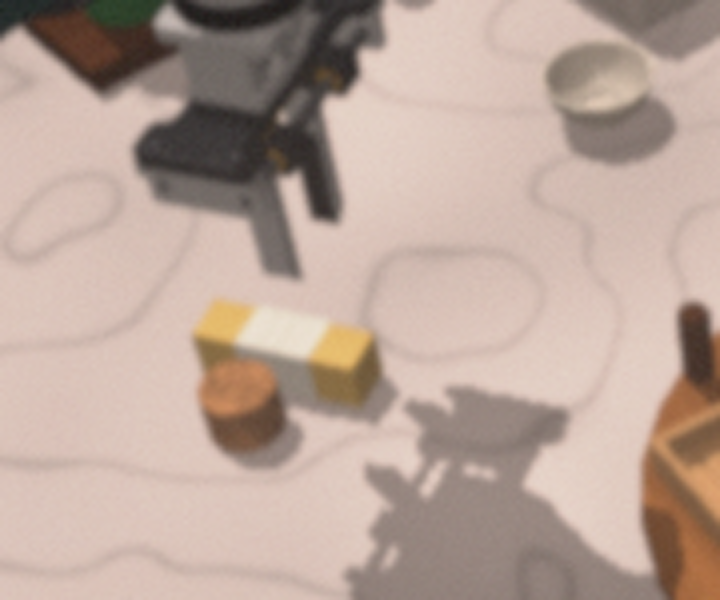

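```bash
python3 -m crank '[{"tx":0.1,"ty":0,"tz":2.2,"twist":0,"grip":0.5},{"tx":0,"ty":0,"tz":2.2,"twist":0,"grip":0.5},{"tx":0,"ty":0,"tz":2,"twist":0,"grip":0.5},{"tx":0,"ty":0,"tz":0,"twist":0,"grip":0.5},{"tx":0,"ty":0,"tz":0,"twist":0,"grip":0.5}]'
python3 - <<'E'
from plan import *
for n,b in(("side",(130,280,90,270)),("top",(280,400,100,260))):
    s=cams.snapshot(n); cv2.imwrite(f"pics/i4{n}.png",cv2.resize(s['frame'][b[0]:b[1],b[2]:b[3],::-1],None,fx=4,fy=4,interpolation=cv2.INTER_CUBIC))
print(pose())
E
```

```text
time: 63.35
tool_pos: [0.3899, 0.3389, 0.064]
ee_rot: [3.14, -0.0, 2.1]
wrist_force: [-0.3, 0.5, 1.1]
width: 0.0473
(np.float64(0.3899770279268631), np.float64(0.3394059340572265), np.float64(0.06440662782015577), 120.38035418941882)
```

View pics/i4side.png

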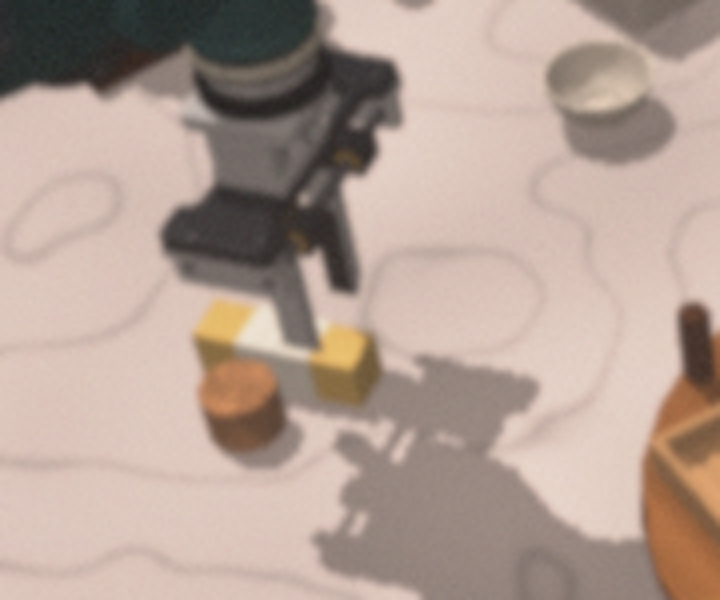

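View pics/i4top.png

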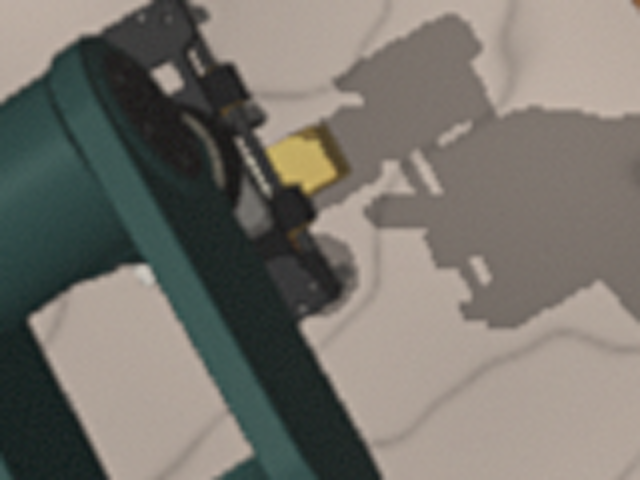

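```bash
python3 -m crank '[{"tx":0,"ty":0,"tz":1.5,"twist":0,"grip":0.5},{"tx":0,"ty":0,"tz":0.8,"twist":0,"grip":0.5},{"tx":0,"ty":0,"tz":0,"twist":0,"grip":0.5}]'
python3 - <<'E'
from plan import *
for n,b in(("side",(130,280,90,270)),):
    s=cams.snapshot(n); cv2.imwrite(f"pics/i5{n}.png",cv2.resize(s['frame'][b[0]:b[1],b[2]:b[3],::-1],None,fx=4,fy=4,interpolation=cv2.INTER_CUBIC))
E
```

```text
time: 63.82
tool_pos: [0.388, 0.3387, 0.0385]
ee_rot: [-3.139, 0.0, 2.102]
wrist_force: [0.2, -0.2, -1.0]
width: 0.0469
```

View pics/i5side.png

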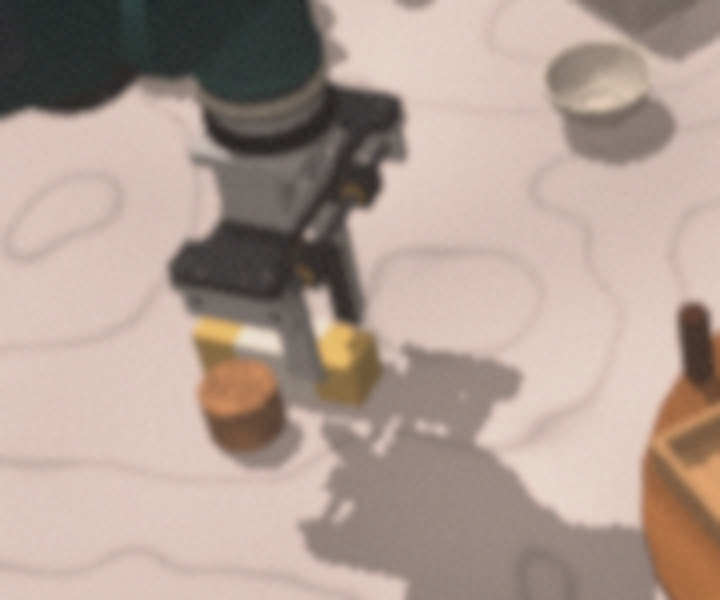

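Both fingers straddle the bar, the near finger well clear of the stopper. Going down the rest and closing.

```bash
python3 -m crank '[{"tx":0,"ty":0,"tz":1.2,"twist":0,"grip":0.5},{"tx":0,"ty":0,"tz":1,"twist":0,"grip":0.5},{"tx":0,"ty":0,"tz":0,"twist":0,"grip":0.5},{"tx":0,"ty":0,"tz":0,"twist":0,"grip":0.25},{"tx":0,"ty":0,"tz":0,"twist":0,"grip":0.25},{"tx":0,"ty":0,"tz":0,"twist":0,"grip":0.25},{"tx":0,"ty":0,"tz":0,"twist":0,"grip":0.25}]' && python3 -m crank '[{"tx":0,"ty":0,"tz":-2,"twist":0,"grip":0.25},{"tx":0,"ty":0,"tz":-4,"twist":0,"grip":0.25},{"tx":0,"ty":0,"tz":-4,"twist":0,"grip":0.25},{"tx":0,"ty":0,"tz":-5,"twist":0,"grip":0.25},{"tx":0,"ty":0,"tz":0,"twist":0,"grip":0.25}]'
python3 - <<'E'
from plan import *
s=cams.snapshot("side"); cv2.imwrite("pics/i6.png",cv2.resize(s['frame'][100:280,80:290,::-1],None,fx=3.4,fy=3.4,interpolation=cv2.INTER_CUBIC))
go((.5502,.0528,.16,171.4),grip=.25)
E
```

```text
time: 64.75
tool_pos: [0.3891, 0.3393, 0.0182]
ee_rot: [3.141, 0.0, 2.102]
wrist_force: [0.6, -0.8, 0.3]
width: 0.0338
time: 65.38
tool_pos: [0.3913, 0.341, 0.1731]
ee_rot: [3.131, -0.001, 2.102]
wrist_force: [0.4, -0.9, -1.5]
width: 0.0338
[{"tx":-4.7,"ty":-0.1,"tz":0.1,"twist":-7.0,"grip":0.25},{"tx":-4.6,"ty":-0.7,"tz":0.2,"twist":-8.0,"grip":0.25},{"tx":-4.6,"ty":-1.3,"tz":0.1,"twist":-7.0,"grip":0.25},{"tx":-4.3,"ty":-1.8,"tz":0.2,"twist":-7.0,"grip":0.25},{"tx":-4.0,"ty":-2.4,"tz":0.1,"twist":-7.0,"grip":0.25},{"tx":-3.8,"ty":-2.9,"tz":0.2,"twist":-8.0,"grip":0.25},{"tx":-3.3,"ty":-3.3,"tz":0.1,"twist":-7.0,"grip":0.25}]
```

View pics/i6.png

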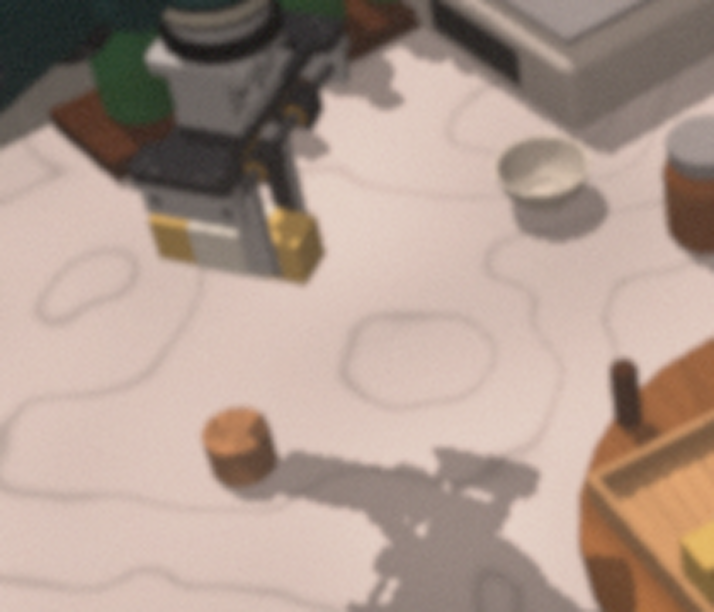

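```bash
python3 -m crank '[{"tx":-4.7,"ty":-0.1,"tz":0,"twist":-7,"grip":0.25},{"tx":-4.6,"ty":-0.7,"tz":0,"twist":-8,"grip":0.25},{"tx":-4.6,"ty":-1.3,"tz":0,"twist":-7,"grip":0.25},{"tx":-4.3,"ty":-1.8,"tz":0,"twist":-7,"grip":0.25},{"tx":-4.0,"ty":-2.4,"tz":0,"twist":-7,"grip":0.25},{"tx":-3.8,"ty":-2.9,"tz":0,"twist":-8,"grip":0.25},{"tx":-3.3,"ty":-3.3,"tz":0.6,"twist":-7,"grip":0.25},{"tx":0,"ty":0,"tz":0,"twist":0,"grip":0.25},{"tx":0,"ty":0,"tz":0,"twist":0,"grip":0.25}]';python3 look.py j1;  python3 - <<'E'
from plan import *
print(pose())
t=cams.snapshot("top"); cv2.imwrite("pics/j2.png",cv2.resize(t['frame'][220:340,250:410,::-1],None,fx=4,fy=4,interpolation=cv2.INTER_CUBIC))
E
```

```text
time: 66.55
tool_pos: [0.5482, 0.0523, 0.1598]
ee_rot: [3.141, -0.004, 2.991]
wrist_force: [-0.6, 0.4, -1.2]
width: 0.0337
(np.float64(0.5484858754326053), np.float64(0.05307824256672973), np.float64(0.16105207875964633), 171.4775550364948)
```

View pics/j1s.png

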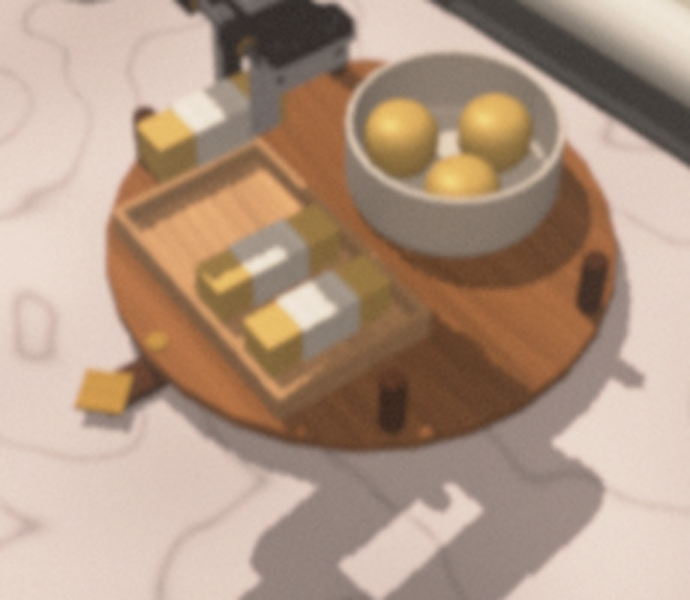

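View pics/j2.png

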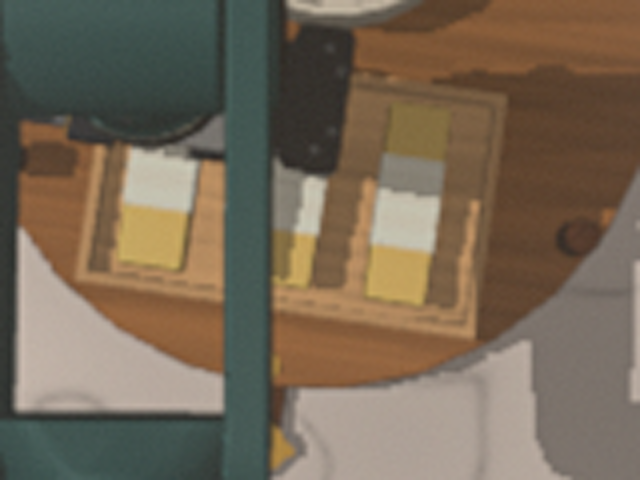

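Run:
```python
from plan import *
x,y,z,w=pose(); c,sn=math.cos(math.radians(w)),math.sin(math.radians(w))
for cam,p in(("top",(287.5,286.4)),("side",(215+152/3-.2,170+139/3-.2))):
    q=bp(cams.snapshot(cam),p,z+.018); d=q[:2]-[x,y]; print(q,d@[c,sn]*1000,d@[sn,-c]*1000)
# tray frame check: expected end position
e=np.array([.1496,.9887]);u=np.array([-.9887,.1496]); print(np.array([.5108,-.007])+.065*e+.055*u)
```

```text
[0.4640833  0.06341726 0.17950618] 85.19986316466102 -2.358142272864511
[0.46448589 0.06117512 0.17950618] 84.47027295549478 -4.516138775686499
[0.4661455 0.0654935]
```

```bash
python3 -m crank '[{"tx":-0.1,"ty":0.2,"tz":2.2,"twist":0,"grip":0.25},{"tx":0,"ty":0,"tz":2.2,"twist":0,"grip":0.25},{"tx":0,"ty":0,"tz":2.2,"twist":0,"grip":0.25},{"tx":0,"ty":0,"tz":1.4,"twist":0,"grip":0.25},{"tx":0,"ty":0,"tz":1.2,"twist":0,"grip":0.25},{"tx":0,"ty":0,"tz":0.4,"twist":0,"grip":0.25},{"tx":0,"ty":0,"tz":0,"twist":0,"grip":0.25},{"tx":0,"ty":0,"tz":0,"twist":0,"grip":0.25}]'
```

```text
time: 67.8
tool_pos: [0.5513, 0.0538, 0.0668]
ee_rot: [3.141, 0.002, 2.992]
wrist_force: [0.2, -0.7, -1.6]
width: 0.0339
```

```bash
python3 -m crank '[{"tx":0,"ty":0,"tz":0.3,"twist":0,"grip":0.25},{"tx":0,"ty":0,"tz":0,"twist":0,"grip":0.25}]'; python3 look.py j3
```

```text
time: 68.05
tool_pos: [0.5515, 0.0538, 0.0642]
ee_rot: [3.141, 0.002, 2.992]
wrist_force: [-0.3, -0.1, 2.8]
width: 0.0337
```

View pics/j3s.png

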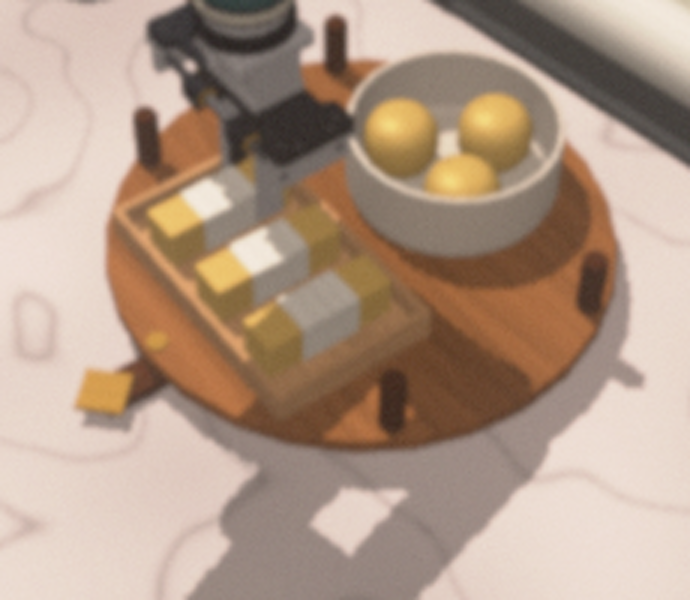

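```bash
python3 -m crank '[{"tx":0,"ty":0,"tz":0,"twist":0,"grip":0.44},{"tx":0,"ty":0,"tz":0,"twist":0,"grip":0.44},{"tx":0,"ty":0,"tz":0,"twist":0,"grip":0.44},{"tx":0,"ty":0,"tz":-2,"twist":0,"grip":0.44},{"tx":0,"ty":0,"tz":-4,"twist":0,"grip":0.44},{"tx":0,"ty":0,"tz":-5,"twist":0,"grip":0.44},{"tx":0,"ty":0,"tz":-3,"twist":0,"grip":0.44},{"tx":0,"ty":5,"tz":0,"twist":0,"grip":0.44},{"tx":0,"ty":5,"tz":0,"twist":0,"grip":0.44},{"tx":0,"ty":5,"tz":0,"twist":0,"grip":0.44},{"tx":0,"ty":5,"tz":0,"twist":0,"grip":0.44},{"tx":0,"ty":5,"tz":0,"twist":0,"grip":0.44}]' && python3 -m crank '[{"tx":4,"ty":3,"tz":0,"twist":0,"grip":0.44},{"tx":4,"ty":3,"tz":0,"twist":0,"grip":0.44},{"tx":4,"ty":2,"tz":0,"twist":0,"grip":0.44},{"tx":0,"ty":0,"tz":0,"twist":0,"grip":0.44},{"tx":0,"ty":0,"tz":0,"twist":0,"grip":0.44},{"tx":0,"ty":0,"tz":0,"twist":0,"grip":0.44}]'; python3 look.py k1; python3 -c "
from h import *
t=cams.snapshot('top');cv2.imwrite('pics/k2.png',t['frame'][:,:,::-1])"
```

```text
time: 69.65
tool_pos: [0.588, 0.3026, 0.2026]
ee_rot: [-3.141, -0.0, 2.992]
wrist_force: [0.5, 0.3, 0.8]
width: 0.0414
time: 70.4
tool_pos: [0.4823, 0.397, 0.2027]
ee_rot: [-3.141, 0.0, 2.99]
wrist_force: [0.3, -0.7, 0.1]
width: 0.0414
```

View pics/k1s.png

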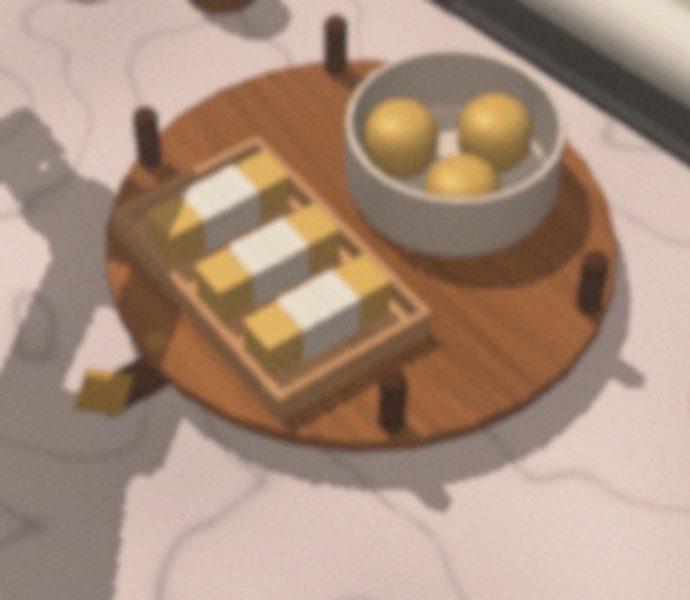

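View pics/k1t.png

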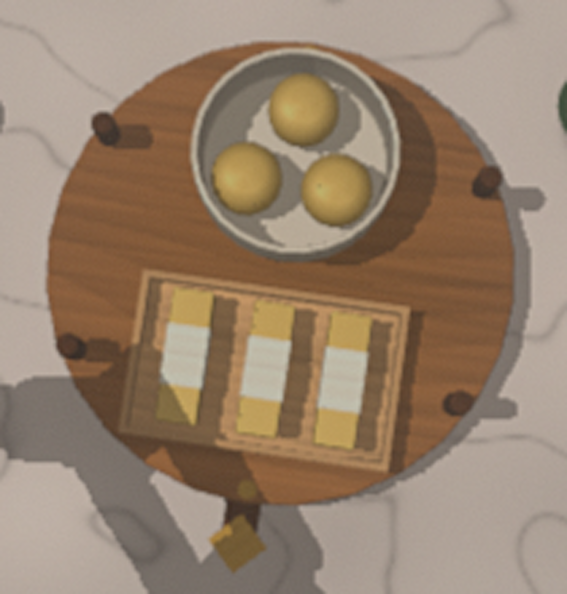

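View pics/k2.png

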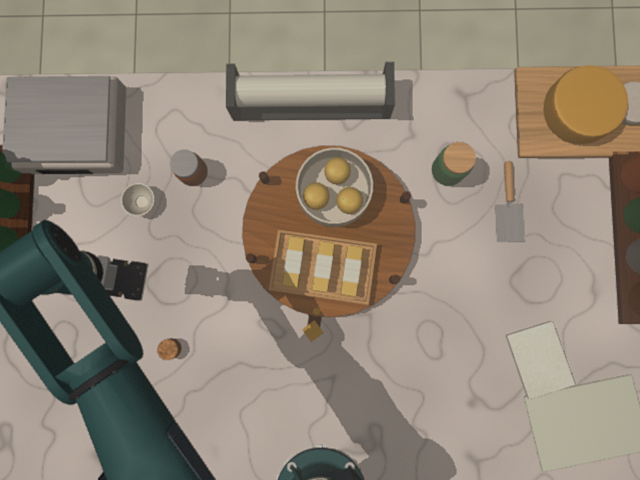

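```bash
python3 -c "
from f import *
run([('k',102,122),('k',488,178),('k',458,401),('k',68,343),('tm',247,490)],[('k',335,21),('k',146,115),('k',592,260),('k',393,378),('tm',156,341)],-5)
from bench import ticket
print(ticket.close_job())"
```

```text
[ 0.598 -0.019 -0.151  2.991  0.235] [ -8.63  171.378]
[[-0.412  0.796  0.638 -1.195 -0.792  0.381 -0.273  1.359  0.155 -0.339
  -0.531  0.39 ]
 [-0.366 -0.567  0.527  0.318  0.536  0.006 -0.6   -0.31   0.001  0.914
   0.066  0.416]]
the job is handed in; nothing more can be done
None
```

The job is done and handed in at about 70 s of robot time, with no check failing.

- **Crock and rounds:** I turned the carousel by its rim knobs until the crock faced the pointer, about 0.2° off by the camera fit. All three rounds were then lowered in, and each was let go only after the wrist force showed it touching the crock floor.
- **Tray and bars:** I turned the carousel half a turn so the tray faced the pointer. The three bars went in flat and side by side, each also let go only after it touched the floor. One bar had been knocked close to the stopper during the run, so I gripped it off-centre to keep clear.
- **Last checks:** The final pictures show three rounds in the crock and three separate flat bars in the tray. The fit gave the tray at 171.4° with the pointer at 171.4°. For that fit I reused knob and stud positions I had read from earlier pictures that looked the same by eye. The ramekin, stopper, spreader and jars look unmoved, and the arm is clear.

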